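Pack the detector modules and lock the row with the wedge

TASK

Lift every detector module off the parking rail, pulling straight up against its sprung catch, and stand the modules upright in the aluminium carrier as one closed row against the sprung buffer plate, no gaps, starting at the buffer. When they are all in, drive the wooden wedge down behind the last module, its plumb face to the module and its leaning face against the first pair of teeth beyond it, fully home so that its ends sit down on the carrier's side walls and the row is squeezed tight; let go of everything and leave the bottle, the vial tray and the screwdriver where they are.

Things in the scene. Friction and masses are not known exactly. Their poses are not given: they have to be found in the camera images.
- carrier: fixed aluminium channel; the row runs along its own y. Origin on its underside (bench top), on its centre line. Floor 8 mm thick, 90 mm wide between side walls 13 mm thick, their tops at z = 28 mm; the +y end is open. Modules stand on the floor with their 44 mm side along y: the k-th (k = 1..5) is centred at x = 0, y = 44(k-0.5)-120 mm, and 3 mm less once wedged
- row_start (a point): middle of the face of the carrier's sprung buffer plate (70 x 40 mm, steel) when not pressed, at carrier x = 0, y = -120 mm, z = 31 mm; the face looks to the carrier's +y, where the row goes. A fixed end wall behind it reaches 60 mm high
- buffer (a joint): travel of the sprung buffer plate in m: 0 free, grows as the row is squeezed against it towards the carrier's -y, at most 0.0065; 1 N preload, then 0.6 N per mm. About 0.003 when the wedge is home
- home3 (a point): where wedge_center is when the wedge is home behind a row of 3 modules (carrier x = 0, y = 23, z = 63 mm; its axes are the carrier's). Its pair of teeth stands on the walls (|x| = 46 to 58 mm), tops at about z = 56 mm, leaning away to +y by 3 mm for each 10 mm up; driven down, the wedge slides along them, 3 mm to -y for each 10 mm down
- home4 (a point): the same behind a row of 4 modules, at its own pair of teeth (carrier y = 67 mm)
- home5 (a point): the same behind a row of 5 modules, at its own pair of teeth (carrier y = 111 mm)
- park_rail: fixed dark steel rail along its own y; origin on its underside (bench top) in its middle. Modules stand at z = 8 mm in five pockets at x = 0, y = -112, -56, 0, 56, 112 mm, parted by ribs 14 mm high; wall 34 mm high along -x. At each pocket's +x end a sprung catch, 35 mm high, holds the module's bead down: pulled straight up, it gives way by itself at 7 to 14 N and is free after 10 mm
- module0_center (a point): detector module: white box 72 x 44 x 58 mm tall (local x, y, z), black grip block 46 x 34 x 34 mm (x, y, z) centred on top, 92 mm tall in all, 0.15 kg; a half-round catch bead (12 mm above the underside) sticks 6 mm out of both x ends: 84 mm long over them. Same either way round. Point: its centre, 46 mm above its underside. May be absent
- module1_center (a point): another detector module, the same as module0. Point: its centre. May be absent
- module2_center (a point): another detector module, the same as module0. Point: its centre. May be absent
- module3_center (a point): another detector module, the same as module0. Point: its centre. May be absent
- module4_center (a point): another detector module, the same as module0. Point: its centre. May be absent
- wedge_center (a point): wooden wedge with a steel sole, standing on the bench: bar 112 mm long (local x), 36 mm tall, 28 mm thick (y) at the bottom, 39 at the top; grip block 46 x 20 x 34 mm (x, y, z) on it, 70 mm tall in all, 0.4 kg. Face at y = -14 mm is plumb and goes to the module; the +y face leans out, 3 mm per 10 mm up. Point: x = y = 0, 35 mm above its underside. Driving it home takes 8 to 20 N; it stays by friction
- reagent_mark (a point): amber bottle, 60 mm wide, 130 mm tall; leave alone. Point half-way up
- vial_tray_mark (a point): grey vial tray with compartments 100 x 160 x 45 mm; leave alone. Point half-way up
- driver_mark (a point): screwdriver 160 mm long lying on the bench; leave alone. Point near its middle

How it is judged:
On the way, in this order (a step that is already met when the one before it is completed fails the run):
1. every module present stands upright on the carrier's floor (x of module0_center in the frame of carrier between -0.005 and 0.005 m and z of module0_center in the frame of carrier between 0.05 and 0.058 m and y of module0_center in the frame of carrier between -0.125 and 0.105 m and angle between each of module0_center, module1_center, module2_center, module3_center, module4_center's own z axis and vertical below 0.07 rad and x of module1_center in the frame of carrier between -0.005 and 0.005 m and z of module1_center in the frame of carrier between 0.05 and 0.058 m and y of module1_center in the frame of carrier between -0.125 and 0.105 m and x of module2_center in the frame of carrier between -0.005 and 0.005 m and z of module2_center in the frame of carrier between 0.05 and 0.058 m and y of module2_center in the frame of carrier between -0.125 and 0.105 m and x of module3_center in the frame of carrier between -0.005 and 0.005 m and z of module3_center in the frame of carrier between 0.05 and 0.058 m and y of module3_center in the frame of carrier between -0.125 and 0.105 m and x of module4_center in the frame of carrier between -0.005 and 0.005 m and z of module4_center in the frame of carrier between 0.05 and 0.058 m and y of module4_center in the frame of carrier between -0.125 and 0.105 m), for 0.2 s.
2. the wedge is fully home and the buffer is squeezed (z of wedge_center in the frame of carrier between 0.059 and 0.067 m and x of wedge_center in the frame of carrier between -0.008 and 0.008 m and angle between wedge_center's own z axis and vertical below 0.07 rad and angle between the x axis of wedge_center and the x axis of carrier, either way round below 0.07 rad and value of joint buffer above 0.0015 m), for 0.2 s.
At the end, for the whole second after the job is handed in: All modules present upright (4 deg) in the carrier, one closed row from the buffer, each within 3.5 mm of its place; wedge at the first teeth beyond the last module (4 mm along, 8 mm across), at most 4 mm short of home, buffer squeezed over 1.5 mm; all let go (all of step 1 and all of step 2 and angle between the x axis of each of module0_center, module1_center, module2_center, module3_center, module4_center and the x axis of carrier, either way round below 0.07 rad and ((y of wedge_center in the frame of carrier between 0.019 and 0.027 m and (y of module0_center in the frame of carrier between -0.1045 and -0.0975 m or y of module1_center in the frame of carrier between -0.1045 and -0.0975 m or y of module2_center in the frame of carrier between -0.1045 and -0.0975 m or y of module3_center in the frame of carrier between -0.1045 and -0.0975 m or y of module4_center in the frame of carrier between -0.1045 and -0.0975 m) and (y of module0_center in the frame of carrier between -0.0605 and -0.0535 m or y of module1_center in the frame of carrier between -0.0605 and -0.0535 m or y of module2_center in the frame of carrier between -0.0605 and -0.0535 m or y of module3_center in the frame of carrier between -0.0605 and -0.0535 m or y of module4_center in the frame of carrier between -0.0605 and -0.0535 m) and (y of module0_center in the frame of carrier between -0.0165 and -0.0095 m or y of module1_center in the frame of carrier between -0.0165 and -0.0095 m or y of module2_center in the frame of carrier between -0.0165 and -0.0095 m or y of module3_center in the frame of carrier between -0.0165 and -0.0095 m or y of module4_center in the frame of carrier between -0.0165 and -0.0095 m) and y of each of module0_center, module1_center, module2_center, module3_center, module4_center in the frame of carrier below -0.0095 m) or (y of wedge_center in the frame of carrier between 0.063 and 0.071 m and (y of module0_center in the frame of carrier between -0.1045 and -0.0975 m or y of module1_center in the frame of carrier between -0.1045 and -0.0975 m or y of module2_center in the frame of carrier between -0.1045 and -0.0975 m or y of module3_center in the frame of carrier between -0.1045 and -0.0975 m or y of module4_center in the frame of carrier between -0.1045 and -0.0975 m) and (y of module0_center in the frame of carrier between -0.0605 and -0.0535 m or y of module1_center in the frame of carrier between -0.0605 and -0.0535 m or y of module2_center in the frame of carrier between -0.0605 and -0.0535 m or y of module3_center in the frame of carrier between -0.0605 and -0.0535 m or y of module4_center in the frame of carrier between -0.0605 and -0.0535 m) and (y of module0_center in the frame of carrier between -0.0165 and -0.0095 m or y of module1_center in the frame of carrier between -0.0165 and -0.0095 m or y of module2_center in the frame of carrier between -0.0165 and -0.0095 m or y of module3_center in the frame of carrier between -0.0165 and -0.0095 m or y of module4_center in the frame of carrier between -0.0165 and -0.0095 m) and (y of module0_center in the frame of carrier between 0.0275 and 0.0345 m or y of module1_center in the frame of carrier between 0.0275 and 0.0345 m or y of module2_center in the frame of carrier between 0.0275 and 0.0345 m or y of module3_center in the frame of carrier between 0.0275 and 0.0345 m or y of module4_center in the frame of carrier between 0.0275 and 0.0345 m) and y of each of module0_center, module1_center, module2_center, module3_center, module4_center in the frame of carrier below 0.0345 m) or (y of wedge_center in the frame of carrier between 0.107 and 0.115 m and (y of module0_center in the frame of carrier between -0.1045 and -0.0975 m or y of module1_center in the frame of carrier between -0.1045 and -0.0975 m or y of module2_center in the frame of carrier between -0.1045 and -0.0975 m or y of module3_center in the frame of carrier between -0.1045 and -0.0975 m or y of module4_center in the frame of carrier between -0.1045 and -0.0975 m) and (y of module0_center in the frame of carrier between -0.0605 and -0.0535 m or y of module1_center in the frame of carrier between -0.0605 and -0.0535 m or y of module2_center in the frame of carrier between -0.0605 and -0.0535 m or y of module3_center in the frame of carrier between -0.0605 and -0.0535 m or y of module4_center in the frame of carrier between -0.0605 and -0.0535 m) and (y of module0_center in the frame of carrier between -0.0165 and -0.0095 m or y of module1_center in the frame of carrier between -0.0165 and -0.0095 m or y of module2_center in the frame of carrier between -0.0165 and -0.0095 m or y of module3_center in the frame of carrier between -0.0165 and -0.0095 m or y of module4_center in the frame of carrier between -0.0165 and -0.0095 m) and (y of module0_center in the frame of carrier between 0.0275 and 0.0345 m or y of module1_center in the frame of carrier between 0.0275 and 0.0345 m or y of module2_center in the frame of carrier between 0.0275 and 0.0345 m or y of module3_center in the frame of carrier between 0.0275 and 0.0345 m or y of module4_center in the frame of carrier between 0.0275 and 0.0345 m) and (y of module0_center in the frame of carrier between 0.0715 and 0.0785 m or y of module1_center in the frame of carrier between 0.0715 and 0.0785 m or y of module2_center in the frame of carrier between 0.0715 and 0.0785 m or y of module3_center in the frame of carrier between 0.0715 and 0.0785 m or y of module4_center in the frame of carrier between 0.0715 and 0.0785 m) and y of each of module0_center, module1_center, module2_center, module3_center, module4_center in the frame of carrier below 0.0785 m))); the robot touches nothing.
It fails at once if one of the bystanders (bottle, tray, screwdriver) is pushed more than 40 mm away (distance of any of reagent_mark, vial_tray_mark, driver_mark from where it was at the start of the episode above 0.04 m).
Of module0, module1, module2, module3, module4 only 3 to 5 are there at a start; the rules pass over those that are not, and their reading is None.
At some moment in a run one of wedge may be knocked a few centimetres aside while the robot is not near it.
It also fails if it takes over 210 s, if anything falls off the work surface, if the arm or the gripper's body presses on something with over 40 N, if the wrist force passes 120 N, or if a joint passes its speed limit or range.

ROBOT

A 6-joint arm with a two-finger parallel gripper is mounted at the origin on the work surface. World frame = base frame: x ahead of the robot, y to its left, z up, the work surface at z = 0. Lengths are in m, angles in rad, forces in N, time in s.
With the tool pointing down it reaches from about 0.275 to 0.725 m from the base axis. Payload 5.6 kg.
Tool frame: the origin (TCP) lies on the centre line of the jaws, within the pads' length; the fingertips stand 11 mm ahead of it and the grasp point (between the pads) lies 8 mm behind it; z points along the fingers, y is the direction in which the jaws open and shut (so a half turn about z gives the same grasp; the last joint's range is limited). The gripper opens to 85 mm and grips with 20 to 120 N. Pads are 22 mm wide; open, the fingers measure 114 mm over their backs; the gripper's body (76 mm by 85 mm) begins 54 mm behind the grasp point. The pads swing forward as they close: fully open they stand 13 mm farther back than shut.
Start: joints at [1.59, 0.255, 0.108, 0, -1.424, -0.285], TCP at [0.144, 0.531, 0.207] pointing down, gripper open.
Joint ranges: [-2.95, 2.95], [-1.21, 1.97], [-1.09, 1.5], [-2.87, 1.71], [-2.94, -0.07], [-3.05, 3.05]. Speed limits (rad/s): [2.57, 2.57, 3.14, 3.14, 3.14, 3.14].

INTERFACE

Orientations are given as a unit quaternion [x, y, z, w].
In Python, from workcell import read_state, capture, finish_job gives the robot as it stands. The module is installed in compiled form; this text tells all that it offers.
- The arm moves only by the tool servo_tool, never from a script. Its argument "steps" is one flat list of numbers, 6 for each row, row after row: the shift along the tool's x, y, z in m, then the turn, a rotation vector about the tool's x, y, z in degrees. In form: [x, y, z, ax, ay, az, x, y, z, ax, ay, az, ...]. A call has 1 to 5 rows; each row is the pose to reach, as a shift and turn from the pose commanded when the call began, along the tool's axes at that moment; what a row does not reach only later rows make up. A row lasts 1/12 s, in which the tool goes at most 41.7 mm and 7.16 degrees, less where a joint would pass 70% of its speed; a pose out of reach is approached as far as the arm can. A call with a gripper value outside its range is refused whole. "gripper" is the closure in counts, from 0 (fully open) to 255 (shut), set as the call begins (left out, the last holds). The fingers move at their own pace and stop on an object; the grip force is fixed at half the most. Time passes only in rows, so rows that repeat a pose let the fingers close. It gives the time, the measured TCP pose, the force and the opening at its end, in the units of the state.
- read_state(): the state, without advancing time (a new reading comes with each control period).
- capture(name): name is "side" or "top" or "wrist"; returns a dict with "image" (384x512x3 uint8, red, green, blue), "intrinsics" (3x3 intrinsics, pixels), "k1" (the pictures are not rectified: a ray, as slopes to the right and down, at radius r is drawn at 1 + k1 r^2 times it, then the intrinsics apply), "cam_to_world" (4x4, takes a point from camera to world coordinates). Camera axes: x right, y down, z forward; pixel columns grow to the right and rows downward; lengths in m; the calibration is good to about 2 mm. A picture is of the moment at which its call begins. There is no depth.
- finish_job(): hands the job in, once; it reports no verdict.
The state is a dict: "clock": time; "joints": joint angles; "joint_velocities": joint speeds; "tau": joint torques, N m; "tool_pos": TCP position; "tcp_rot": TCP orientation; "ft_force": force on the tool from outside, world axes, zero at the start; "wrist_torque": the same for the moment, N m; "gripper_width": opening from 0.0 (shut) to 1.0 (fully open).
Only numpy, scipy, OpenCV 4.12 (cv2) and the standard library are available. Lean on these libraries where they do the work, as an engineer would, in place of code of your own. Each camera call takes 0.05 s, during which the arm holds its last target.

## Working session

There is one attempt and no reset: what is moved stays moved. The work goes in short steps, Python scripts to look and compute and a tool call to move; the robot and the scene stay as the last step left them, time stands still between calls to the robot, and variables do not carry over. Pictures are saved under pics/ and viewed, and the job is handed in when it is done.

Besides the shell and the picture viewer there is one more tool, called after "Call:" as a command line: name --argument value ..., lists and objects as JSON in quotes. servo_tool: Moves the arm, as the interface text tells. Its arguments: {"type":"object","properties":{"steps":{"type":"array","items":{"type":"number"}},"gripper":{"type":"number"}},"required":["steps"]}

```bash
mkdir -p pics; ls; python3 - <<'E'
from workcell import read_state, capture
import cv2, numpy as np
s=read_state(); print(s)
for n in ("side","top","wrist"):
    c=capture(n); cv2.imwrite(f"pics/{n}0.png",c["image"][:,:,::-1]); print(n,c["intrinsics"],c["k1"],c["cam_to_world"])
E
```

```text
pics
{'clock': 0.0, 'joints': array([ 1.58960720e+00,  2.55767239e-01,  1.06996275e-01, -4.67441659e-04,
       -1.42392099e+00, -2.84605108e-01]), 'joint_velocities': array([ 1.53050440e-04,  1.29393641e-04, -6.99410276e-05, -1.15561415e-03,
        8.70564117e-04, -3.45523743e-04]), 'tau': array([ 8.50517445e-04, -3.86632025e+01,  2.37945503e+01,  5.36508322e+00,
       -6.05306035e-03, -4.25555015e-06]), 'tool_pos': array([0.1442745 , 0.53016789, 0.20608303]), 'tcp_rot': array([ 9.91177134e-01, -1.32540323e-01, -8.52767698e-05,  9.71863595e-04]), 'ft_force': array([ 0.87385698, -0.47552529, -0.11291467]), 'wrist_torque': array([-0.01852689,  0.01054744, -0.01404832]), 'gripper_width': 0.9977989584705749}
side [[359.0689757    0.         253.2834768 ]
 [  0.         359.0689757  188.72584289]
 [  0.           0.           1.        ]] -0.0206562487677511 [[-0.732729   -0.33180137  0.59415154  0.11314435]
 [-0.68046587  0.36829428 -0.63350258  0.55508971]
 [-0.00862559 -0.86848556 -0.49563941  0.51974938]
 [ 0.          0.          0.          1.        ]]
top [[476.84296242   0.         262.0588462 ]
 [  0.         476.84296242 194.64816546]
 [  0.           0.           1.        ]] 0.02497060085866214 [[-0.01084444 -0.99855345  0.05266319  0.5384459 ]
 [-0.99986131  0.0101628  -0.01319395  0.01396849]
 [ 0.01263966 -0.05279896 -0.99852517  1.23330792]
 [ 0.          0.          0.          1.        ]]
wrist [[284.20254994   0.         252.02936369]
 [  0.         284.20254994 197.36529507]
 [  0.           0.           1.        ]] -0.0004348997899884153 [[-2.61698122e-01 -9.13205077e-01 -3.12362898e-01  2.25962646e-01]
 [-9.65149629e-01  2.47792599e-01  8.41725646e-02  5.09217677e-01]
 [ 5.34401010e-04  3.23504738e-01 -9.46226400e-01  3.73036951e-01]
 [ 0.00000000e+00  0.00000000e+00  0.00000000e+00  1.00000000e+00]]
```

View pics/side0.png

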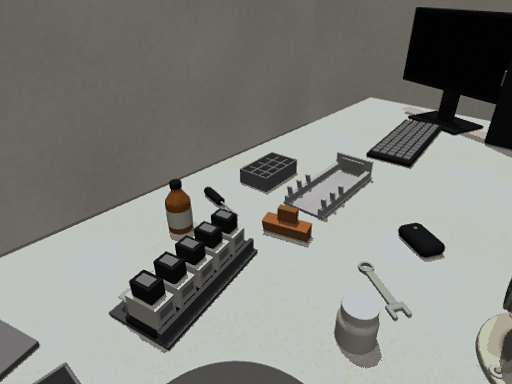

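View pics/top0.png

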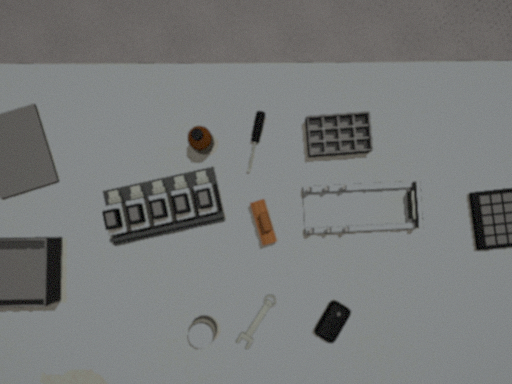

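View pics/wrist0.png

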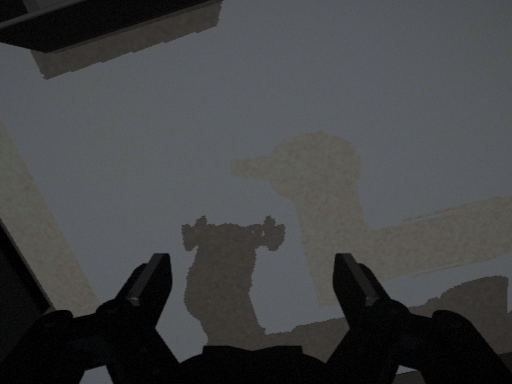

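```bash
cat > h.py <<'E'
import numpy as np, cv2
from workcell import read_state, capture
from scipy.spatial.transform import Rotation as R
def undist(c,px):
    px=np.atleast_2d(np.float64(px)); K=c["intrinsics"]
    d=np.c_[(px[:,0]-K[0,2])/K[0,0],(px[:,1]-K[1,2])/K[1,1]]
    u=d.copy()
    for _ in range(20): u=d/(1+c["k1"]*(u**2).sum(1,keepdims=True))
    return u
def rays(c,px):
    u=undist(c,px); T=c["cam_to_world"]
    return T[:3,3], np.c_[u,np.ones(len(u))]@T[:3,:3].T
def onplane(c,px,z):
    o,d=rays(c,px); return o+d*((z-o[2])/d[:,2])[:,None]
def proj(c,P):
    P=np.atleast_2d(P); T=c["cam_to_world"]; q=(P-T[:3,3])@T[:3,:3]; u=q[:,:2]/q[:,2:]
    u=u*(1+c["k1"]*(u**2).sum(1,keepdims=True)); K=c["intrinsics"]
    return np.c_[u[:,0]*K[0,0]+K[0,2],u[:,1]*K[1,1]+K[1,2]]
def snap(n,name):
    c=capture(n); cv2.imwrite(f"pics/{name}.png",c["image"][:,:,::-1]); np.save(f"pics/{name}.npy",c,allow_pickle=True); return c
def load(name): return np.load(f"pics/{name}.npy",allow_pickle=True).item()
def crop(c,name,x0,y0,x1,y1,s):
    im=c["image"][y0:y1,x0:x1,::-1]; im=cv2.resize(im,None,fx=s,fy=s,interpolation=cv2.INTER_CUBIC)
    im=cv2.convertScaleAbs(im,alpha=1.6,beta=10)
    cv2.imwrite(f"pics/{name}.png",im)
E
python3 - <<'E'
from h import *
c=snap("top","t1"); crop(c,"t1a",95,160,295,250,4); crop(c,"t1b",290,170,430,245,5)
E
```

```text
(no output)
```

View pics/t1a.png

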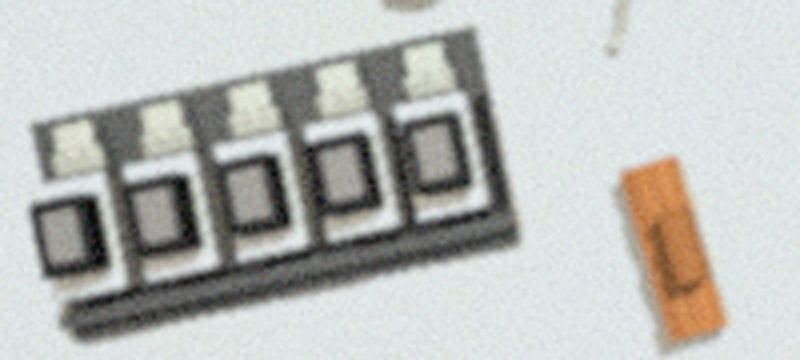

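View pics/t1b.png

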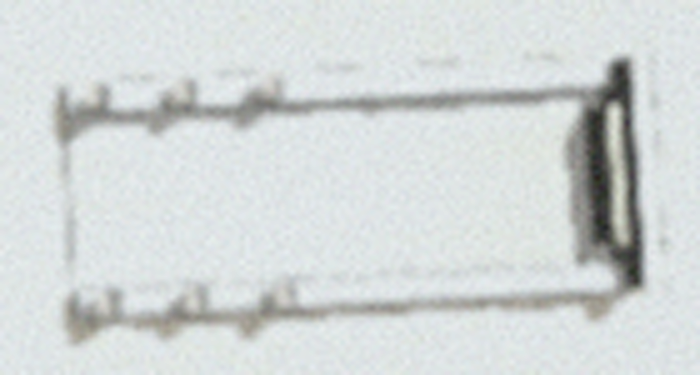

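```bash
python3 - <<'E'
from h import *
c=load("t1"); im=c["image"].astype(float)
# gray tops: print some values
hsv=cv2.cvtColor(c["image"],cv2.COLOR_RGB2HSV)
for k,(x,y) in enumerate([(112.5,218),(135.5,213),(158,208),(181,203),(203.5,198)]):
    x,y=int(x),int(y); print(c["image"][y-6:y+7:2,x-6:x+7:2].mean(2).astype(int).tolist())
E
```

```text
[[35, 47, 69, 75, 35, 19, 6], [83, 89, 92, 95, 55, 24, 2], [80, 92, 91, 92, 67, 22, 7], [75, 97, 94, 92, 76, 18, 4], [67, 91, 89, 91, 85, 31, 22], [58, 92, 95, 87, 87, 42, 4], [40, 82, 87, 91, 67, 36, 25]]
[[40, 54, 67, 79, 58, 13, 15], [83, 93, 97, 95, 72, 24, 9], [74, 90, 94, 96, 78, 30, 12], [68, 91, 98, 96, 90, 46, 13], [53, 91, 94, 94, 93, 55, 6], [40, 86, 93, 93, 91, 61, 12], [37, 79, 90, 80, 68, 49, 20]]
[[41, 60, 73, 86, 68, 20, 32], [81, 96, 92, 93, 79, 31, 24], [75, 94, 94, 94, 86, 39, 6], [57, 93, 97, 99, 88, 45, 18], [44, 92, 92, 96, 94, 61, 26], [37, 84, 95, 93, 95, 77, 25], [34, 70, 85, 72, 70, 46, 14]]
[[49, 67, 80, 87, 71, 25, 59], [78, 98, 96, 96, 86, 34, 39], [64, 94, 101, 97, 90, 52, 22], [49, 96, 97, 97, 94, 55, 22], [42, 87, 95, 98, 94, 70, 10], [31, 80, 95, 99, 96, 76, 26], [19, 72, 84, 79, 63, 42, 30]]
[[35, 60, 75, 91, 86, 48, 36], [47, 91, 96, 98, 96, 65, 37], [39, 85, 94, 98, 104, 78, 23], [24, 73, 98, 94, 97, 89, 39], [43, 61, 90, 97, 101, 90, 50], [31, 48, 91, 98, 100, 95, 50], [43, 43, 83, 82, 71, 50, 31]]
```

```bash
cat > seg.py <<'E'
from h import *
def grey(c,x0,y0,x1,y1,zt,lo=62,hi=125,amin=40,amax=400,up=4):
    g=cv2.cvtColor(c["image"],cv2.COLOR_RGB2GRAY)
    g=cv2.GaussianBlur(g,(3,3),0)[y0:y1,x0:x1]
    g=cv2.resize(g,None,fx=up,fy=up,interpolation=cv2.INTER_CUBIC)
    m=((g>lo)&(g<hi)).astype(np.uint8)
    m=cv2.morphologyEx(m,cv2.MORPH_OPEN,np.ones((3*up,3*up)))
    n,l,st,ce=cv2.connectedComponentsWithStats(m)
    out=[]
    for i in range(1,n):
        a=st[i,4]/up**2
        if amin<a<amax:
            p=(ce[i]+.5)/up-.5+[x0,y0]
            cn=cv2.findContours((l==i).astype(np.uint8),0,2)[0][0]
            rr=cv2.minAreaRect(cn)
            out.append((p,a,np.array(rr[1])/up,rr[2]))
    return out
E
python3 - <<'E'
from seg import *
c=load("t1")
for p,a,s,ang in grey(c,95,165,235,245,.1):
    print(p.round(2),round(a,1),s.round(1),round(ang,1),onplane(c,p,.1)[0].round(4))
E
```

```text
[191.36 172.68] 214.8 [ 7.3 49.3] 78.2 [0.6523 0.1667 0.1   ]
[149.98 185.93] 285.4 [17.5 41.6] 79.0 [0.6216 0.2647 0.1   ]
[202.12 181.67] 93.1 [ 8.1 15.9] 78.7 [0.6306 0.1412 0.1   ]
[180.32 186.24] 106.3 [ 9.3 15.6] 81.5 [0.6202 0.193  0.1   ]
[112.51 190.08] 64.0 [ 6.1 13.8] 76.0 [0.6127 0.3527 0.1   ]
[212.91 196.76] 83.1 [20.3  4.6] 79.5 [0.5944 0.1158 0.1   ]
[136.23 195.75] 116.8 [ 9.9 14.9] 87.1 [0.5986 0.297  0.1   ]
[203.41 198.  ] 115.1 [13.3  9.3] 78.1 [0.5917 0.1384 0.1   ]
[190.7  202.19] 85.8 [20.   4.7] 79.1 [0.582  0.1685 0.1   ]
[113.23 201.44] 113.6 [ 9.2 16.5] 90.0 [0.5857 0.3509 0.1   ]
[180.33 203.26] 114.2 [13.2  9.2] 78.2 [0.5797 0.193  0.1   ]
[168.19 207.09] 91.4 [20.1  5.1] 79.4 [0.571  0.2217 0.1   ]
[157.11 208.38] 112.4 [13.   9.1] 78.7 [0.5682 0.2478 0.1   ]
[145.66 212.26] 90.3 [19.8  4.9] 79.7 [0.5593 0.2747 0.1   ]
[122.8  216.81] 87.8 [19.5  4.9] 79.0 [0.5492 0.3283 0.1   ]
[133.81 213.61] 111.0 [13.1  9.1] 78.7 [0.5564 0.3025 0.1   ]
[205.02 210.9 ] 72.4 [ 6.2 13.4] 85.8 [0.561  0.1347 0.1   ]
[110.36 218.8 ] 108.3 [13.  9.] 80.5 [0.5448 0.3574 0.1   ]
[181.11 216.49] 64.7 [ 6.6 12.1] 80.5 [0.5484 0.1912 0.1   ]
[158.16 221.01] 51.0 [ 6.2 12.3] 81.6 [0.5383 0.2453 0.1   ]
[136.71 226.77] 79.5 [ 6.4 13.9] 79.9 [0.5253 0.2956 0.1   ]
[113.7  232.06] 78.6 [ 8.3 12.5] 82.1 [0.5135 0.3494 0.1   ]
```

```bash
cat > plan.py <<'E'
import sys
from h import *
# usage: plan.py x y z yaw_deg(tool x) -> shift/turn in tool axes from measured pose
s=read_state(); r=R.from_quat(s["tcp_rot"]); p=s["tool_pos"]
a=[float(v) for v in sys.argv[1:5]]
yw=np.deg2rad(a[3]); tx=np.array([np.cos(yw),np.sin(yw),0]); tz=np.array([0,0,-1.]); T=np.c_[tx,np.cross(tz,tx),tz]
d=r.inv().apply(np.array(a[:3])-p); rv=(r.inv()*R.from_matrix(T)).as_rotvec(degrees=True)
print("t",s["clock"],"pos",p.round(4),"yaw",np.rad2deg(np.arctan2(*r.as_matrix()[[1,0],0])).round(2),"F",s["ft_force"].round(1),"w",round(s["gripper_width"],3))
print("shift mm",(d*1000).round(1),"dist",round(np.linalg.norm(d)*1000),"turn",rv.round(2))
E
python3 - <<'E'
from h import *
c=load("t1")
for n,p,z in [("bottle cap",(197,133),.13),("bottle",(201,139),.1),("tray",(340,133),.045),("wedge",(263,222),.03)]: print(n,onplane(c,p,z).round(3))
E
python3 plan.py 0.5917 0.1384 0.2 -77.9
```

```text
bottle cap [[0.742 0.149 0.13 ]]
bottle [[0.733 0.143 0.1  ]]
tray [[ 0.754 -0.199  0.045]]
wedge [[ 0.533 -0.004  0.03 ]]
t 0.2 pos [0.1444 0.5304 0.2065] yaw -15.23 F [0.6 0.4 0.3] w 0.999
shift mm [534.6 260.7   6.8] dist 595 turn [ 6.000e-02 -4.000e-02  6.267e+01]
```

Call:
servo_tool --steps '[0.036,0.0175,0,0,0,7,0.072,0.035,0,0,0,14,0.108,0.0525,0,0,0,21,0.144,0.07,0,0,0,28,0.18,0.0875,0,0,0,35]' --gripper 0

```text
clock: 0.62
tool_pos: [0.2961, 0.3975, 0.207]
tcp_rot: [0.904, -0.427, -0.0, 0.0]
ft_force: [0.4, 0.8, 0.1]
gripper_width: 0.999
```

```bash
python3 plan.py 0.5917 0.1384 0.2 -77.9; python3 -c "from h import *;print(read_state()['joints'].round(3))"
```

```text
t 0.6167 pos [0.2961 0.3975 0.207 ] yaw -50.54 F [0.4 0.8 0.1] w 0.999
shift mm [387.9 -63.6   6.9] dist 393 turn [ 0.    0.   27.36]
[ 1.247  0.147 -0.028 -0.    -1.395 -0.559]
```

Call:
servo_tool --steps '[0.039,-0.0064,0,0,0,6,0.078,-0.0128,0,0,0,12,0.117,-0.0192,0,0,0,18,0.156,-0.0256,0,0,0,24,0.195,-0.032,0,0,0,27.36]'

```text
clock: 1.03
tool_pos: [0.4455, 0.268, 0.207]
tcp_rot: [0.778, -0.629, -0.0, -0.0]
ft_force: [1.6, 2.0, -0.3]
gripper_width: 1.002
```

```bash
python3 plan.py 0.5917 0.1384 0.2 -77.9
```

```text
t 1.0333 pos [0.4455 0.268  0.207 ] yaw -77.89 F [ 1.6  2.  -0.3] w 1.002
shift mm [ 157.4 -115.7    7. ] dist 195 turn [0.   0.01 0.01]
```

Call:
servo_tool --steps '[0.0315,-0.0231,0,0,0,0,0.063,-0.0463,0,0,0,0,0.0944,-0.0694,0,0,0,0,0.1259,-0.0926,0,0,0,0,0.1574,-0.1157,0.007,0,0,0]'

```text
clock: 1.45
tool_pos: [0.5932, 0.1392, 0.2011]
tcp_rot: [0.779, -0.627, 0.001, -0.001]
ft_force: [0.1, 1.2, 1.0]
gripper_width: 0.998
```

```bash
python3 plan.py 0.5917 0.1384 0.08 -77.9; python3 - <<'E'
from h import *
c=snap("wrist","w1"); c=snap("side","s1")
E
```

```text
t 1.45 pos [0.5932 0.1392 0.2011] yaw -77.59 F [0.1 1.2 1. ] w 0.998
shift mm [  0.4   1.9 121.1] dist 121 turn [-0.14  0.    0.31]
```

View pics/w1.png

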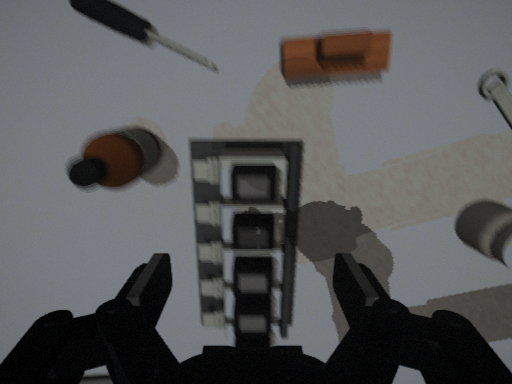

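View pics/s1.png

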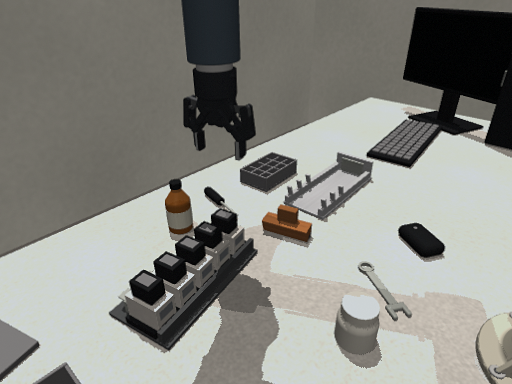

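```bash
python3 - <<'E'
from seg import *
c=load("w1")
for p in [(257,185),(253,233),(252.5,284),(252.5,324)]: print(onplane(c,p,.1).round(4))
s=read_state(); print(proj(c,s["tool_pos"]),proj(c,[[.5917,.1384,.1],[.5797,.193,.1]]))
g=cv2.cvtColor(c["image"],cv2.COLOR_RGB2GRAY); print(g[168:205:2,228:284:4]) 
E
```

```text
[[0.5908 0.1346 0.1   ]]
[[0.5833 0.1863 0.1   ]]
[[0.5702 0.2476 0.1   ]]
[[0.5582 0.3019 0.1   ]]
[[254.53211784 228.68139816]] [[255.23283677 188.39339646]
 [254.96414204 239.30813523]]
[[111  62  18  12  15  12  16  10  14  14  11  13  45 120]
 [106  52  17  12  15  14  11  14  14  12  11  15  36  94]
 [110  44  17  17  16  18  21  14  14  16  14  13  38  73]
 [112  33  24  29  28  27  30  27  28  27  18  16  37  80]
 [111  24  28  40  43  38  39  39  37  41  19  13  38  87]
 [114  37  28  51  52  49  53  49  48  50  32  16  38  72]
 [114  35  25  66  67  60  60  57  60  60  42  13  37  69]
 [114  33  33  70  75  63  65  64  62  61  45  13  36  81]
 [115  35  33  69  76  72  61  61  65  60  45  16  36  82]
 [113  34  29  70  76  74  67  60  62  63  40  16  38  89]
 [116  34  29  70  76  76  73  63  60  60  42  17  37  87]
 [119  35  32  70  76  76  75  74  68  59  41  20  37  86]
 [117  45  32  70  72  73  72  72  72  67  41  18  39  79]
 [110  47  13  58  66  64  64  60  61  59  39  16  36  63]
 [ 92  45  21  44  53  54  49  52  49  51  39  13  31  47]
 [ 71  43  15  25  34  37  33  35  35  33  29  14  37  49]
 [ 49  34  25  29  29  27  26  24  29  27  25  25  37  48]
 [ 47  39  35  35  32  33  34  33  33  32  32  32  38  46]
 [ 72  71  63  66  56  59  53  58  52  53  53  55  53  55]]
```

Call:
servo_tool --steps '[0.0004,0.0019,0.03,-0.14,0,0.3,0.0004,0.0019,0.06,-0.14,0,0.3,0.0004,0.0019,0.09,-0.14,0,0.3,0.0004,0.0019,0.115,-0.14,0,0.3,0.0004,0.0019,0.122,-0.14,0,0.3]'

```text
clock: 1.97
tool_pos: [0.5863, 0.1393, 0.0732]
tcp_rot: [0.778, -0.629, -0.003, 0.004]
ft_force: [-1.4, -0.1, -0.6]
gripper_width: 0.998
```

```bash
python3 plan.py 0.5917 0.1384 0.079 -77.9;  python3 - <<'E'
from h import *
c=snap("wrist","w2")
E
```

```text
t 1.9667 pos [0.5863 0.1393 0.0732] yaw -77.92 F [-1.4 -0.1 -0.6] w 0.998
shift mm [ 2.  -5.1 -5.9] dist 8 turn [ 0.61 -0.03 -0.02]
```

View pics/w2.png

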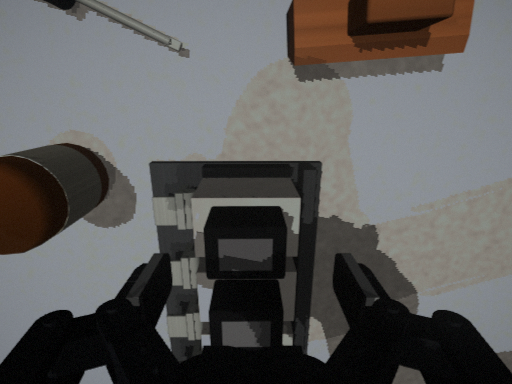

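Call:
servo_tool --steps '[0,0,0,0,0,0,0,0,0,0,0,0,0,0,0,0,0,0]'

```text
clock: 2.27
tool_pos: [0.5909, 0.1405, 0.0803]
tcp_rot: [0.778, -0.628, 0.0, -0.001]
ft_force: [-0.6, 0.1, -0.8]
gripper_width: 0.994
```

```bash
python3 plan.py 0.5917 0.1384 0.079 -77.9;  python3 - <<'E'
from h import *
c=snap("wrist","w3")
s=read_state(); print(proj(c,s["tool_pos"]))
for p in [(244.5,250)]: print(onplane(c,p,.1).round(4))
crop(c,"w3a",180,180,320,300,5)
E
```

```text
t 2.2667 pos [0.5909 0.1405 0.0803] yaw -77.87 F [-0.6  0.1 -0.8] w 0.994
shift mm [ 2.3 -0.3  1.3] dist 3 turn [-0.08  0.03  0.03]
[[254.25948495 234.71337783]]
[[0.5964 0.1417 0.1   ]]
```

View pics/w3a.png

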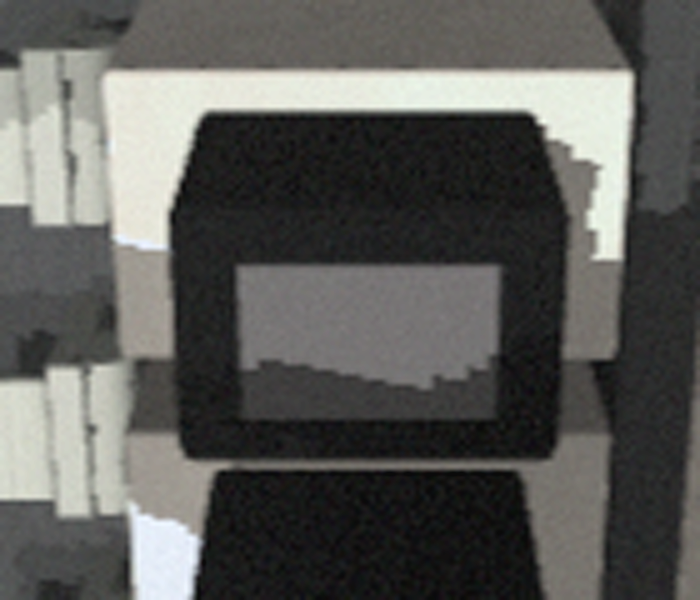

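```bash
python3 - <<'E'
from h import *
c=load("w3")
p=onplane(c,[(227.4,232.8),(280.4,232.8),(279,264),(228.6,264)],.1);print(p.round(4), p.mean(0).round(4), np.linalg.norm(p[1]-p[0]),np.linalg.norm(p[2]-p[1]))
E
```

```text
[[0.6082 0.1329 0.1   ]
 [0.5786 0.1265 0.1   ]
 [0.5744 0.1465 0.1   ]
 [0.6037 0.1529 0.1   ]] [0.5913 0.1397 0.1   ] 0.03029249000992524 0.020504248167893785
```

Call:
servo_tool --steps '[0.0015,-0.0005,0.001,0,0,0,0.0015,-0.0005,0.001,0,0,0,0.0015,-0.0005,0.001,0,0,0,0.0015,-0.0005,0.001,0,0,0,0.0015,-0.0005,0.001,0,0,0]' --gripper 255

```text
clock: 2.73
tool_pos: [0.5904, 0.1385, 0.0771]
tcp_rot: [0.778, -0.629, -0.001, 0.001]
ft_force: [0.7, -0.6, -0.1]
gripper_width: 0.3
```

Call:
servo_tool --steps '[0,0,0,0,0,0,0,0,0,0,0,0,0,0,0,0,0,0,0,0,0,0,0,0,0,0,0,0,0,0]'

```text
clock: 3.15
tool_pos: [0.5903, 0.1385, 0.077]
tcp_rot: [0.778, -0.629, -0.001, 0.001]
ft_force: [0.8, 1.1, 0.2]
gripper_width: 0.004
```

```bash
python3 - <<'E'
from h import *
c=snap("wrist","w4")
c=snap("side","s4"); crop(c,"s4a",100,80,300,230,4)
E
```

```text
(no output)
```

View pics/w4.png

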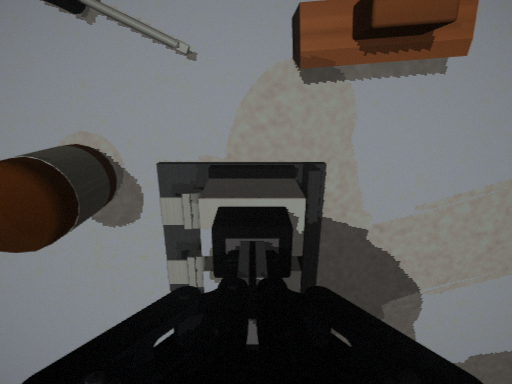

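View pics/s4a.png

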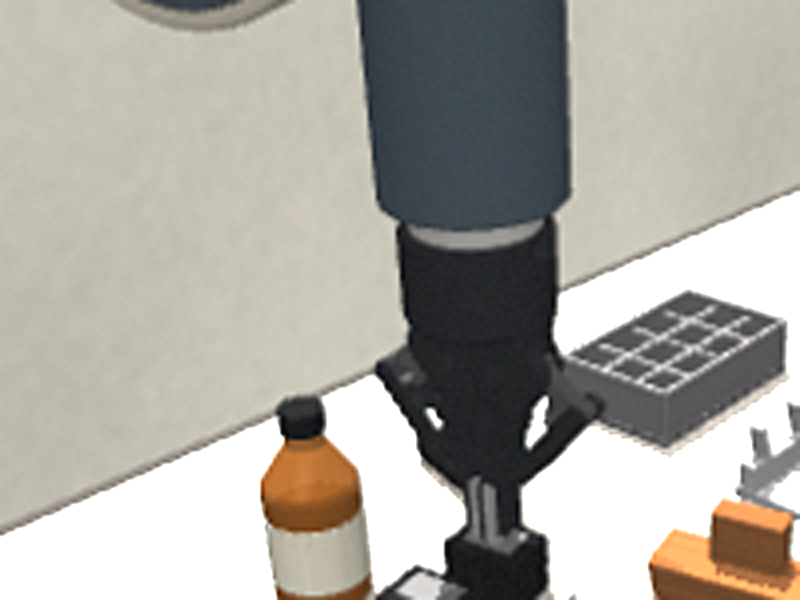

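```bash
python3 - <<'E'
from h import *
s=read_state(); r=R.from_quat(s["tcp_rot"]).as_matrix()
for n in ("w4","s4"):
    c=load(n)
    for k in (-.03,-.02,-.01,0,.011,.02): print(n,k,proj(c,s["tool_pos"]+r[:,2]*k).round(1))
    print(proj(c,[[.5917,.1384,.1],[.5917,.1384,.066],[.5917,.1384,0]]).round(1))
c=load("w4");T=c["cam_to_world"]; print(r.T@(T[:3,3]-s["tool_pos"]), r.T@T[:3,:3])
crop(c,"w4a",170,180,330,300,5); crop(load("s4"),"s4b",190,180,260,240,10)
E
```

```text
w4 -0.03 [[254.3 259.4]]
w4 -0.02 [[254.2 250.3]]
w4 -0.01 [[254.1 242.2]]
w4 0 [[254.  234.9]]
w4 0.011 [[253.9 227.7]]
w4 0.02 [[253.8 222.3]]
[[252.1 252.2]
 [252.  227.1]
 [251.8 196.3]]
s4 -0.03 [[223.3 211. ]]
s4 -0.02 [[223.6 215. ]]
s4 -0.01 [[223.8 218.9]]
s4 0 [[224.1 222.8]]
s4 0.011 [[224.3 227. ]]
s4 0.02 [[224.6 230.4]]
[[223.2 213.5]
 [223.9 226.7]
 [225.4 250.7]]
[ 0.08296258 -0.00135225 -0.16682965] [[ 1.08538652e-03 -9.45950468e-01 -3.24309320e-01]
 [ 9.99999407e-01  1.05716780e-03  2.63197808e-04]
 [ 9.38772799e-05 -3.24309413e-01  9.45951054e-01]]
```

View pics/w4a.png

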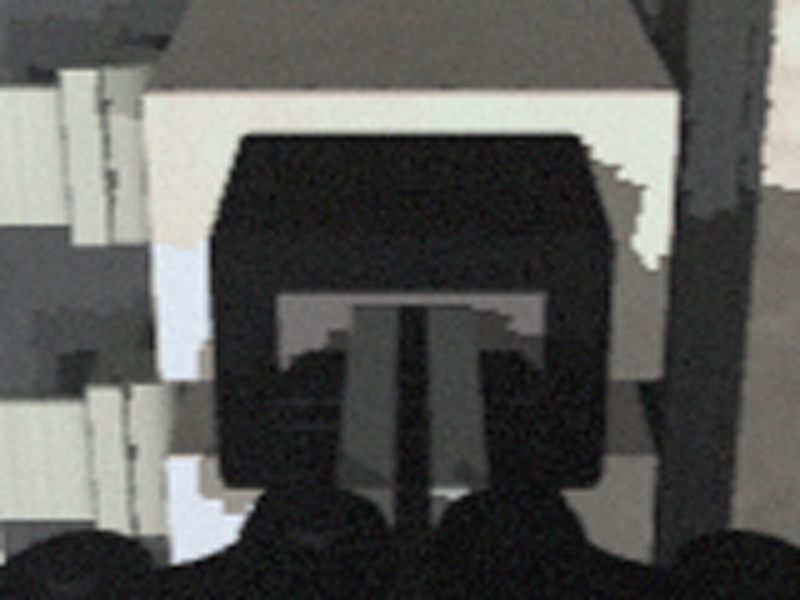

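View pics/s4b.png

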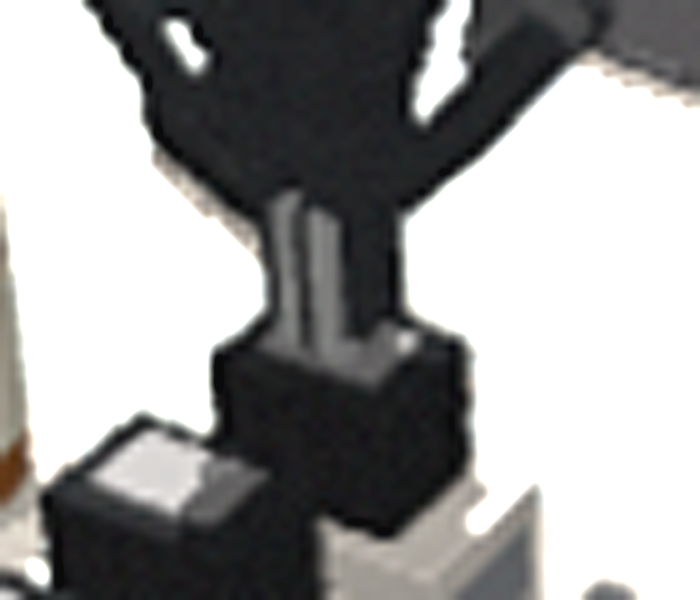

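```bash
python3 - <<'E'
from h import *
c=load("w4")
s=read_state(); r=R.from_quat(s["tcp_rot"]).as_matrix(); T=c["cam_to_world"]
t=r.T@(T[:3,3]-s["tool_pos"]); M=r.T@T[:3,:3]
for nm,px in (("closed tip front",[(244,242),(262,242)]),("closed tip bottom?",[(240,276),(265,278)]),("open front",[(150,255),(165,255),(335,255),(350,255)])):
    u=undist(c,px); d=np.c_[u,np.ones(len(u))]@M.T
    for x in (.011,0,-.011): print(nm,x,(t+d*((x-t[0])/d[:,0])[:,None]).round(4).tolist())
E
```

```text
closed tip front 0.011 [[0.011, -0.0056, -0.0306], [0.011, 0.0041, -0.0306]]
closed tip front 0 [[0.0, -0.0062, -0.0098], [0.0, 0.0049, -0.0098]]
closed tip front -0.011 [[-0.011, -0.0069, 0.011], [-0.011, 0.0057, 0.011]]
closed tip bottom? 0.011 [[0.011, -0.0065, -0.0617], [0.011, 0.0043, -0.0631]]
closed tip bottom? 0 [[0.0, -0.0073, -0.0456], [0.0, 0.0051, -0.0473]]
closed tip bottom? -0.011 [[-0.011, -0.008, -0.0296], [-0.011, 0.006, -0.0314]]
open front 0.011 [[0.011, -0.0513, -0.0442], [0.011, -0.044, -0.0442], [0.011, 0.0394, -0.044], [0.011, 0.0468, -0.044]]
open front 0 [[0.0, -0.0589, -0.0255], [0.0, -0.0505, -0.0255], [0.0, 0.0457, -0.0253], [0.0, 0.0542, -0.0252]]
open front -0.011 [[-0.011, -0.0666, -0.0067], [-0.011, -0.057, -0.0067], [-0.011, 0.0519, -0.0065], [-0.011, 0.0615, -0.0065]]
```

Call:
servo_tool --steps '[0,0,0,0,0,0,0,0,0,0,0,0,0,0,0,0,0,0,0,0,0,0,0,0,0,0,0,0,0,0]' --gripper 0

```text
clock: 3.67
tool_pos: [0.5904, 0.1385, 0.077]
tcp_rot: [0.778, -0.629, -0.001, 0.001]
ft_force: [0.8, 0.1, -0.7]
gripper_width: 0.708
```

Call:
servo_tool --steps '[0,0,0,0,0,0,0,0,0,0,0,0,0,0,0.005,0,0,0,0,0,0.01,0,0,0,0,0,0.015,0,0,0]'

```text
clock: 4.08
tool_pos: [0.5901, 0.1385, 0.0612]
tcp_rot: [0.778, -0.629, -0.001, 0.001]
ft_force: [-0.5, -0.1, 0.3]
gripper_width: 1.002
```

Call:
servo_tool --steps '[0,0,0.004,0,0,0,0,0,0.007,0,0,0,0,0,0.01,0,0,0,0,0,0.01,0,0,0,0,0,0.01,0,0,0]'

```text
clock: 4.5
tool_pos: [0.5902, 0.1385, 0.0519]
tcp_rot: [0.778, -0.629, -0.001, 0.001]
ft_force: [-0.1, -0.1, 0.3]
gripper_width: 0.995
```

```bash
python3 plan.py 0.5917 0.1384 0.04 -77.9; python3 - <<'E'
from h import *
c=snap("wrist","w5")
c=snap("side","s5"); crop(c,"s5a",170,150,270,230,8)
s=read_state(); r=R.from_quat(s["tcp_rot"]).as_matrix()
for x in (-.011,.011):
  for y in (-.0425,.0425): print(x,y,((proj(c,[s["tool_pos"]+r@np.array([x,y,k]) for k in (-.045,-.013,.0)])-[170,150])*8).round(0).tolist())
E
```

```text
t 4.5 pos [0.5902 0.1385 0.0519] yaw -77.89 F [-0.1 -0.1  0.3] w 0.995
shift mm [ 0.4 -1.4 11.9] dist 12 turn [ 0.15 -0.01  0.01]
-0.011 -0.0425 [[274.0, 495.0], [283.0, 593.0], [287.0, 632.0]]
-0.011 0.0425 [[541.0, 587.0], [545.0, 688.0], [546.0, 728.0]]
0.011 -0.0425 [[323.0, 456.0], [331.0, 553.0], [335.0, 591.0]]
0.011 0.0425 [[587.0, 544.0], [590.0, 644.0], [591.0, 683.0]]
```

View pics/w5.png

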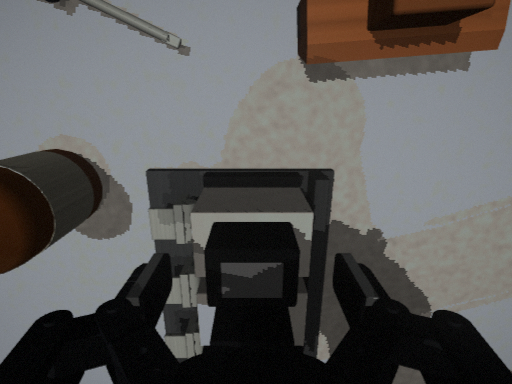

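View pics/s5a.png

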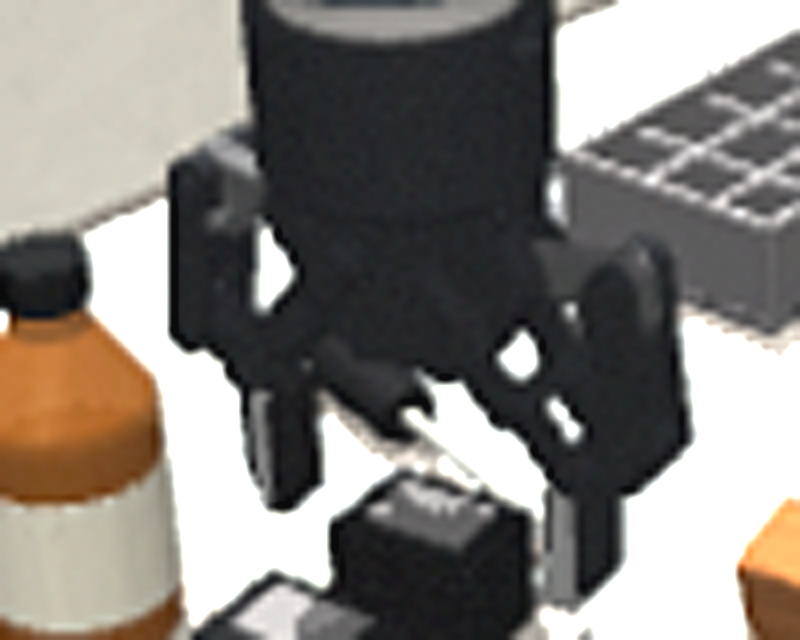

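Call:
servo_tool --steps '[0.0004,-0.001,0.005,0.15,0,0,0.0004,-0.001,0.01,0.15,0,0,0.0004,-0.001,0.014,0.15,0,0,0.0004,-0.001,0.016,0.15,0,0,0.0004,-0.001,0.016,0.15,0,0]'

```text
clock: 5.02
tool_pos: [0.5907, 0.1381, 0.0351]
tcp_rot: [0.778, -0.629, -0.0, 0.001]
ft_force: [0.9, -0.1, -0.2]
gripper_width: 1.005
```

Call:
servo_tool --steps '[0,0,0,0,0,0,0,0,0,0,0,0,0,0,0,0,0,0,0,0,0,0,0,0,0,0,0,0,0,0]' --gripper 255

```text
clock: 5.43
tool_pos: [0.5917, 0.1377, 0.0396]
tcp_rot: [0.778, -0.628, 0.001, -0.0]
ft_force: [-6.8, -1.4, 18.8]
gripper_width: 0.528
```

```bash
python3 plan.py 0.5917 0.1384 0.04 -77.9; python3 - <<'E'
from h import *
c=snap("wrist","w6")
c=snap("side","s6"); crop(c,"s6a",170,150,270,230,8)
E
```

```text
t 5.4333 pos [0.5917 0.1377 0.0396] yaw -77.83 F [-6.8 -1.4 18.8] w 0.528
shift mm [-0.6 -0.1 -0.4] dist 1 turn [-0.12 -0.08  0.07]
```

View pics/w6.png

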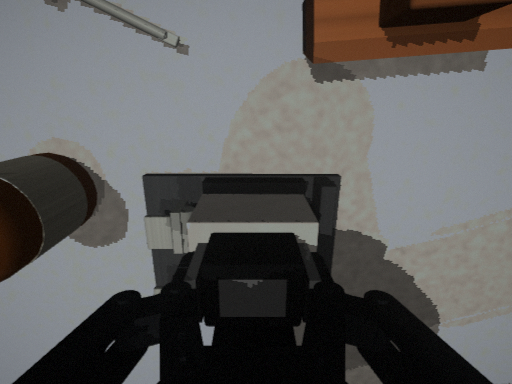

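View pics/s6a.png

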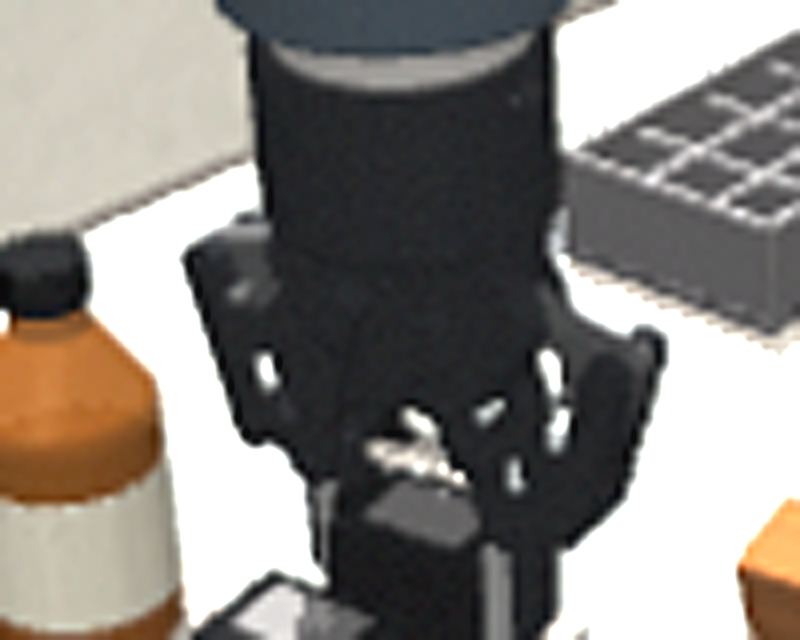

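Call:
servo_tool --steps '[0,0,-0.005,0,0,0,0,0,-0.01,0,0,0,0,0,-0.016,0,0,0,0,0,-0.023,0,0,0,0,0,-0.03,0,0,0]'

```text
clock: 5.95
tool_pos: [0.5919, 0.1385, 0.0669]
tcp_rot: [0.778, -0.628, 0.0, -0.0]
ft_force: [0.8, 1.0, -0.9]
gripper_width: 0.535
```

Call:
servo_tool --steps '[0,0,-0.02,0,0,0,0,0,-0.04,0,0,0,0,0,-0.06,0,0,0,0,0,-0.075,0,0,0,0,0,-0.08,0,0,0]'

```text
clock: 6.37
tool_pos: [0.5934, 0.1388, 0.1502]
tcp_rot: [0.778, -0.628, 0.002, -0.003]
ft_force: [0.1, 0.5, -0.8]
gripper_width: 0.532
```

```bash
python3 plan.py 0.5917 0.1384 0.04 -77.9; python3 - <<'E'
from h import *
c=snap("wrist","w7")
E
```

```text
t 6.3667 pos [0.5934 0.1388 0.1502] yaw -77.87 F [ 0.1  0.5 -0.8] w 0.532
shift mm [1.000e-01 2.500e+00 1.102e+02] dist 110 turn [-0.41  0.02  0.03]
```

View pics/w7.png

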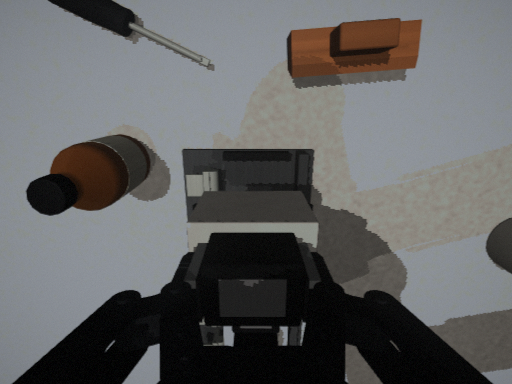

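```bash
python3 - <<'E'
from h import *
c=load("t1")
p=onplane(c,[(310.8,209),(328,208.5),(345.2,208)],.056); print(p.round(4))
print(onplane(c,[(415,204.5)],.06).round(4))
E
python3 plan.py 0.54 -0.04 0.2 -90
```

```text
[[ 0.5638 -0.1217  0.056 ]
 [ 0.5646 -0.1642  0.056 ]
 [ 0.5654 -0.2068  0.056 ]]
[[ 0.5722 -0.3783  0.06  ]]
t 6.4167 pos [0.5932 0.1389 0.1496] yaw -77.87 F [ 0.7  0.4 -0.4] w 0.53
shift mm [163.7  89.2 -51.1] dist 193 turn [-0.37  0.08 12.13]
```

Call:
servo_tool --steps '[0.033,0.014,-0.01,0,0,2,0.066,0.028,-0.02,0,0,4,0.099,0.042,-0.03,0,0,6,0.132,0.056,-0.04,0,0,8,0.163,0.07,-0.05,-0.3,0,10]'

```text
clock: 6.83
tool_pos: [0.5561, -0.0373, 0.1958]
tcp_rot: [0.719, -0.695, -0.002, 0.002]
ft_force: [0.3, -0.0, -1.3]
gripper_width: 0.531
```

Call:
servo_tool --steps '[0.02,0,0,0,0,0,0.04,0,0,0,0,0,0.05,0,0,0,0,0,0.05,0,0,0,0,0,0.05,0,0,0,0,0]'

```text
clock: 7.25
tool_pos: [0.5587, -0.0856, 0.1952]
tcp_rot: [0.72, -0.694, -0.002, 0.002]
ft_force: [0.2, -0.6, -1.0]
gripper_width: 0.53
```

```bash
python3 plan.py 0.56 -0.1 0.2 -88; python3 - <<'E'
from h import *
c=snap("wrist","w8"); im=c["image"][:,:,::-1]; cv2.imwrite("pics/w8a.png",cv2.resize(cv2.convertScaleAbs(im,alpha=1.4),(800,600),interpolation=cv2.INTER_CUBIC))
E
```

```text
t 7.25 pos [ 0.5587 -0.0856  0.1952] yaw -87.94 F [ 0.2 -0.6 -1. ] w 0.53
shift mm [14.4 -0.8 -4.8] dist 15 turn [ 0.35 -0.    0.06]
```

View pics/w8a.png

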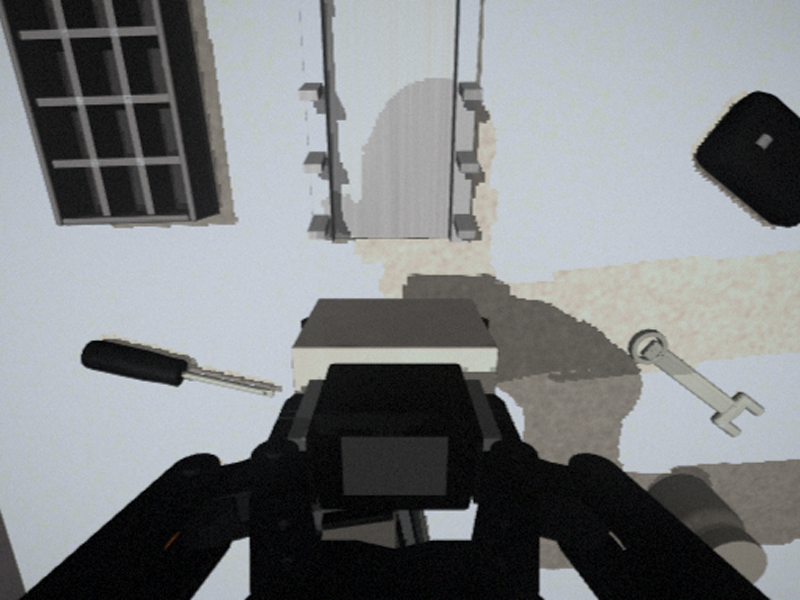

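Call:
servo_tool --steps '[0.03,-0.002,0,0.3,0,0,0.06,-0.004,0,0.3,0,0,0.085,-0.005,0,0.3,0,0,0.1,-0.006,0,0.3,0,0,0.1,-0.006,0,0.3,0,0]'

```text
clock: 7.72
tool_pos: [0.5687, -0.1868, 0.1953]
tcp_rot: [0.72, -0.694, -0.0, 0.001]
ft_force: [0.5, -0.0, -2.0]
gripper_width: 0.531
```

Call:
servo_tool --steps '[0,0,0,0,0,0,0,0,0,0,0,0]'

```text
clock: 7.88
tool_pos: [0.5687, -0.1842, 0.1957]
tcp_rot: [0.72, -0.694, -0.0, 0.0]
ft_force: [-0.1, 0.6, -1.0]
gripper_width: 0.529
```

```bash
python3 plan.py 0.57 -0.3 0.2 -88; python3 - <<'E'
from h import *
c=snap("wrist","w9"); im=c["image"][:,:,::-1]; cv2.imwrite("pics/w9a.png",cv2.resize(cv2.convertScaleAbs(im,alpha=1.4),(800,600),interpolation=cv2.INTER_CUBIC))
E
```

```text
t 7.8833 pos [ 0.5687 -0.1842  0.1957] yaw -87.83 F [-0.1  0.6 -1. ] w 0.529
shift mm [115.8   3.1  -4.3] dist 116 turn [0.01 0.   0.17]
```

View pics/w9a.png

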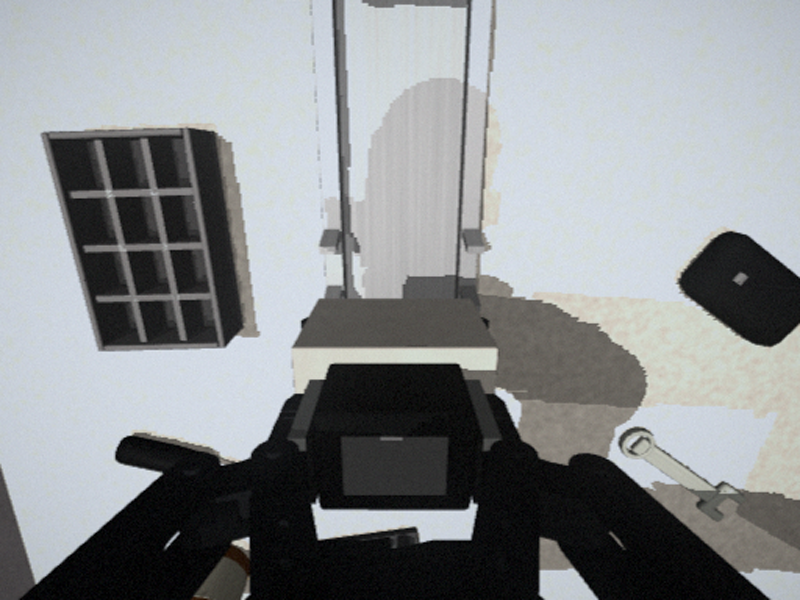

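```bash
python3 - <<'E'
from h import *
c=load("w9"); g=cv2.cvtColor(c["image"],cv2.COLOR_RGB2GRAY).astype(int)
for r in (10,40,70,100,130): print(r,"L",g[r,200:236].tolist(),"R",g[r,288:320].tolist())
E
```

```text
10 L [143, 148, 150, 147, 148, 148, 146, 147, 147, 148, 149, 147, 117, 52, 44, 65, 81, 84, 83, 86, 120, 147, 148, 147, 147, 148, 145, 147, 148, 148, 148, 146, 148, 146, 143, 144] R [149, 144, 144, 144, 146, 149, 147, 146, 149, 147, 115, 60, 47, 108, 147, 147, 148, 147, 148, 147, 149, 149, 149, 149, 149, 142, 117, 93, 91, 120, 147, 144]
40 L [132, 132, 153, 151, 150, 154, 153, 151, 152, 151, 151, 152, 150, 127, 69, 42, 56, 76, 86, 84, 89, 122, 153, 151, 152, 151, 151, 152, 151, 151, 151, 152, 149, 151, 151, 150] R [149, 150, 149, 147, 151, 149, 148, 150, 136, 92, 51, 74, 126, 150, 151, 152, 152, 148, 151, 151, 151, 151, 151, 151, 129, 99, 98, 127, 152, 151, 151, 150]
70 L [152, 152, 148, 149, 153, 154, 153, 155, 154, 154, 155, 154, 154, 153, 141, 93, 43, 56, 79, 91, 87, 90, 91, 125, 156, 155, 155, 153, 152, 157, 153, 155, 156, 154, 153, 153] R [133, 130, 129, 129, 129, 129, 131, 113, 69, 49, 83, 125, 140, 141, 138, 136, 137, 138, 139, 139, 135, 139, 115, 79, 112, 142, 145, 146, 142, 147, 153, 154]
100 L [156, 157, 155, 138, 135, 156, 154, 156, 155, 156, 156, 158, 154, 155, 154, 155, 116, 41, 55, 67, 81, 89, 91, 92, 126, 153, 153, 155, 155, 155, 156, 157, 156, 156, 154, 145] R [132, 133, 133, 127, 131, 132, 106, 61, 62, 108, 136, 137, 140, 139, 136, 137, 134, 136, 136, 139, 125, 94, 80, 120, 147, 146, 149, 149, 149, 149, 154, 154]
130 L [156, 156, 157, 156, 156, 148, 151, 150, 142, 140, 138, 140, 139, 136, 139, 140, 139, 108, 52, 52, 65, 70, 69, 103, 133, 140, 142, 142, 136, 134, 134, 132, 134, 139, 142, 138] R [133, 130, 132, 133, 135, 102, 49, 68, 115, 133, 134, 133, 134, 136, 134, 136, 136, 132, 127, 98, 75, 114, 146, 149, 150, 148, 148, 147, 146, 151, 150, 152]
```

```bash
python3 - <<'E'
from h import *
c=load("w9"); rows=[10,40,70,100,130]
L=onplane(c,list(zip([212.3,213.6,215,216.2,217.3],rows)),.028)
Rr=onplane(c,list(zip([301.2,300,298.7,297.4,296.2],rows)),.028)
F=onplane(c,list(zip([220,221.0,223,224,223.2],rows)),.008)
G=onplane(c,list(zip([297.8,296.6,295.4,294.3,293.1],rows)),.008)
O=onplane(c,list(zip([315.3,313.8,311,309,307.5],rows)),.0)
for P in (L,Rr,F,G,O): 
    k=np.polyfit(P[:,1],P[:,0],1); print(k.round(4),"yaw",np.rad2deg(-np.arctan(k[0])).round(2),np.polyval(k,[-.14,-.38]).round(4))
# buffer plate / end wall in top view
t=load("t1"); g=cv2.cvtColor(t["image"],cv2.COLOR_RGB2GRAY).astype(int); print(g[180:232:3,400:425])
E
```

```text
[-0.0424  0.6018] yaw 2.43 [0.6077 0.6179]
[-0.0464  0.5101] yaw 2.66 [0.5166 0.5277]
[-0.0382  0.597 ] yaw 2.19 [0.6023 0.6115]
[-0.046   0.5109] yaw 2.63 [0.5173 0.5284]
[-0.0326  0.4952] yaw 1.87 [0.4998 0.5076]
[[128 134 135 134 131 136 135 135 134 136 137 135 135 130 130 131 131 135
  136 132 132 130 135 138 135]
 [133 135 132 135 134 134 134 135 138 137 127 105  69  41  38  61 106 129
  132 131 131 132 136 138 132]
 [134 136 126 128 128 132 127 129 127 120 107  85  56  39  29  39  91 124
  137 133 128 132 133 134 135]
 [ 98 101 100  96  99  97  84  82  84  69  54  34  33  36  39  39  87 126
  138 133 121 124 135 136 134]
 [139 137 136 136 135 120  88  55  39  39  43  88 123 123  79  47  87 124
  136 136 131 132 133 135 135]
 [135 134 132 127 105  96  65  46  32  28  38  91 121 119  76  41  83 126
  136 137 132 134 134 135 135]
 [133 135 127 100  83  82  76  48  32  27  43  83 125 116  82  45  63 109
  131 135 130 122 129 133 135]
 [134 133 123  98  86  80  74  59  29  25  34  63 106 114  86  51  40  88
  124 135 133 131 132 133 132]
 [136 137 132 119  99  88  76  62  33  29  28
[... 305 characters left out ...]
52  26  26  38  85 121 113  81  46  64
  103 131 137 130 125 130 132]
 [133 135 135 132 122  99  82  79  55  35  27  38  59 101 109  88  55  38
   91 127 138 132 129 136 138]
 [135 138 136 135 117 104  86  82  80  71  76  67  58  53  63  54  40  44
   79 127 138 134 122 131 130]
 [130 133 137 132 125 105  90 105 113 108 100  92  75  64  47  39  34  41
   84 124 133 138 135 134 136]
 [133 137 131 132 137 134 136 138 134 138 134 134 126  92  75  51  38  36
   81 120 133 134 134 133 128]
 [116 110 112 106 104 107 104 107 107 112 106 102 101  91  87  95 101 114
  119 126 132 135 133 131 130]
 [108 119 121 125 124 124 115 100  92  93  95  99 115 127 133 138 134 136
  132 133 135 136 135 134 136]]
```

Call:
servo_tool --steps '[0.025,0.001,0,0,0,0,0.05,0.001,0,0,0,0.3,0.07,0.002,0,0,0,0.3,0.08,0.003,0,0,0,0.3,0.08,0.003,0,0,0,0.3]'

```text
clock: 8.35
tool_pos: [0.5684, -0.2663, 0.1958]
tcp_rot: [0.718, -0.696, 0.0, 0.0]
ft_force: [-0.5, 0.9, -1.6]
gripper_width: 0.528
```

Call:
servo_tool --steps '[0,0,0,0,0,0,0,0,0,0,0,0]'

```text
clock: 8.52
tool_pos: [0.5687, -0.2643, 0.1961]
tcp_rot: [0.719, -0.695, 0.0, -0.0]
ft_force: [-0.5, 0.5, -0.9]
gripper_width: 0.532
```

```bash
python3 plan.py 0.57 -0.355 0.2 -87.7; python3 - <<'E'
from h import *
c=snap("wrist","w10"); crop(c,"w10a",180,20,340,140,5)
E
```

```text
t 8.5167 pos [ 0.5687 -0.2643  0.1961] yaw -88.13 F [-0.5  0.5 -0.9] w 0.532
shift mm [90.7  1.7 -3.9] dist 91 turn [-0.02 -0.   -0.43]
```

View pics/w10a.png

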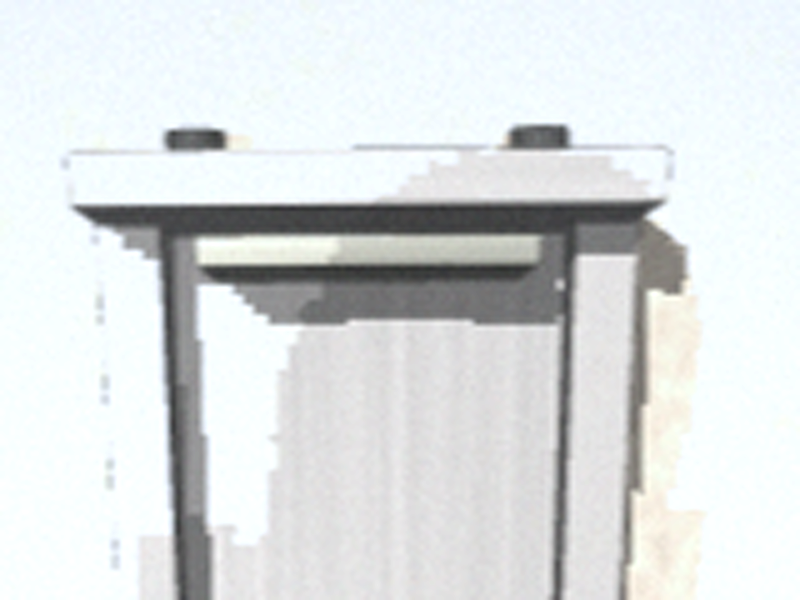

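```bash
python3 - <<'E'
from h import *
c=load("w10")
P=onplane(c,[(220.2,73),(288,72.4)],.051); print("plate",P.round(4),P.mean(0).round(4),np.linalg.norm(P[1]-P[0]))
Q=onplane(c,[(196,61.2),(312.5,61)],.06); print("endwall front top",Q.round(4),Q.mean(0).round(4),np.linalg.norm(Q[1]-Q[0]))
Q2=onplane(c,[(193.6,51),(314.4,50.5)],.06); print("endwall back top",Q2.round(4))
L=onplane(c,[(180+167/5.,20+300/5.),(180+180/5.,20+560/5.)],.028)
Rr=onplane(c,[(180+572/5.,20+300/5.),(180+560/5.,20+560/5.)],.028);print(L.round(4),Rr.round(4),(L+Rr)/2)
s=read_state(); r=R.from_quat(s["tcp_rot"]).as_matrix(); print(r.round(4))
E
```

```text
plate [[ 0.6057 -0.3715  0.051 ]
 [ 0.5373 -0.3744  0.051 ]] [ 0.5715 -0.373   0.051 ] 0.06839950938876004
endwall front top [[ 0.6281 -0.3805  0.06  ]
 [ 0.5154 -0.3845  0.06  ]] [ 0.5718 -0.3825  0.06  ] 0.11276893061671567
endwall back top [[ 0.6302 -0.3894  0.06  ]
 [ 0.5145 -0.3937  0.06  ]]
[[ 0.6156 -0.3661  0.028 ]
 [ 0.6131 -0.3105  0.028 ]] [[ 0.5272 -0.3691  0.028 ]
 [ 0.5254 -0.3135  0.028 ]] [[ 0.57137707 -0.36756584  0.028     ]
 [ 0.56926738 -0.311984    0.028     ]]
[[ 3.290e-02 -9.995e-01  6.000e-04]
 [-9.995e-01 -3.290e-02 -2.000e-04]
 [ 2.000e-04 -6.000e-04 -1.000e+00]]
```

```bash
python3 - <<'E'
from h import *
t=load("t1"); print(onplane(t,[(411.5,206),(408,206)],.051).round(4), onplane(t,[(412.2,183),(415.8,222)],.06).round(4))
E
python3 plan.py 0.5705 -0.348 0.075 -87.8
```

```text
[[ 0.5688 -0.3725  0.051 ]
 [ 0.5689 -0.3638  0.051 ]] [[ 0.6254 -0.3729  0.06  ]
 [ 0.5291 -0.3791  0.06  ]]
t 8.5667 pos [ 0.5688 -0.2642  0.1962] yaw -88.11 F [ 0.2  0.  -0.9] w 0.53
shift mm [ 83.8   1.1 121.3] dist 147 turn [-0.03 -0.01 -0.31]
```

Call:
servo_tool --steps '[0.03,0,0.01,0,0,0,0.055,0.0005,0.025,0,0,-0.3,0.075,0.001,0.04,0,0,-0.3,0.084,0.001,0.06,0,0,-0.3,0.084,0.001,0.08,0,0,-0.3]'

```text
clock: 8.98
tool_pos: [0.5703, -0.3507, 0.1153]
tcp_rot: [0.72, -0.694, 0.001, 0.0]
ft_force: [-0.3, -0.2, -1.6]
gripper_width: 0.528
```

Call:
servo_tool --steps '[0,0,0.015,0,0,0,0,0,0.025,0,0,0,0,0,0.03,0,0,0,0,0,0.03,0,0,0,0,0,0.03,0,0,0]'

```text
clock: 9.4
tool_pos: [0.5708, -0.3493, 0.0871]
tcp_rot: [0.72, -0.694, 0.001, 0.0]
ft_force: [0.5, -0.7, -1.1]
gripper_width: 0.531
```

```bash
python3 plan.py 0.5705 -0.348 0.045 -87.8; python3 - <<'E'
from h import *
c=snap("wrist","w11"); crop(c,"w11a",160,90,360,240,4)
c=snap("side","s11"); crop(c,"s11a",270,100,390,220,5)
E
```

```text
t 9.4 pos [ 0.5708 -0.3493  0.0871] yaw -87.84 F [ 0.5 -0.7 -1.1] w 0.531
shift mm [-1.4  0.3 42.1] dist 42 turn [-0.07 -0.08 -0.04]
```

View pics/w11a.png

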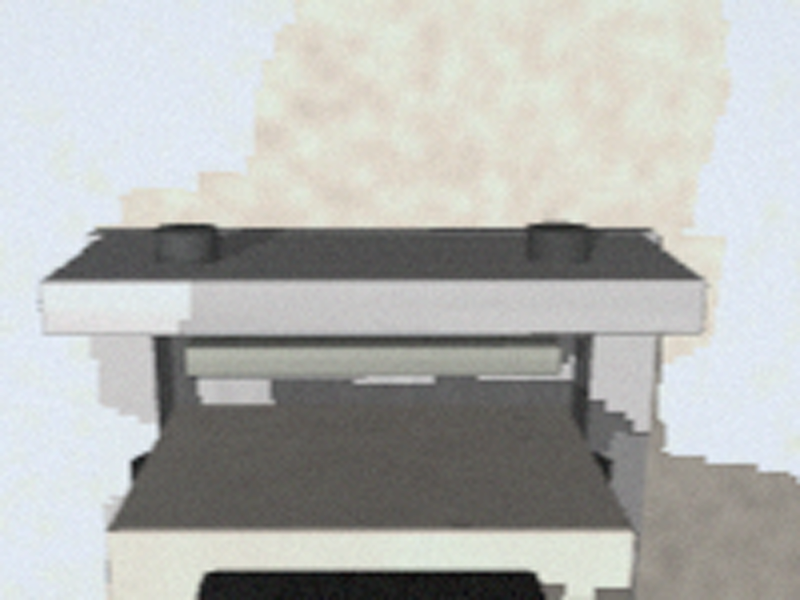

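View pics/s11a.png

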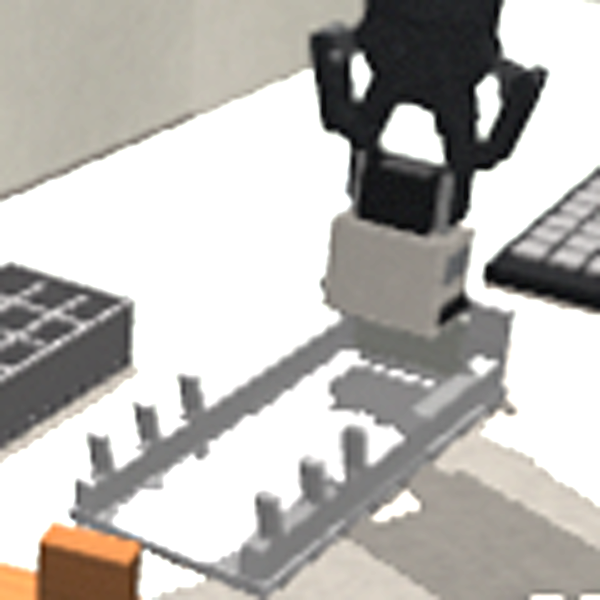

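Call:
servo_tool --steps '[-0.0012,0,0.012,0,0,0,-0.0012,0,0.024,0,0,0,-0.0012,0,0.034,0,0,0,-0.0012,0,0.04,0,0,0,-0.0012,0,0.043,0,0,0]'

```text
clock: 9.92
tool_pos: [0.5699, -0.3482, 0.0424]
tcp_rot: [0.72, -0.694, -0.0, 0.0]
ft_force: [0.6, 0.3, -0.8]
gripper_width: 0.532
```

Call:
servo_tool --steps '[0,0,0.001,0,0,0,0,0,0.002,0,0,0,0,0,0.003,0,0,0,0,0,0.004,0,0,0,0,0,0.0045,0,0,0]'

```text
clock: 10.33
tool_pos: [0.5706, -0.3486, 0.0396]
tcp_rot: [0.72, -0.694, 0.001, -0.0]
ft_force: [-1.0, 2.1, 4.3]
gripper_width: 0.531
```

Call:
servo_tool --steps '[0.001,0,-0.001,0,0,0,0.0025,0,-0.001,0,0,0,0.004,0,-0.001,0,0,0,0.005,0,-0.001,0,0,0,0.006,0,-0.001,0,0,0]'

```text
clock: 10.75
tool_pos: [0.5704, -0.354, 0.0397]
tcp_rot: [0.72, -0.694, 0.0, -0.0]
ft_force: [0.4, 1.9, 1.5]
gripper_width: 0.529
```

```bash
python3 plan.py 0.5705 -0.348 0.045 -87.8; python3 - <<'E'
from h import *
c=snap("wrist","w12"); crop(c,"w12a",160,90,360,240,4)
E
```

```text
t 10.75 pos [ 0.5704 -0.354   0.0397] yaw -87.89 F [0.4 1.9 1.5] w 0.529
shift mm [-6.  -0.3 -5.3] dist 8 turn [-0.02  0.01 -0.09]
```

View pics/w12a.png

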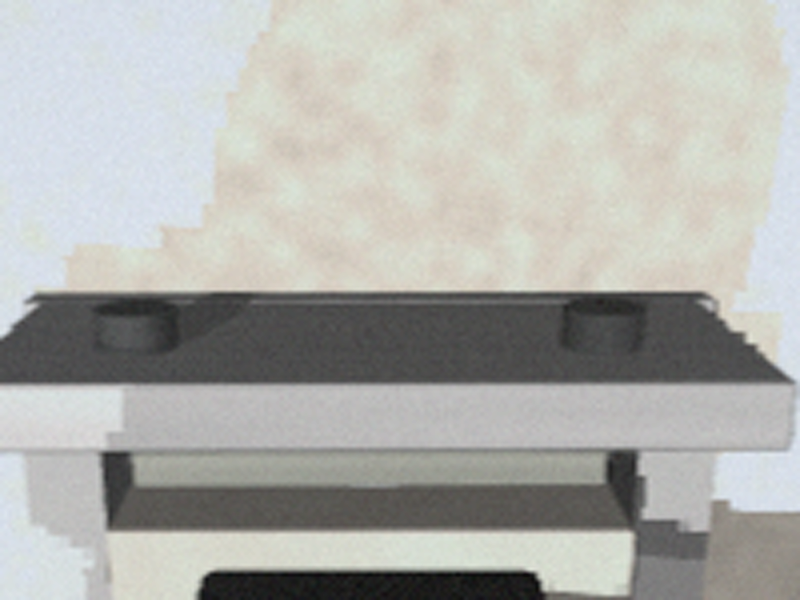

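Call:
servo_tool --steps '[0.001,0,0,0,0,0,0.002,0,0,0,0,0,0.003,0,0,0,0,0,0.003,0,0,0,0,0,0.003,0,0,0,0,0]'

```text
clock: 11.22
tool_pos: [0.5705, -0.3569, 0.0397]
tcp_rot: [0.72, -0.694, 0.0, -0.0]
ft_force: [-0.3, 5.2, 2.6]
gripper_width: 0.532
```

```bash
python3 plan.py 0.5705 -0.348 0.045 -87.8; python3 - <<'E'
from h import *
c=snap("wrist","w13"); crop(c,"w13a",160,150,360,250,4)
E
```

```text
t 11.2167 pos [ 0.5705 -0.3569  0.0397] yaw -87.88 F [-0.3  5.2  2.6] w 0.532
shift mm [-8.9 -0.3 -5.3] dist 10 turn [-0.02  0.   -0.08]
```

View pics/w13a.png

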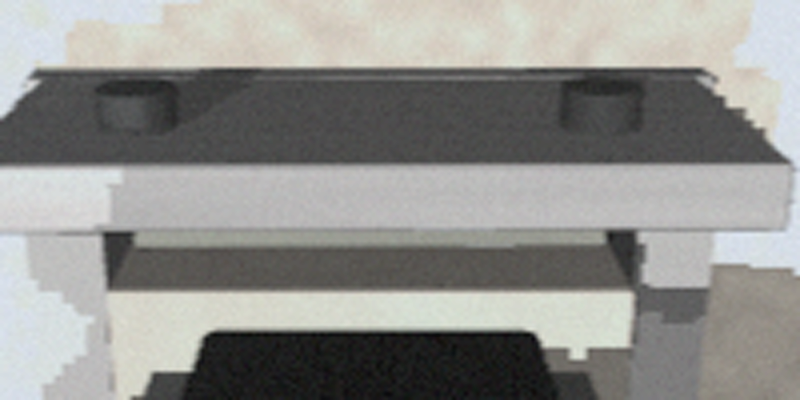

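Call:
servo_tool --steps '[-0.002,0,0,0,0,0,-0.002,0,0,0,0,0,-0.002,0,0,0,0,0,-0.002,0,0,0,0,0,-0.002,0,0,0,0,0]' --gripper 0

```text
clock: 11.68
tool_pos: [0.5704, -0.3557, 0.0395]
tcp_rot: [0.72, -0.694, 0.0, 0.0]
ft_force: [0.1, 0.1, -0.6]
gripper_width: 1.004
```

Call:
servo_tool --steps '[0,0,0,0,0,0,0,0,-0.01,0,0,0,0,0,-0.03,0,0,0,0,0,-0.06,0,0,0,0,0,-0.1,0,0,0]'

```text
clock: 12.1
tool_pos: [0.5688, -0.3545, 0.1386]
tcp_rot: [0.72, -0.694, -0.002, 0.001]
ft_force: [0.8, -0.5, -0.0]
gripper_width: 1.0
```

```bash
python3 plan.py 0.57 -0.16 0.2 -77.9; python3 - <<'E'
from h import *
c=snap("wrist","w14"); crop(c,"w14a",160,90,360,240,4)
c=snap("side","s14"); crop(c,"s14a",270,100,390,220,5)
E
```

```text
t 12.1 pos [ 0.5688 -0.3545  0.1386] yaw -87.9 F [ 0.8 -0.5 -0. ] w 1.0
shift mm [-194.4   -8.1  -61. ] dist 204 turn [  0.26   0.15 -10.  ]
```

View pics/w14a.png

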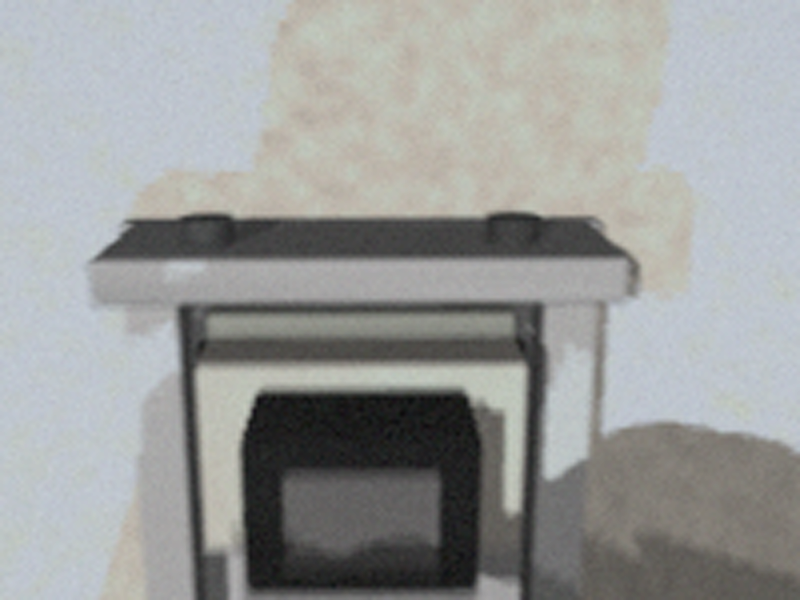

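View pics/s14a.png

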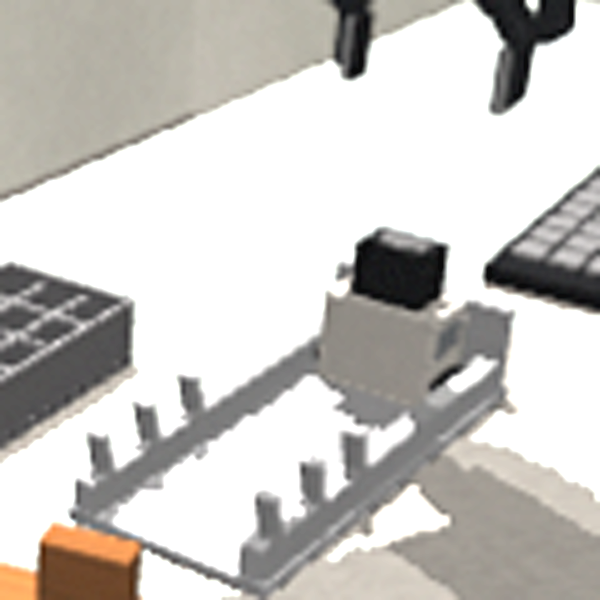

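Call:
servo_tool --steps '[-0.039,-0.0016,-0.012,0,0,-2,-0.078,-0.0032,-0.024,0,0,-4,-0.117,-0.0048,-0.036,0,0,-6,-0.156,-0.0064,-0.048,0,0,-8,-0.1944,-0.0081,-0.06,0.26,0.1,-10]'

```text
clock: 12.62
tool_pos: [0.5712, -0.1591, 0.201]
tcp_rot: [0.778, -0.628, 0.003, -0.001]
ft_force: [0.5, 0.3, -0.2]
gripper_width: 0.999
```

```bash
python3 plan.py 0.5797 0.193 0.16 -77.9
```

```text
t 12.6167 pos [ 0.5712 -0.1591  0.201 ] yaw -77.81 F [ 0.5  0.3 -0.2] w 0.999
shift mm [-342.5  -82.4   40.3] dist 355 turn [-0.33 -0.18  0.09]
```

Call:
servo_tool --steps '[-0.037,-0.009,0,0,0,0,-0.074,-0.018,0,0,0,0,-0.111,-0.027,0,0,0,0,-0.148,-0.036,0,0,0,0,-0.185,-0.0445,0,0,0,0]'

```text
clock: 13.03
tool_pos: [0.576, 0.0313, 0.2004]
tcp_rot: [0.778, -0.629, 0.003, -0.002]
ft_force: [1.3, -0.0, 0.4]
gripper_width: 1.005
```

Call:
servo_tool --steps '[-0.037,-0.009,0.01,0,0,0,-0.074,-0.018,0.02,0,0,0,-0.111,-0.027,0.03,0,0,0,-0.14,-0.034,0.035,0,0,0,-0.157,-0.038,0.04,0,0,0]'

```text
clock: 13.45
tool_pos: [0.5802, 0.1941, 0.1589]
tcp_rot: [0.778, -0.628, 0.002, -0.001]
ft_force: [-0.2, -0.3, 0.5]
gripper_width: 0.997
```

Call:
servo_tool --steps '[0,0,0.01,0,0,0,0,0,0.02,0,0,0,0,0,0.02,0,0,0,0,0,0.02,0,0,0]'

```text
clock: 13.78
tool_pos: [0.5803, 0.1895, 0.1387]
tcp_rot: [0.777, -0.629, 0.002, -0.0]
ft_force: [-0.3, -0.3, 0.4]
gripper_width: 1.003
```

```bash
python3 plan.py 0.5797 0.193 0.043 -77.9; python3 - <<'E'
from h import *
c=snap("wrist","w15"); crop(c,"w15a",160,150,360,300,4)
E
```

```text
t 13.7833 pos [0.5803 0.1895 0.1387] yaw -77.96 F [-0.3 -0.3  0.4] w 1.003
shift mm [-3.9  0.2 95.7] dist 96 turn [-0.2  -0.19 -0.06]
```

View pics/w15a.png

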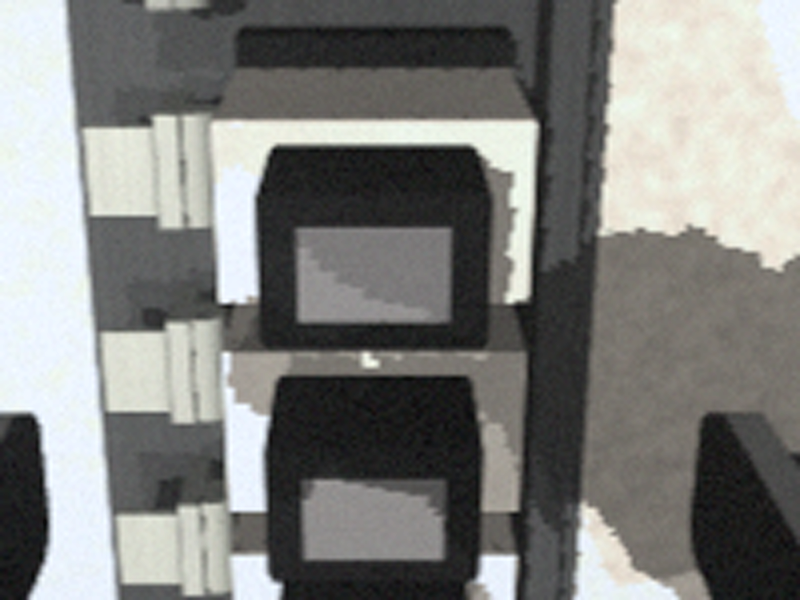

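```bash
python3 - <<'E'
from h import *
c=load("w15")
for q in ([(295,228),(452,228),(452,324),(297,324)],[(302,480),(445,480),(445,560),(302,560)]):
    p=onplane(c,np.array(q)/4+[160,150],.1); print(p.mean(0).round(4))
E
```

```text
[0.5794 0.1949 0.1   ]
[0.5677 0.2497 0.1   ]
```

Call:
servo_tool --steps '[-0.0025,0,0.03,-0.2,-0.2,0,-0.0049,0,0.06,-0.2,-0.2,0,-0.0049,0,0.082,-0.2,-0.2,0,-0.0049,0,0.092,-0.2,-0.2,0,-0.0049,0,0.096,-0.2,-0.2,0]'

```text
clock: 14.25
tool_pos: [0.5795, 0.1944, 0.0419]
tcp_rot: [0.777, -0.629, -0.0, 0.0]
ft_force: [0.0, 0.5, 0.8]
gripper_width: 0.999
```

Call:
servo_tool --steps '[0,0,0,0,0,0,0,0,0,0,0,0]'

```text
clock: 14.42
tool_pos: [0.5812, 0.1957, 0.0447]
tcp_rot: [0.778, -0.629, 0.001, -0.002]
ft_force: [0.3, 0.6, 1.3]
gripper_width: 1.003
```

```bash
python3 plan.py 0.5795 0.1943 0.043 -77.9
```

```text
t 14.4167 pos [0.5812 0.1957 0.0447] yaw -77.9 F [0.3 0.6 1.3] w 1.003
shift mm [1.  2.  1.7] dist 3 turn [-0.22  0.07  0.  ]
```

Close, then lift.

Call:
servo_tool --steps '[0.001,0.001,0.001,0,0,0,0.001,0.001,0.001,0,0,0,0.001,0.001,0.001,0,0,0,0.001,0.001,0.001,0,0,0,0.001,0.001,0.001,0,0,0]' --gripper 255

```text
clock: 14.83
tool_pos: [0.5795, 0.1945, 0.043]
tcp_rot: [0.778, -0.628, 0.0, -0.001]
ft_force: [-3.3, -1.4, 4.7]
gripper_width: 0.526
```

Call:
servo_tool --steps '[0,0,0,0,0,0,0,0,0,0,0,0,0,0,0,0,0,0]'

```text
clock: 15.08
tool_pos: [0.5794, 0.1945, 0.043]
tcp_rot: [0.778, -0.628, 0.0, -0.001]
ft_force: [-3.3, -0.0, 5.8]
gripper_width: 0.529
```

Call:
servo_tool --steps '[0,0,-0.005,0,0,0,0,0,-0.01,0,0,0,0,0,-0.016,0,0,0,0,0,-0.023,0,0,0,0,0,-0.03,0,0,0]'

```text
clock: 15.5
tool_pos: [0.5794, 0.1943, 0.073]
tcp_rot: [0.778, -0.629, 0.0, -0.001]
ft_force: [0.6, 0.2, -1.5]
gripper_width: 0.525
```

Call:
servo_tool --steps '[0,0,-0.02,0,0,0,0,0,-0.04,0,0,0,0,0,-0.06,0,0,0,0,0,-0.08,0,0,0,0,0,-0.1,0,0,0]'

```text
clock: 15.92
tool_pos: [0.5792, 0.1942, 0.1742]
tcp_rot: [0.778, -0.629, 0.0, -0.001]
ft_force: [0.5, 0.1, -1.3]
gripper_width: 0.529
```

```bash
python3 plan.py 0.565 -0.1 0.2 -87.8; python3 - <<'E'
from h import *
c=snap("wrist","w16"); crop(c,"w16a",160,150,360,340,3)
E
```

```text
t 15.9167 pos [0.5792 0.1942 0.1742] yaw -77.89 F [ 0.5  0.1 -1.3] w 0.529
shift mm [284.6  75.5 -26.3] dist 296 turn [-0.13  0.08  9.91]
```

View pics/w16a.png

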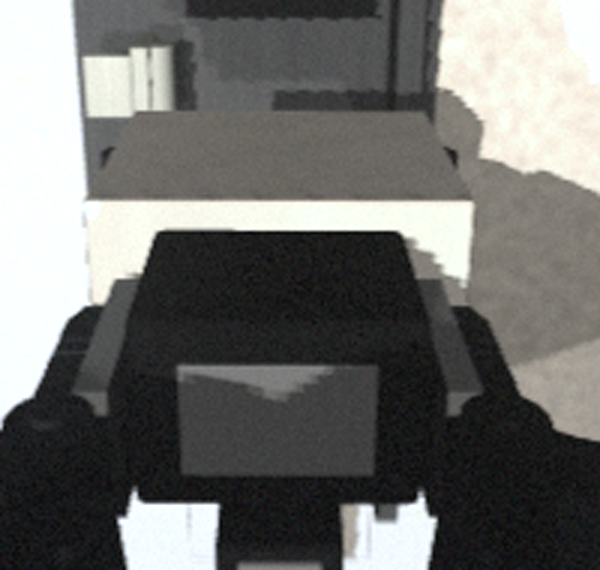

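```bash
cat > off.py <<'E'
from h import *
def off(c,rows,cols,ztop,s=None):
    # c wrist picture; patch corner px; ztop = TCP-relative height of block top; uses fixed cam-in-tool transform
    t=np.array([0.08296,-0.00135,-0.16683]); 
    M=np.array([[0.00108,-0.94595,-0.32431],[1,0.00106,0.00026],[0.0001,-0.32431,0.94595]])
    u=undist(c,[(cols[0],rows[0]),(cols[1],rows[0]),(cols[1],rows[1]),(cols[0],rows[1])]); d=np.c_[u,np.ones(4)]@M.T
    p=t+d*((-ztop-t[2])/d[:,2])[:,None]; return (p.mean(0)*1000).round(1),(np.ptp(p,0)*1000).round(1)
E
python3 - <<'E'
from off import *
print(off(load("w7"),(279.5,317),(218.5,285.5),.061))
print(off(load("w16"),(271.7,308.3),(160+178/3,160+378/3),.057))
c=load("w7"); crop(c,"w7a",200,260,310,330,7)
E
```

```text
(array([ -1.4,  -1.3, -61. ]), array([20.3, 30.8,  0. ]))
(array([  0.,  -1., -57.]), array([20.1, 31.4,  0. ]))
```

View pics/w7a.png

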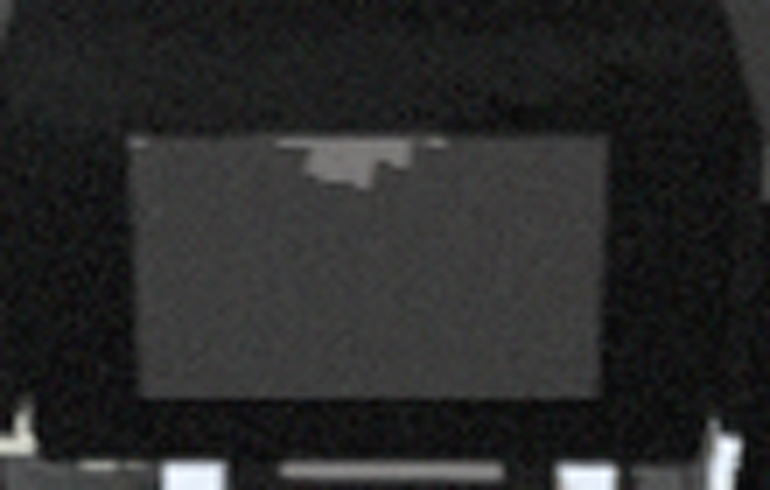

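Call:
servo_tool --steps '[0.038,0.01,-0.01,0,0,2,0.076,0.02,-0.02,0,0,4,0.114,0.03,-0.026,0,0,6,0.152,0.04,-0.026,0,0,8,0.19,0.0505,-0.026,0,0,10]'

```text
clock: 16.38
tool_pos: [0.5696, -0.0038, 0.1993]
tcp_rot: [0.72, -0.694, 0.001, -0.002]
ft_force: [1.6, -0.3, -1.8]
gripper_width: 0.523
```

```bash
python3 plan.py 0.5688 -0.3035 0.2 -87.8
```

```text
t 16.3833 pos [ 0.5696 -0.0038  0.1993] yaw -87.95 F [ 1.6 -0.3 -1.8] w 0.523
shift mm [299.5  11.5  -1.1] dist 300 turn [-0.2   0.07 -0.15]
```

Call:
servo_tool --steps '[0.038,0.0015,0,0,0,0,0.076,0.003,0,0,0,0,0.114,0.0045,0,0,0,0,0.152,0.006,0,0,0,0,0.19,0.0075,0,0,0,0]'

```text
clock: 16.8
tool_pos: [0.5688, -0.1942, 0.1986]
tcp_rot: [0.72, -0.694, 0.001, -0.001]
ft_force: [1.1, -0.4, -1.0]
gripper_width: 0.526
```

Call:
servo_tool --steps '[0.038,0.0015,0.01,0,0,0,0.072,0.003,0.02,0,0,0,0.1,0.004,0.04,0,0,0,0.108,0.004,0.06,0,0,0,0.108,0.004,0.08,0,0,0]'

```text
clock: 17.22
tool_pos: [0.5687, -0.3032, 0.1168]
tcp_rot: [0.719, -0.695, 0.0, -0.001]
ft_force: [-0.1, 0.6, -2.0]
gripper_width: 0.526
```

Call:
servo_tool --steps '[0,0,0.01,0,0,0,0,0,0.015,0,0,0,0,0,0.015,0,0,0]'

```text
clock: 17.47
tool_pos: [0.5689, -0.2998, 0.1021]
tcp_rot: [0.72, -0.694, -0.001, -0.0]
ft_force: [-0.8, -0.0, -0.8]
gripper_width: 0.529
```

```bash
python3 plan.py 0.5688 -0.3035 0.05 -87.8; python3 - <<'E'
from h import *
c=snap("wrist","w17"); crop(c,"w17a",160,90,360,240,4)
c=snap("side","s17"); crop(c,"s17a",270,100,390,220,5)
E
```

```text
t 17.4667 pos [ 0.5689 -0.2998  0.1021] yaw -87.85 F [-0.8 -0.  -0.8] w 0.529
shift mm [ 3.8  0.2 52.1] dist 52 turn [ 0.02  0.08 -0.05]
```

View pics/w17a.png

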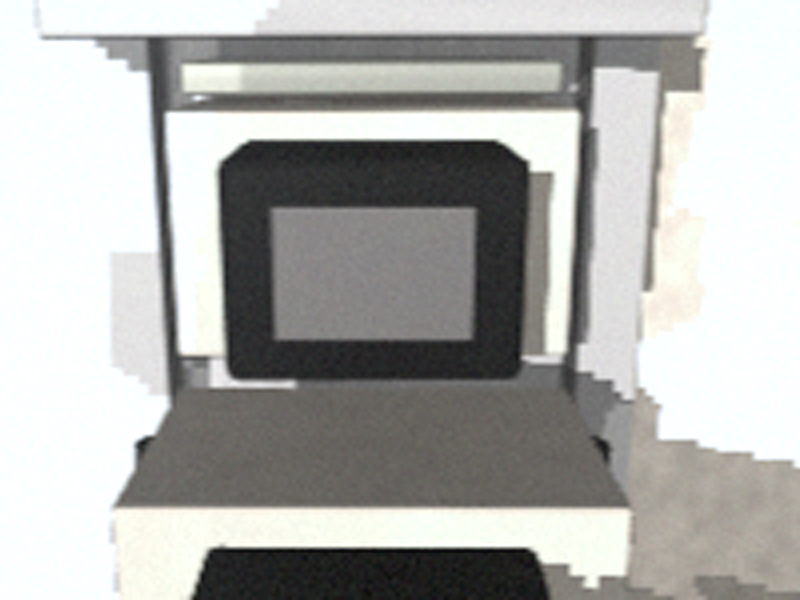

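View pics/s17a.png

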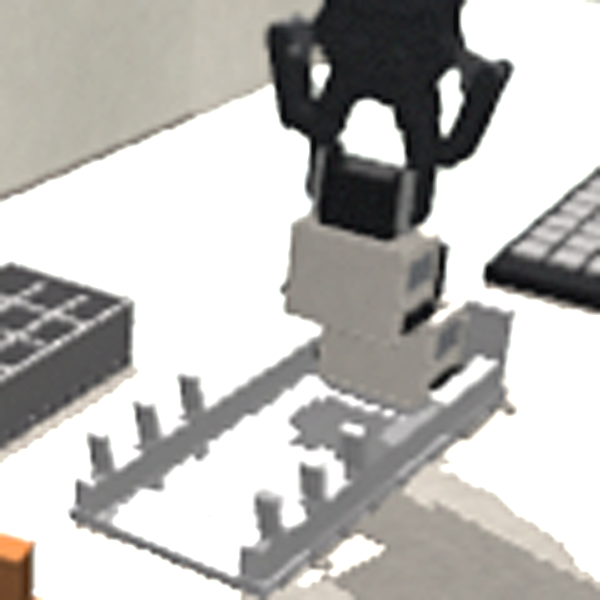

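```bash
cat > gap.py <<'E'
from h import *
def cw(c,q,z,o=(160,90),s=4): return onplane(c,np.array(q)/s+np.array(o),z)
E
python3 - <<'E'
from gap import *
c=load("w17")
p=cw(c,[(272,207),(476,207),(473,340),(274,340)],.1); print("m1 patch",p.mean(0).round(4),np.ptp(p,0).round(4), "yaw",np.rad2deg(np.arctan2(p[0,1]-p[1,1],p[0,0]-p[1,0])).round(2))
a=cw(c,[(200,356),(560,358)],.066); b=cw(c,[(178,389),(570,389)],.067); print("m1 back",a.round(4),"held front",b.round(4),"gap",(b-a)[:,1])
e=cw(c,[(168,111),(580,111)],.066); print("m1 front", e.round(4)); print("walls",cw(c,[(152,60),(588,60)],.028).mean(0).round(4),cw(c,[(165,340),(576,340)],.028).mean(0))
E
```

```text
m1 patch [ 0.5711 -0.3491  0.1   ] [0.0309 0.0213 0.    ] yaw 2.2
m1 back [[ 0.6021 -0.326   0.066 ]
 [ 0.5357 -0.3282  0.066 ]] held front [[ 0.6061 -0.3198  0.067 ]
 [ 0.5334 -0.3226  0.067 ]] gap [0.00621606 0.00559562]
m1 front [[ 0.6072 -0.3695  0.066 ]
 [ 0.5363 -0.3722  0.066 ]]
walls [ 0.5727 -0.3785  0.028 ] [ 0.57028218 -0.32045866  0.028     ]
```

Call:
servo_tool --steps '[0,0,0.012,0,0,0,0,0,0.026,0,0,0,0,0,0.04,0,0,0,0,0,0.05,0,0,0,0,0,0.054,0,0,0]'

```text
clock: 17.98
tool_pos: [0.5691, -0.2997, 0.048]
tcp_rot: [0.72, -0.694, -0.0, -0.001]
ft_force: [0.1, 1.2, -2.6]
gripper_width: 0.529
```

Call:
servo_tool --steps '[0,0,0.001,0,0,0,0,0,0.002,0,0,0,0,0,0.003,0,0,0,0,0,0.004,0,0,0,0,0,0.005,0,0,0]'

```text
clock: 18.4
tool_pos: [0.5696, -0.3004, 0.044]
tcp_rot: [0.72, -0.694, 0.0, -0.001]
ft_force: [-0.1, 0.6, -2.4]
gripper_width: 0.528
```

```bash
python3 plan.py 0.5688 -0.3035 0.043 -87.8; python3 - <<'E'
from h import *
c=snap("wrist","w18"); crop(c,"w18a",160,90,360,240,4)
E
```

```text
t 18.4 pos [ 0.5696 -0.3004  0.044 ] yaw -87.89 F [-0.1  0.6 -2.4] w 0.528
shift mm [3.1 0.9 1. ] dist 3 turn [-0.11  0.03 -0.09]
```

View pics/w18a.png

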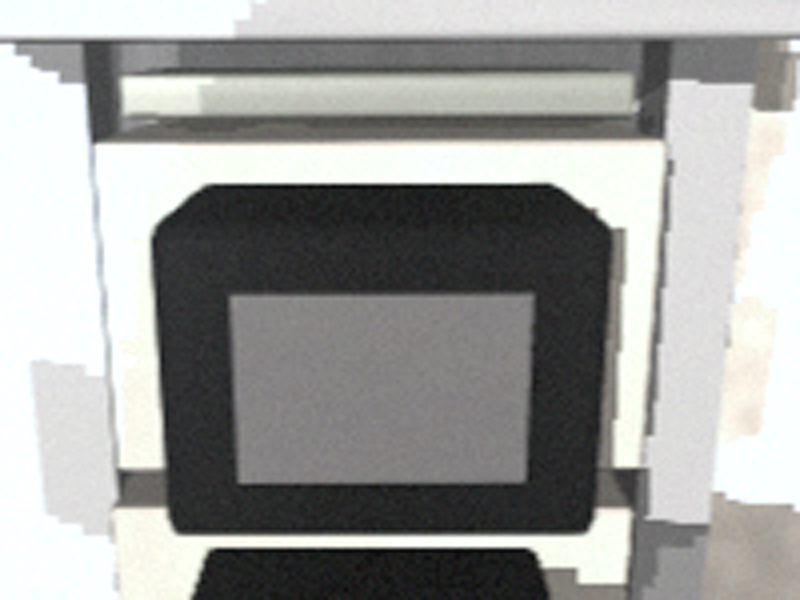

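Call:
servo_tool --steps '[0,0,0.0015,0,0,0,0.0015,0,0.0015,0,0,0,0.003,0,0.0015,0,0,0,0.0045,0,0.0015,0,0,0,0.006,0,0.0015,0,0,0]'

```text
clock: 18.87
tool_pos: [0.5702, -0.3061, 0.043]
tcp_rot: [0.72, -0.694, 0.001, -0.001]
ft_force: [-0.3, 2.2, 5.8]
gripper_width: 0.528
```

Call:
servo_tool --steps '[0.001,0,0,0,0,0,0.002,0,0,0,0,0,0.003,0,0,0,0,0,0.003,0,0,0,0,0]'

```text
clock: 19.2
tool_pos: [0.5703, -0.3085, 0.043]
tcp_rot: [0.72, -0.694, 0.0, -0.002]
ft_force: [-1.5, 5.7, 7.1]
gripper_width: 0.527
```

```bash
python3 plan.py 0.5688 -0.3035 0.043 -87.8; python3 - <<'E'
from h import *
c=snap("wrist","w19"); crop(c,"w19a",160,90,360,240,4)
E
```

```text
t 19.2 pos [ 0.5703 -0.3085  0.043 ] yaw -87.87 F [-1.5  5.7  7.1] w 0.527
shift mm [-5.   1.3  0. ] dist 5 turn [-0.16  0.1  -0.07]
```

View pics/w19a.png

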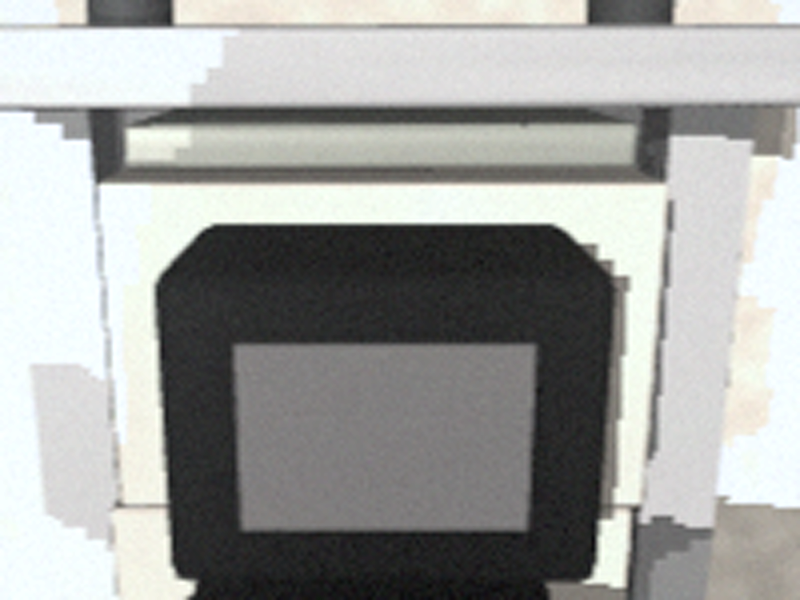

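Call:
servo_tool --steps '[-0.0015,0,0,0,0,0,-0.0015,0,0,0,0,0,-0.0015,0,0,0,0,0,-0.0015,0,0,0,0,0,-0.0015,0,0,0,0,0]' --gripper 0

```text
clock: 19.67
tool_pos: [0.5693, -0.3079, 0.0416]
tcp_rot: [0.72, -0.694, -0.0, -0.0]
ft_force: [0.5, -0.1, -0.4]
gripper_width: 0.998
```

Call:
servo_tool --steps '[0,0,0,0,0,0,0,0,-0.01,0,0,0,0,0,-0.03,0,0,0,0,0,-0.065,0,0,0,0,0,-0.105,0,0,0]'

```text
clock: 20.08
tool_pos: [0.568, -0.3074, 0.1469]
tcp_rot: [0.72, -0.694, -0.002, 0.0]
ft_force: [2.1, 0.3, 0.3]
gripper_width: 1.002
```

```bash
python3 plan.py 0.57 -0.11 0.2 -77.9; python3 - <<'E'
from h import *
c=snap("wrist","w20"); crop(c,"w20a",160,90,360,300,3)
E
```

```text
t 20.0833 pos [ 0.568  -0.3074  0.1469] yaw -87.89 F [2.1 0.3 0.3] w 1.002
shift mm [-197.3   -9.1  -52.7] dist 204 turn [ 0.17  0.16 -9.99]
```

View pics/w20a.png

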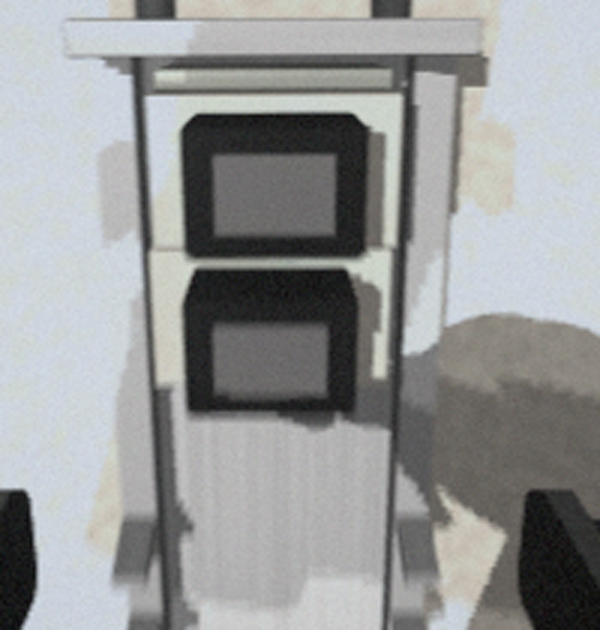

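Call:
servo_tool --steps '[-0.039,-0.0018,-0.01,0,0,-2,-0.078,-0.0036,-0.02,0,0,-4,-0.117,-0.0054,-0.03,0,0,-6,-0.156,-0.0072,-0.04,0,0,-8,-0.1973,-0.009,-0.053,0.17,0.16,-10]'

```text
clock: 20.55
tool_pos: [0.5706, -0.1105, 0.2005]
tcp_rot: [0.778, -0.628, 0.002, -0.001]
ft_force: [0.7, 0.0, 0.1]
gripper_width: 0.998
```

```bash
python3 plan.py 0.568 0.249 0.16 -77.9
```

```text
t 20.55 pos [ 0.5706 -0.1105  0.2005] yaw -77.82 F [0.7 0.  0.1] w 0.998
shift mm [-352.   -73.1   40. ] dist 362 turn [-0.23 -0.13  0.08]
```

Call:
servo_tool --steps '[-0.038,-0.008,0,0,0,0,-0.076,-0.016,0,0,0,0,-0.114,-0.024,0,0,0,0,-0.152,-0.032,0,0,0,0,-0.19,-0.0395,0,0,0,0]'

```text
clock: 20.97
tool_pos: [0.5696, 0.0839, 0.2005]
tcp_rot: [0.778, -0.629, 0.003, -0.001]
ft_force: [0.6, 0.1, -0.1]
gripper_width: 1.003
```

Call:
servo_tool --steps '[-0.038,-0.008,0.01,0,0,0,-0.076,-0.016,0.02,0,0,0,-0.114,-0.024,0.03,0,0,0,-0.145,-0.03,0.04,0,0,0,-0.162,-0.0337,0.05,0,0,0]'

```text
clock: 21.38
tool_pos: [0.5686, 0.251, 0.1491]
tcp_rot: [0.779, -0.628, 0.002, -0.001]
ft_force: [0.2, -0.1, -0.1]
gripper_width: 1.001
```

Call:
servo_tool --steps '[0,0,0.01,0,0,0,0,0,0.012,0,0,0,0,0,0.012,0,0,0]'

```text
clock: 21.63
tool_pos: [0.5687, 0.2464, 0.1367]
tcp_rot: [0.778, -0.629, 0.002, 0.0]
ft_force: [0.4, -0.4, 0.8]
gripper_width: 0.996
```

```bash
python3 plan.py 0.568 0.249 0.0435 -77.9; python3 - <<'E'
from h import *
c=snap("wrist","w21"); crop(c,"w21a",160,150,360,300,4)
E
```

```text
t 21.6333 pos [0.5687 0.2464 0.1367] yaw -77.91 F [ 0.4 -0.4  0.8] w 0.996
shift mm [-3.   0.4 93.2] dist 93 turn [-0.14 -0.17 -0.01]
```

View pics/w21a.png

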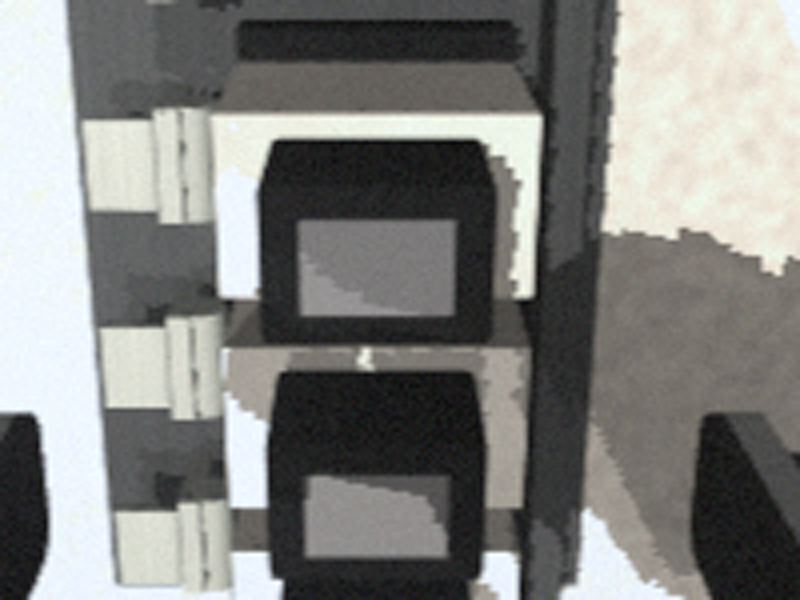

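```bash
python3 - <<'E'
from gap import *
c=load("w21")
for q in ([(298,220),(457,220),(456,317),(300,317)],[(305,475),(450,477),(449,558),(305,558)]): print(cw(c,q,.1,(160,150)).mean(0).round(4))
E
python3 plan.py 0.5675 0.2503 0.0435 -77.9
```

```text
[0.5676 0.2493 0.1   ]
[0.5557 0.3044 0.1   ]
t 21.6833 pos [0.5693 0.2463 0.1376] yaw -77.94 F [-0.  -0.   0.5] w 1.002
shift mm [-4.6  1.3 94.1] dist 94 turn [-0.22 -0.15 -0.04]
```

Target (0.5677, 0.2495): shift about (-3.6, 1.2, 93.5).

Call:
servo_tool --steps '[-0.002,0.0005,0.03,-0.2,-0.15,0,-0.0036,0.0008,0.06,-0.2,-0.15,0,-0.0036,0.0008,0.08,-0.2,-0.15,0,-0.0036,0.0008,0.09,-0.2,-0.15,0,-0.0036,0.0008,0.093,-0.2,-0.15,0]'

```text
clock: 22.1
tool_pos: [0.5676, 0.2492, 0.0432]
tcp_rot: [0.777, -0.629, -0.0, 0.001]
ft_force: [-0.6, -0.1, 0.4]
gripper_width: 1.001
```

Call:
servo_tool --steps '[0,0,0,0,0,0,0,0,0,0,0,0,0,0,0,0,0,0]'

```text
clock: 22.35
tool_pos: [0.5691, 0.2511, 0.0462]
tcp_rot: [0.778, -0.629, 0.001, -0.002]
ft_force: [-0.3, -0.4, 0.2]
gripper_width: 1.003
```

```bash
python3 plan.py 0.5677 0.2495 0.0435 -77.9
```

```text
t 22.35 pos [0.5691 0.2511 0.0462] yaw -77.89 F [-0.3 -0.4  0.2] w 1.003
shift mm [1.3 1.7 2.6] dist 3 turn [-0.2   0.09  0.01]
```

Call:
servo_tool --steps '[0.001,0.001,0.002,0,0,0,0.001,0.001,0.002,0,0,0,0.001,0.001,0.002,0,0,0,0.001,0.001,0.002,0,0,0,0.001,0.001,0.002,0,0,0]' --gripper 255

```text
clock: 22.77
tool_pos: [0.5672, 0.2497, 0.0426]
tcp_rot: [0.778, -0.628, 0.0, -0.001]
ft_force: [-1.2, 0.2, 2.8]
gripper_width: 0.53
```

Call:
servo_tool --steps '[0,0,0,0,0,0,0,0,0,0,0,0,0,0,0,0,0,0]'

```text
clock: 23.02
tool_pos: [0.5672, 0.2497, 0.0426]
tcp_rot: [0.778, -0.628, 0.0, -0.001]
ft_force: [-2.2, -0.7, 4.7]
gripper_width: 0.526
```

Call:
servo_tool --steps '[0,0,-0.005,0,0,0,0,0,-0.01,0,0,0,0,0,-0.016,0,0,0,0,0,-0.023,0,0,0,0,0,-0.03,0,0,0]'

```text
clock: 23.43
tool_pos: [0.5672, 0.2495, 0.0731]
tcp_rot: [0.778, -0.629, 0.0, -0.0]
ft_force: [0.8, 0.6, -1.5]
gripper_width: 0.532
```

Call:
servo_tool --steps '[0,0,-0.02,0,0,0,0,0,-0.045,0,0,0,0,0,-0.07,0,0,0,0,0,-0.1,0,0,0,0,0,-0.12,0,0,0]'

```text
clock: 23.85
tool_pos: [0.5679, 0.2495, 0.1965]
tcp_rot: [0.778, -0.628, 0.001, -0.002]
ft_force: [0.3, -0.1, -0.8]
gripper_width: 0.53
```

```bash
python3 plan.py 0.563 0.06 0.2 -87.8; python3 - <<'E'
from h import *
c=snap("wrist","w22"); crop(c,"w22a",200,240,310,330,7)
E
```

```text
t 23.85 pos [0.5679 0.2495 0.1965] yaw -77.88 F [ 0.3 -0.1 -0.8] w 0.53
shift mm [184.2  44.5  -3.9] dist 190 turn [-0.26  0.09  9.92]
```

View pics/w22a.png

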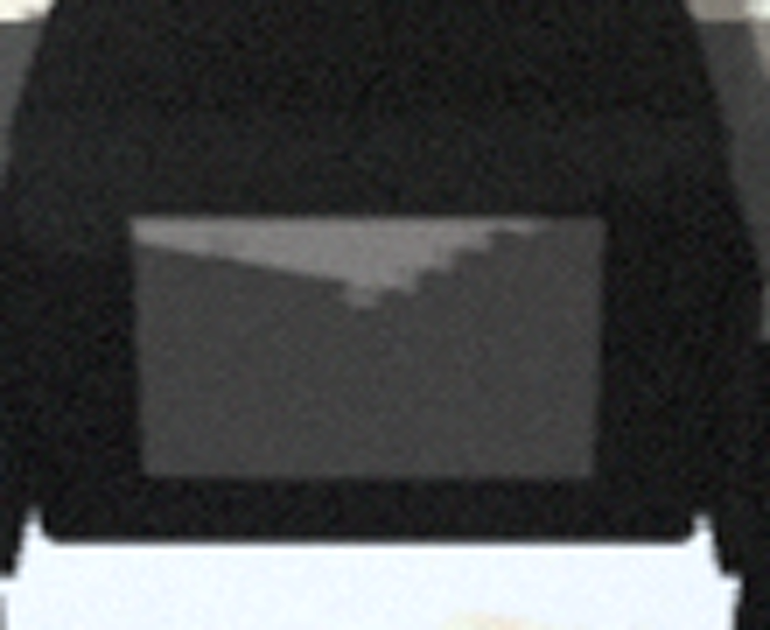

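Call:
servo_tool --steps '[0.037,0.009,0,0,0,2,0.074,0.018,0,0,0,4,0.111,0.027,-0.003,0,0,6,0.148,0.036,-0.004,0,0,8,0.184,0.0445,-0.004,-0.2,0,9.9]'

```text
clock: 24.32
tool_pos: [0.5618, 0.0585, 0.1975]
tcp_rot: [0.72, -0.694, -0.001, 0.0]
ft_force: [0.8, -0.6, -2.0]
gripper_width: 0.527
```

```bash
python3 plan.py 0.5683 -0.257 0.2 -87.8
```

```text
t 24.3167 pos [0.5618 0.0585 0.1975] yaw -87.86 F [ 0.8 -0.6 -2. ] w 0.527
shift mm [315.5   5.3  -2.7] dist 316 turn [ 0.09  0.03 -0.06]
```

Call:
servo_tool --steps '[0.039,0.001,0,0,0,0,0.078,0.0015,0,0,0,0,0.117,0.002,0,0,0,0,0.156,0.0025,0,0,0,0,0.195,0.003,0,0,0,0]'

```text
clock: 24.73
tool_pos: [0.5663, -0.1366, 0.1971]
tcp_rot: [0.721, -0.693, -0.001, 0.001]
ft_force: [2.0, -0.2, -0.9]
gripper_width: 0.53
```

Call:
servo_tool --steps '[0.038,0.0005,0.01,0,0,0,0.075,0.001,0.02,0,0,0,0.105,0.0015,0.04,0,0,0,0.12,0.002,0.06,0,0,0,0.12,0.002,0.08,0,0,0]'

```text
clock: 25.15
tool_pos: [0.5685, -0.2584, 0.1156]
tcp_rot: [0.719, -0.695, -0.001, 0.001]
ft_force: [0.5, 0.6, -1.2]
gripper_width: 0.53
```

Call:
servo_tool --steps '[0,0,0.01,0,0,0,0,0,0.015,0,0,0,0,0,0.015,0,0,0]'

```text
clock: 25.4
tool_pos: [0.5687, -0.2542, 0.1007]
tcp_rot: [0.721, -0.693, -0.002, 0.001]
ft_force: [1.4, -0.1, -0.9]
gripper_width: 0.527
```

```bash
python3 plan.py 0.5683 -0.257 0.048 -87.8; python3 - <<'E'
from h import *
c=snap("wrist","w23"); crop(c,"w23a",160,90,360,240,4)
E
```

```text
t 25.4 pos [ 0.5687 -0.2542  0.1007] yaw -87.75 F [ 1.4 -0.1 -0.9] w 0.527
shift mm [ 2.8  0.3 52.7] dist 53 turn [0.26 0.03 0.05]
```

View pics/w23a.png

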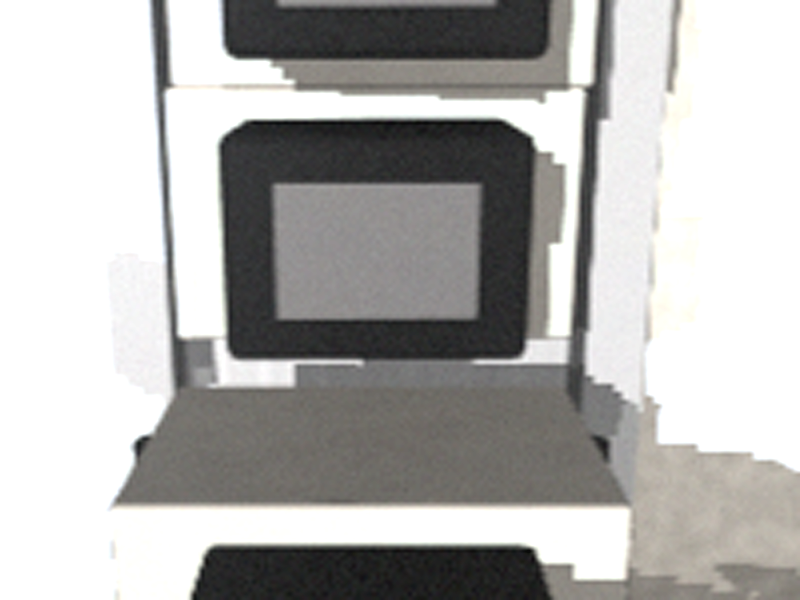

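Call:
servo_tool --steps '[0.0015,0,0.012,0.2,0,0,0.003,0,0.026,0.2,0,0,0.003,0,0.04,0.2,0,0,0.003,0,0.05,0.2,0,0,0.003,0,0.054,0.2,0,0]'

```text
clock: 25.87
tool_pos: [0.569, -0.2571, 0.0467]
tcp_rot: [0.721, -0.693, -0.0, -0.0]
ft_force: [-0.4, 0.7, -1.0]
gripper_width: 0.527
```

Call:
servo_tool --steps '[0,0,0.001,0,0,0,0,0,0.002,0,0,0,0,0,0.003,0,0,0,0,0,0.004,0,0,0,0,0,0.005,0,0,0]'

```text
clock: 26.28
tool_pos: [0.5693, -0.2579, 0.0426]
tcp_rot: [0.721, -0.693, 0.001, -0.0]
ft_force: [-3.8, 0.7, 9.7]
gripper_width: 0.532
```

```bash
python3 plan.py 0.5683 -0.257 0.042 -87.8; python3 - <<'E'
from h import *
c=snap("wrist","w24"); crop(c,"w24a",160,140,360,240,4)
E
```

```text
t 26.2833 pos [ 0.5693 -0.2579  0.0426] yaw -87.78 F [-3.8  0.7  9.7] w 0.532
shift mm [-0.9  1.   0.6] dist 1 turn [-0.07 -0.02  0.02]
```

View pics/w24a.png

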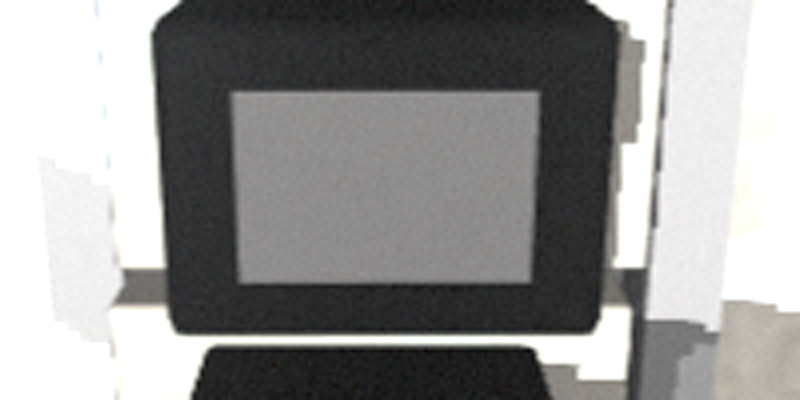

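Call:
servo_tool --steps '[0.001,0,-0.0012,0,0,0,0.0025,0,-0.0012,0,0,0,0.004,0,-0.0012,0,0,0,0.0055,0,-0.0012,0,0,0,0.007,0,-0.0012,0,0,0]'

```text
clock: 26.75
tool_pos: [0.5692, -0.2641, 0.0431]
tcp_rot: [0.721, -0.693, -0.0, -0.001]
ft_force: [-1.0, 4.4, 0.9]
gripper_width: 0.534
```

Call:
servo_tool --steps '[0.001,0,0,0,0,0,0.001,0,0,0,0,0,0.001,0,0,0,0,0]'

```text
clock: 27.0
tool_pos: [0.5693, -0.2652, 0.0431]
tcp_rot: [0.721, -0.693, -0.0, -0.0]
ft_force: [0.4, 5.2, 1.2]
gripper_width: 0.527
```

```bash
python3 plan.py 0.5683 -0.257 0.042 -87.8; python3 - <<'E'
from h import *
c=snap("wrist","w25"); crop(c,"w25a",160,140,360,240,4)
E
```

```text
t 27.0 pos [ 0.5693 -0.2652  0.0431] yaw -87.78 F [0.4 5.2 1.2] w 0.527
shift mm [-8.2  0.6  1.1] dist 8 turn [-0.01  0.05  0.02]
```

View pics/w25a.png

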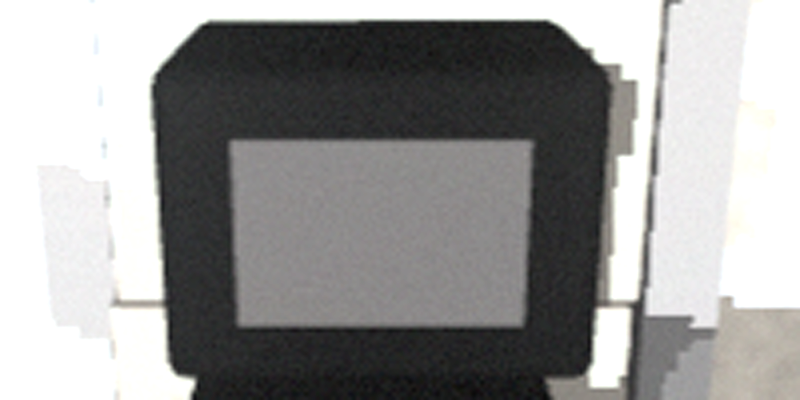

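Closed. Release and go for the next.

Call:
servo_tool --steps '[-0.001,0,0,0,0,0,-0.001,0,0,0,0,0,-0.001,0,0,0,0,0,-0.001,0,0,0,0,0,-0.001,0,0,0,0,0]' --gripper 0

```text
clock: 27.47
tool_pos: [0.5692, -0.2651, 0.0433]
tcp_rot: [0.721, -0.693, 0.0, -0.0]
ft_force: [1.1, -0.5, -0.5]
gripper_width: 1.001
```

Call:
servo_tool --steps '[0,0,0,0,0,0,0,0,-0.01,0,0,0,0,0,-0.03,0,0,0,0,0,-0.065,0,0,0,0,0,-0.105,0,0,0]'

```text
clock: 27.88
tool_pos: [0.5678, -0.2644, 0.1482]
tcp_rot: [0.721, -0.693, -0.002, 0.001]
ft_force: [1.5, 0.5, 0.1]
gripper_width: 1.0
```

```bash
python3 plan.py 0.5685 -0.07 0.2 -77.9; python3 - <<'E'
from h import *
c=snap("wrist","w26"); crop(c,"w26a",110,0,400,300,2)
E
```

```text
t 27.8833 pos [ 0.5678 -0.2644  0.1482] yaw -87.79 F [1.5 0.5 0.1] w 1.0
shift mm [-194.3   -8.   -51.5] dist 201 turn [ 0.22  0.1  -9.89]
```

View pics/w26a.png

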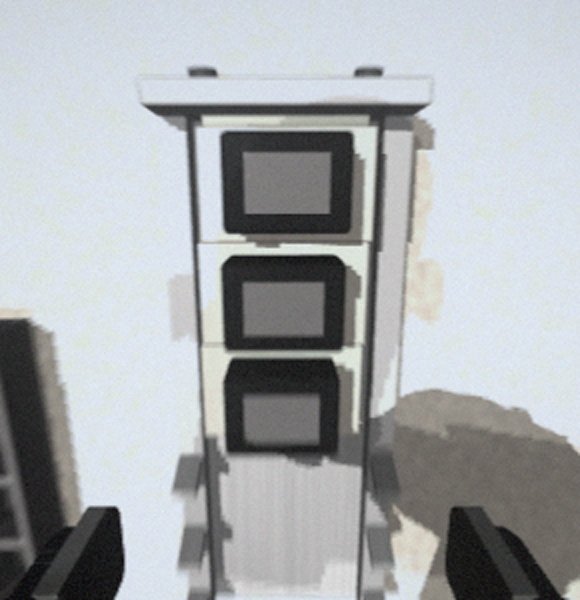

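Three modules stand closed. Module 4 lies at about (0.5560, 0.3043).

Call:
servo_tool --steps '[-0.039,-0.0016,-0.01,0,0,-2,-0.078,-0.0032,-0.02,0,0,-4,-0.117,-0.0048,-0.03,0,0,-6,-0.156,-0.0064,-0.04,0,0,-8,-0.1943,-0.008,-0.052,0.22,0.1,-9.9]'

```text
clock: 28.35
tool_pos: [0.5693, -0.0687, 0.2013]
tcp_rot: [0.778, -0.628, 0.002, -0.001]
ft_force: [0.8, 0.0, 0.4]
gripper_width: 1.0
```

```bash
python3 plan.py 0.556 0.304 0.14 -77.9
```

```text
t 28.35 pos [ 0.5693 -0.0687  0.2013] yaw -77.81 F [0.8 0.  0.4] w 1.0
shift mm [-367.2  -65.4   60.8] dist 378 turn [-0.25 -0.11  0.09]
```

Call:
servo_tool --steps '[-0.039,-0.007,0,0,0,0,-0.078,-0.014,0,0,0,0,-0.117,-0.021,0,0,0,0,-0.156,-0.028,0,0,0,0,-0.195,-0.035,0,0,0,0]'

```text
clock: 28.77
tool_pos: [0.5627, 0.1295, 0.2011]
tcp_rot: [0.778, -0.629, 0.002, -0.002]
ft_force: [1.1, -0.2, -0.4]
gripper_width: 0.998
```

Call:
servo_tool --steps '[-0.039,-0.007,0.01,0,0,0,-0.078,-0.014,0.02,0,0,0,-0.117,-0.021,0.03,0,0,0,-0.15,-0.027,0.04,0,0,0,-0.172,-0.0304,0.05,0,0,0]'

```text
clock: 29.18
tool_pos: [0.5564, 0.3055, 0.1498]
tcp_rot: [0.778, -0.628, 0.002, -0.001]
ft_force: [1.2, -0.4, 1.0]
gripper_width: 1.002
```

Call:
servo_tool --steps '[0,0,0.01,0,0,0,0,0,0.012,0,0,0,0,0,0.012,0,0,0]'

```text
clock: 29.43
tool_pos: [0.5566, 0.3015, 0.1375]
tcp_rot: [0.778, -0.629, 0.002, -0.0]
ft_force: [0.5, -0.1, 0.4]
gripper_width: 1.002
```

```bash
python3 plan.py 0.556 0.304 0.0435 -77.9; python3 - <<'E'
from h import *
c=snap("wrist","w27"); crop(c,"w27a",160,150,360,300,4)
E
```

```text
t 29.4333 pos [0.5566 0.3015 0.1375] yaw -77.89 F [ 0.5 -0.1  0.4] w 1.002
shift mm [-2.9  0.3 94. ] dist 94 turn [-0.16 -0.16  0.01]
```

View pics/w27a.png

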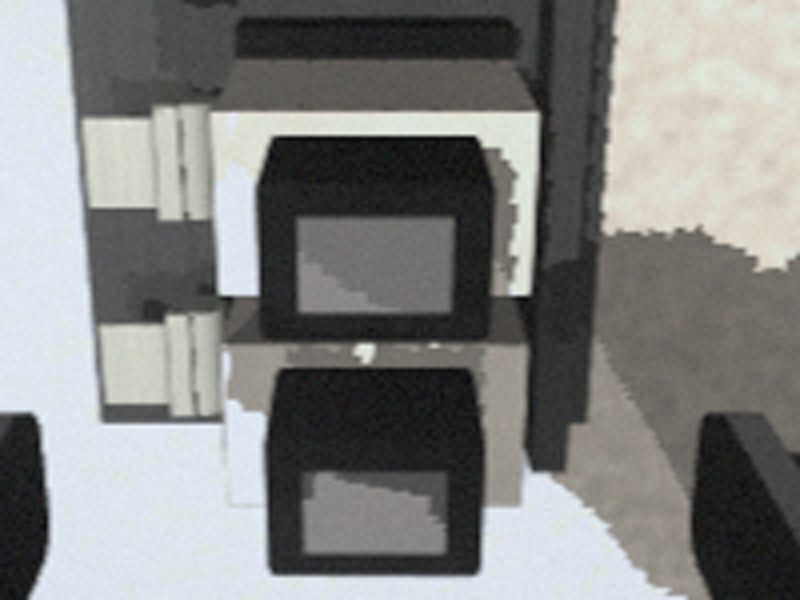

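Call:
servo_tool --steps '[-0.002,0.0005,0.03,-0.2,-0.15,0,-0.0026,0.001,0.06,-0.2,-0.15,0,-0.0026,0.001,0.08,-0.2,-0.15,0,-0.0026,0.001,0.091,-0.2,-0.15,0,-0.0026,0.001,0.095,-0.2,-0.15,0]'

```text
clock: 29.9
tool_pos: [0.5556, 0.303, 0.042]
tcp_rot: [0.777, -0.629, -0.0, 0.001]
ft_force: [0.2, -0.2, 0.3]
gripper_width: 1.0
```

Call:
servo_tool --steps '[0,0,0,0,0,0,0,0,0,0,0,0,0,0,0,0,0,0]'

```text
clock: 30.15
tool_pos: [0.5569, 0.3049, 0.0448]
tcp_rot: [0.778, -0.629, 0.0, -0.002]
ft_force: [0.3, -0.2, 0.1]
gripper_width: 1.002
```

```bash
python3 plan.py 0.5558 0.3040 0.0435 -77.9
```

```text
t 30.15 pos [0.5569 0.3049 0.0448] yaw -77.89 F [ 0.3 -0.2  0.1] w 1.002
shift mm [0.7 1.3 1.3] dist 2 turn [-0.2   0.11  0.01]
```

Call:
servo_tool --steps '[0.0005,0.001,0.001,0,0,0,0.0005,0.001,0.001,0,0,0,0.0005,0.001,0.001,0,0,0,0.0005,0.001,0.001,0,0,0,0.0005,0.001,0.001,0,0,0]' --gripper 255

```text
clock: 30.57
tool_pos: [0.5553, 0.304, 0.0424]
tcp_rot: [0.778, -0.628, 0.0, -0.001]
ft_force: [0.4, -0.3, 2.7]
gripper_width: 0.531
```

Call:
servo_tool --steps '[0,0,0,0,0,0,0,0,0,0,0,0,0,0,0,0,0,0]'

```text
clock: 30.82
tool_pos: [0.5553, 0.304, 0.0424]
tcp_rot: [0.778, -0.628, 0.0, -0.001]
ft_force: [0.0, 0.8, 4.9]
gripper_width: 0.532
```

Call:
servo_tool --steps '[0,0,-0.005,0,0,0,0,0,-0.01,0,0,0,0,0,-0.016,0,0,0,0,0,-0.023,0,0,0,0,0,-0.03,0,0,0]'

```text
clock: 31.23
tool_pos: [0.5545, 0.3034, 0.0726]
tcp_rot: [0.778, -0.629, -0.0, 0.0]
ft_force: [-0.9, 0.7, -1.5]
gripper_width: 0.528
```

Call:
servo_tool --steps '[0,0,-0.02,0,0,0,0,0,-0.045,0,0,0,0,0,-0.07,0,0,0,0,0,-0.1,0,0,0,0,0,-0.12,0,0,0]'

```text
clock: 31.65
tool_pos: [0.5553, 0.3036, 0.196]
tcp_rot: [0.778, -0.628, 0.001, -0.002]
ft_force: [1.0, 0.7, -0.9]
gripper_width: 0.528
```

```bash
python3 plan.py 0.558 0.11 0.2 -87.8; python3 - <<'E'
from h import *
c=snap("wrist","w28"); crop(c,"w28a",200,240,310,330,7)
E
```

```text
t 31.65 pos [0.5553 0.3036 0.196 ] yaw -77.88 F [ 1.   0.7 -0.9] w 0.528
shift mm [189.8  37.9  -4.4] dist 194 turn [-0.21  0.12  9.92]
```

View pics/w28a.png

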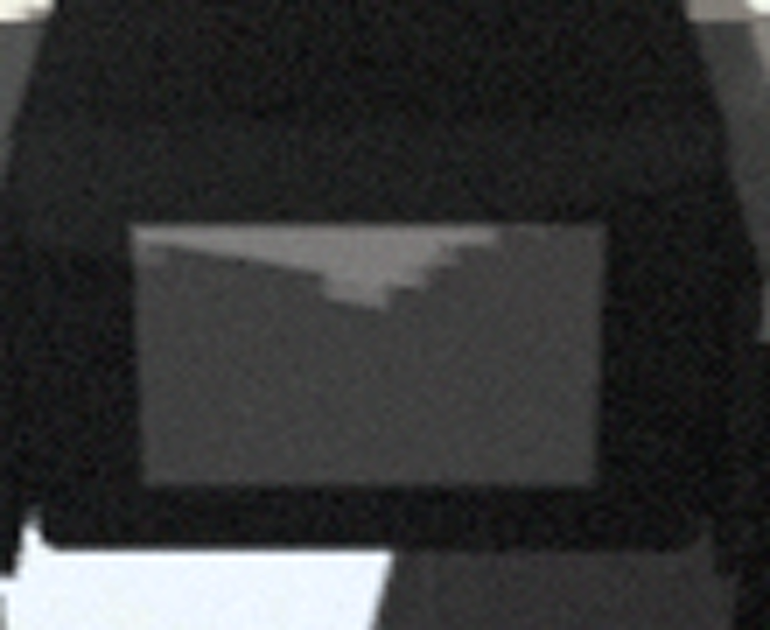

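Call:
servo_tool --steps '[0.038,0.0076,0,0,0,2,0.076,0.0152,0,0,0,4,0.114,0.0228,-0.003,0,0,6,0.152,0.0304,-0.004,0,0,8,0.19,0.038,-0.004,-0.2,0.1,9.9]'

```text
clock: 32.12
tool_pos: [0.557, 0.1081, 0.1969]
tcp_rot: [0.72, -0.694, -0.0, 0.001]
ft_force: [1.8, 0.1, -1.5]
gripper_width: 0.531
```

```bash
python3 plan.py 0.5668 -0.2125 0.2 -87.8
```

```text
t 32.1167 pos [0.557  0.1081 0.1969] yaw -87.85 F [ 1.8  0.1 -1.5] w 0.531
shift mm [320.8   2.2  -2.8] dist 321 turn [ 0.11 -0.05 -0.05]
```

Call:
servo_tool --steps '[0.039,0,0,0,0,0,0.078,0.0005,0,0,0,0,0.117,0.001,0,0,0,0,0.156,0.001,0,0,0,0,0.195,0.001,0,0,0,0]'

```text
clock: 32.53
tool_pos: [0.5634, -0.0868, 0.1968]
tcp_rot: [0.721, -0.693, -0.001, 0.001]
ft_force: [1.3, 0.9, -1.0]
gripper_width: 0.529
```

Call:
servo_tool --steps '[0.038,0,0.01,0,0,0,0.076,0.0005,0.02,0,0,0,0.107,0.001,0.04,0,0,0,0.1255,0.001,0.06,0,0,0,0.1255,0.001,0.08,0,0,0]'

```text
clock: 32.95
tool_pos: [0.567, -0.2143, 0.1157]
tcp_rot: [0.719, -0.695, -0.0, 0.002]
ft_force: [-0.6, 0.1, -1.4]
gripper_width: 0.53
```

Call:
servo_tool --steps '[0,0,0.01,0,0,0,0,0,0.015,0,0,0,0,0,0.015,0,0,0]'

```text
clock: 33.2
tool_pos: [0.5672, -0.21, 0.1007]
tcp_rot: [0.721, -0.693, -0.001, 0.002]
ft_force: [-0.2, 0.3, -1.7]
gripper_width: 0.527
```

```bash
python3 plan.py 0.5668 -0.2125 0.048 -87.8; python3 - <<'E'
from h import *
c=snap("wrist","w29"); crop(c,"w29a",160,90,360,240,4)
E
```

```text
t 33.2 pos [ 0.5672 -0.21    0.1007] yaw -87.75 F [-0.2  0.3 -1.7] w 0.527
shift mm [ 2.5  0.2 52.7] dist 53 turn [ 0.26 -0.05  0.05]
```

View pics/w29a.png

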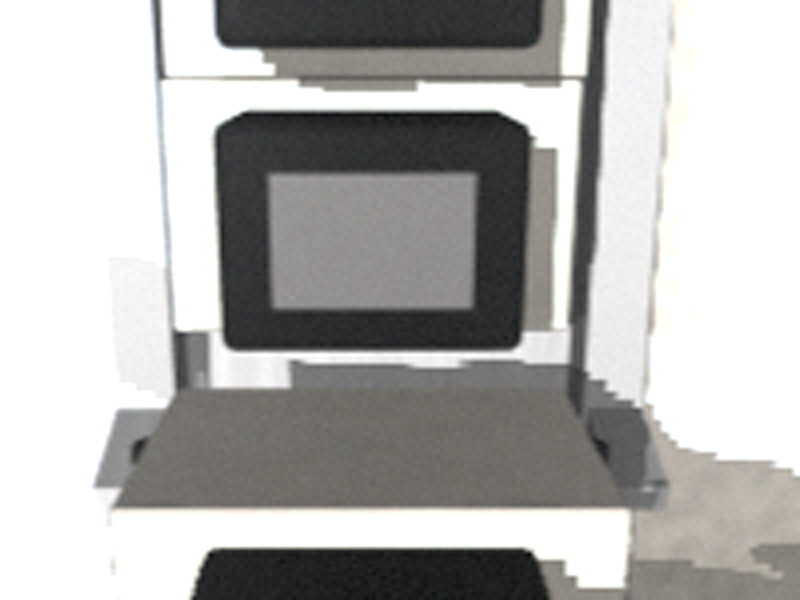

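Call:
servo_tool --steps '[0.002,0,0.012,0.2,0,0,0.004,0,0.026,0.2,0,0,0.004,0,0.04,0.2,0,0,0.004,0,0.05,0.2,0,0,0.004,0,0.054,0.2,0,0]'

```text
clock: 33.67
tool_pos: [0.5675, -0.214, 0.0468]
tcp_rot: [0.721, -0.693, 0.0, 0.0]
ft_force: [-1.3, -1.2, -0.9]
gripper_width: 0.53
```

Call:
servo_tool --steps '[0,0,0.001,0,0,0,0,0,0.002,0,0,0,0,0,0.003,0,0,0,0,0,0.004,0,0,0,0,0,0.0045,0,0,0]'

```text
clock: 34.08
tool_pos: [0.5679, -0.2148, 0.043]
tcp_rot: [0.721, -0.693, 0.001, 0.0]
ft_force: [-1.6, -0.2, -0.9]
gripper_width: 0.531
```

```bash
python3 plan.py 0.5668 -0.2125 0.042 -87.8; python3 - <<'E'
from h import *
c=snap("wrist","w30"); crop(c,"w30a",160,140,360,240,4)
E
```

```text
t 34.0833 pos [ 0.5679 -0.2148  0.043 ] yaw -87.78 F [-1.6 -0.2 -0.9] w 0.531
shift mm [-2.3  1.   1. ] dist 3 turn [-0.07 -0.09  0.02]
```

View pics/w30a.png

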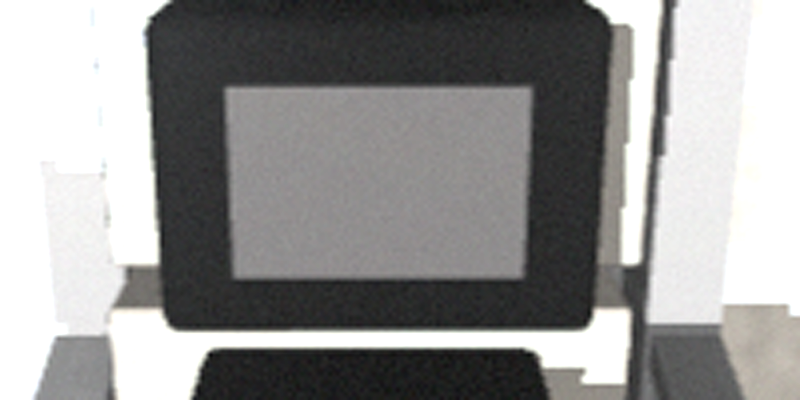

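Call:
servo_tool --steps '[0.001,0,0.001,0,0,0,0.003,0,0.001,0,0,0,0.005,0,0.001,0,0,0,0.0065,0,0.001,0,0,0,0.008,0,0.001,0,0,0]'

```text
clock: 34.55
tool_pos: [0.5682, -0.221, 0.0425]
tcp_rot: [0.721, -0.693, 0.0, -0.001]
ft_force: [-4.4, 11.8, 9.7]
gripper_width: 0.531
```

Call:
servo_tool --steps '[0.001,0,0,0,0,0,0.001,0,0,0,0,0,0.001,0,0,0,0,0]'

```text
clock: 34.8
tool_pos: [0.5682, -0.2217, 0.0425]
tcp_rot: [0.721, -0.693, -0.0, -0.001]
ft_force: [-3.5, 9.7, 8.3]
gripper_width: 0.527
```

```bash
python3 plan.py 0.5668 -0.2125 0.042 -87.8; python3 - <<'E'
from h import *
c=snap("wrist","w31"); crop(c,"w31a",160,140,360,240,4)
E
```

```text
t 34.8 pos [ 0.5682 -0.2217  0.0425] yaw -87.76 F [-3.5  9.7  8.3] w 0.527
shift mm [-9.2  1.1  0.5] dist 9 turn [-0.08  0.08  0.04]
```

View pics/w31a.png

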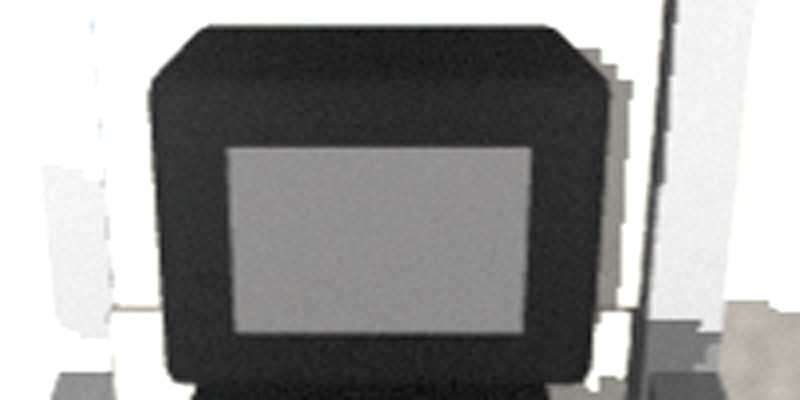

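Call:
servo_tool --steps '[-0.001,0,-0.001,0,0,0,-0.001,0,-0.001,0,0,0,-0.001,0,-0.001,0,0,0,-0.001,0,-0.001,0,0,0,-0.001,0,-0.001,0,0,0]' --gripper 0

```text
clock: 35.27
tool_pos: [0.568, -0.2231, 0.0425]
tcp_rot: [0.721, -0.693, 0.001, 0.0]
ft_force: [-0.8, 0.0, 0.3]
gripper_width: 1.003
```

Call:
servo_tool --steps '[0,0,0,0,0,0,0,0,-0.01,0,0,0,0,0,-0.03,0,0,0,0,0,-0.065,0,0,0,0,0,-0.105,0,0,0]'

```text
clock: 35.68
tool_pos: [0.5665, -0.2223, 0.1476]
tcp_rot: [0.721, -0.693, -0.001, 0.001]
ft_force: [0.8, 0.0, -0.2]
gripper_width: 0.998
```

```bash
python3 plan.py 0.567 -0.03 0.2 -77.9; python3 - <<'E'
from h import *
c=snap("wrist","w32"); crop(c,"w32a",110,0,400,300,2)
E
```

```text
t 35.6833 pos [ 0.5665 -0.2223  0.1476] yaw -87.79 F [ 0.8  0.  -0.2] w 0.998
shift mm [-192.2   -7.7  -52.5] dist 199 turn [ 0.21 -0.   -9.89]
```

View pics/w32a.png

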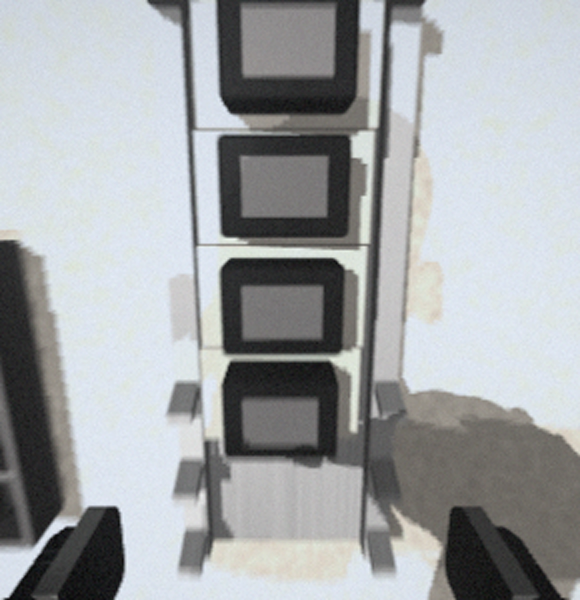

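Four in. Now the fifth, about (0.5440, 0.3590).

Call:
servo_tool --steps '[-0.039,-0.0016,-0.01,0,0,-2,-0.078,-0.0032,-0.02,0,0,-4,-0.117,-0.0048,-0.03,0,0,-6,-0.156,-0.0064,-0.04,0,0,-8,-0.1922,-0.0077,-0.052,0.22,0,-9.9]'

```text
clock: 36.15
tool_pos: [0.5679, -0.0283, 0.2003]
tcp_rot: [0.778, -0.628, 0.002, -0.001]
ft_force: [0.6, 0.7, 0.7]
gripper_width: 1.002
```

```bash
python3 plan.py 0.544 0.359 0.14 -77.9
```

```text
t 36.15 pos [ 0.5679 -0.0283  0.2003] yaw -77.79 F [0.6 0.7 0.7] w 1.002
shift mm [-383.7  -58.3   59.9] dist 393 turn [-0.26 -0.09  0.11]
```

Call:
servo_tool --steps '[-0.039,-0.006,0,0,0,0,-0.078,-0.012,0,0,0,0,-0.117,-0.018,0,0,0,0,-0.156,-0.024,0,0,0,0,-0.2,-0.0305,0,0,0,0]'

```text
clock: 36.57
tool_pos: [0.556, 0.1706, 0.2002]
tcp_rot: [0.778, -0.629, 0.002, -0.002]
ft_force: [0.0, -1.3, 0.4]
gripper_width: 1.004
```

Call:
servo_tool --steps '[-0.039,-0.006,0.01,0,0,0,-0.078,-0.012,0.02,0,0,0,-0.117,-0.018,0.03,0,0,0,-0.155,-0.024,0.04,0,0,0,-0.1837,-0.0278,0.05,0,0,0]'

```text
clock: 36.98
tool_pos: [0.5446, 0.3574, 0.1489]
tcp_rot: [0.778, -0.628, 0.002, -0.002]
ft_force: [-0.5, -0.7, -0.2]
gripper_width: 0.997
```

Call:
servo_tool --steps '[0,0,0.01,0,0,0,0,0,0.012,0,0,0,0,0,0.012,0,0,0]'

```text
clock: 37.23
tool_pos: [0.5448, 0.3538, 0.1365]
tcp_rot: [0.778, -0.628, 0.002, -0.0]
ft_force: [-0.6, -0.6, 0.1]
gripper_width: 1.002
```

```bash
python3 plan.py 0.544 0.359 0.0435 -77.9; python3 - <<'E'
from h import *
c=snap("wrist","w33"); crop(c,"w33a",160,150,360,300,4)
E
```

```text
t 37.2333 pos [0.5448 0.3538 0.1365] yaw -77.87 F [-0.6 -0.6  0.1] w 1.002
shift mm [-5.5 -0.  93. ] dist 93 turn [-0.17 -0.16  0.03]
```

View pics/w33a.png

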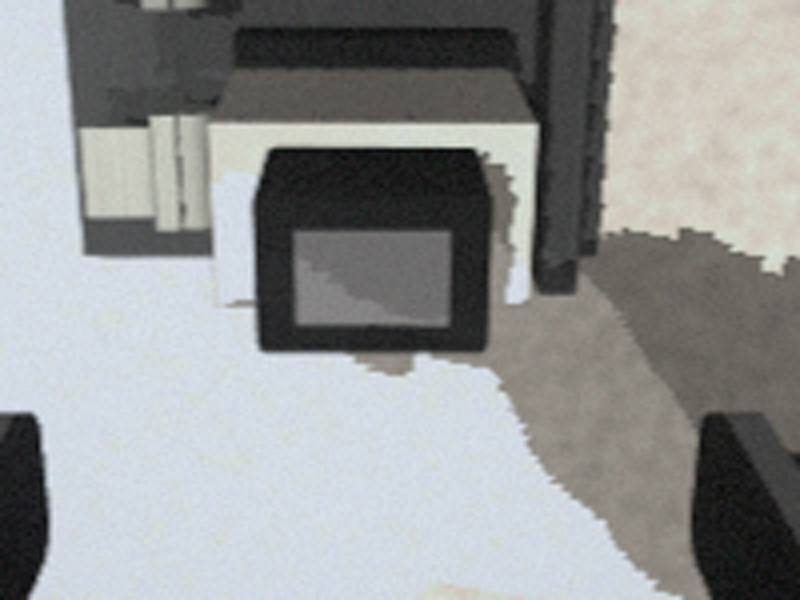

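Call:
servo_tool --steps '[-0.0025,0.0005,0.03,-0.2,-0.15,0,-0.0048,0.001,0.06,-0.2,-0.15,0,-0.0048,0.001,0.08,-0.2,-0.15,0,-0.0048,0.001,0.091,-0.2,-0.15,0,-0.0048,0.001,0.0945,-0.2,-0.15,0]'

```text
clock: 37.7
tool_pos: [0.5434, 0.3573, 0.0415]
tcp_rot: [0.777, -0.629, -0.0, 0.0]
ft_force: [-0.5, 0.7, 0.7]
gripper_width: 1.002
```

Call:
servo_tool --steps '[0,0,0,0,0,0,0,0,0,0,0,0,0,0,0,0,0,0]'

```text
clock: 37.95
tool_pos: [0.5447, 0.3594, 0.0446]
tcp_rot: [0.778, -0.629, 0.0, -0.002]
ft_force: [0.6, -0.5, 1.3]
gripper_width: 0.997
```

```bash
python3 plan.py 0.544 0.359 0.0435 -77.9
```

```text
t 37.95 pos [0.5447 0.3594 0.0446] yaw -77.89 F [ 0.6 -0.5  1.3] w 0.997
shift mm [0.3 0.8 1.1] dist 1 turn [-0.21  0.14  0.01]
```

Call:
servo_tool --steps '[0,0.0006,0.001,0,0,0,0,0.0006,0.001,0,0,0,0,0.0006,0.001,0,0,0,0,0.0006,0.001,0,0,0,0,0.0006,0.001,0,0,0]' --gripper 255

```text
clock: 38.37
tool_pos: [0.5433, 0.359, 0.042]
tcp_rot: [0.778, -0.628, -0.0, -0.001]
ft_force: [-0.6, -0.1, 2.1]
gripper_width: 0.528
```

Call:
servo_tool --steps '[0,0,0,0,0,0,0,0,0,0,0,0,0,0,0,0,0,0]'

```text
clock: 38.62
tool_pos: [0.5433, 0.3589, 0.042]
tcp_rot: [0.778, -0.628, -0.0, -0.001]
ft_force: [0.4, 0.2, 4.1]
gripper_width: 0.529
```

Call:
servo_tool --steps '[0,0,-0.005,0,0,0,0,0,-0.01,0,0,0,0,0,-0.016,0,0,0,0,0,-0.023,0,0,0,0,0,-0.03,0,0,0]'

```text
clock: 39.03
tool_pos: [0.5425, 0.3584, 0.0723]
tcp_rot: [0.778, -0.629, -0.0, -0.0]
ft_force: [-0.5, -0.5, -1.8]
gripper_width: 0.53
```

Call:
servo_tool --steps '[0,0,-0.02,0,0,0,0,0,-0.045,0,0,0,0,0,-0.07,0,0,0,0,0,-0.1,0,0,0,0,0,-0.12,0,0,0]'

```text
clock: 39.45
tool_pos: [0.5432, 0.3585, 0.1957]
tcp_rot: [0.778, -0.628, 0.0, -0.002]
ft_force: [0.4, 0.5, -0.9]
gripper_width: 0.528
```

```bash
python3 plan.py 0.55 0.165 0.2 -87.8; python3 - <<'E'
from h import *
c=snap("wrist","w34"); crop(c,"w34a",200,240,310,330,7)
c=snap("top","t34")
E
```

```text
t 39.45 pos [0.5432 0.3585 0.1957] yaw -77.88 F [ 0.4  0.5 -0.9] w 0.528
shift mm [190.6  34.   -4.8] dist 194 turn [-0.21  0.15  9.92]
```

View pics/w34a.png

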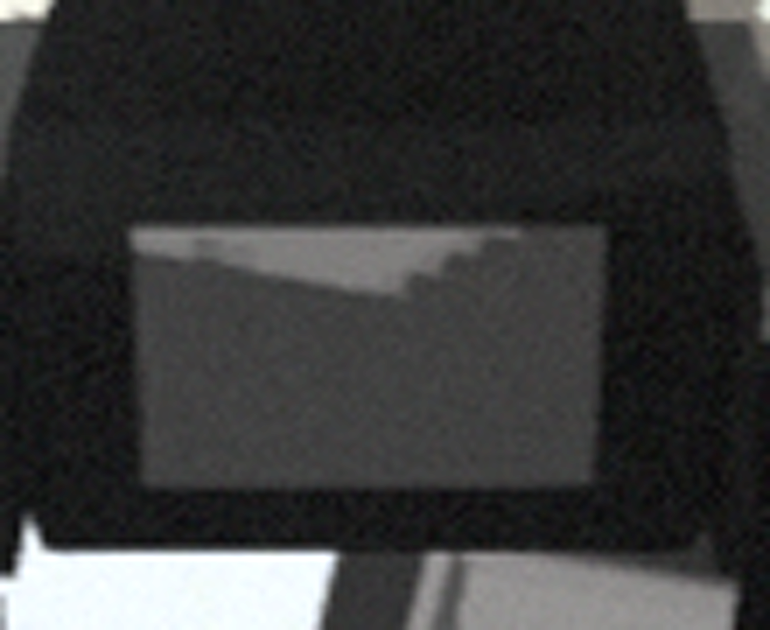

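View pics/t34.png

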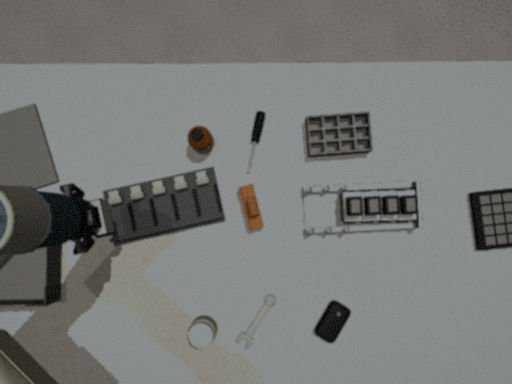

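Call:
servo_tool --steps '[0.038,0.0068,0,0,0,2,0.076,0.0136,0,0,0,4,0.114,0.0204,-0.003,0,0,6,0.152,0.0272,-0.004,0,0,8,0.19,0.034,-0.004,-0.2,0.1,9.9]'

```text
clock: 39.97
tool_pos: [0.5486, 0.1638, 0.1956]
tcp_rot: [0.72, -0.694, -0.001, 0.001]
ft_force: [1.3, 0.5, -1.1]
gripper_width: 0.531
```

```bash
python3 plan.py 0.5657 -0.17 0.2 -87.8
```

```text
t 39.9667 pos [0.5486 0.1638 0.1956] yaw -87.85 F [ 1.3  0.5 -1.1] w 0.531
shift mm [334.3  -4.6  -4.2] dist 334 turn [ 0.19 -0.04 -0.05]
```

Call:
servo_tool --steps '[0.039,-0.0005,0,0,0,0,0.078,-0.001,0,0,0,0,0.117,-0.0015,0,0,0,0,0.156,-0.002,0,0,0,0,0.197,-0.003,0,0,0,0]'

```text
clock: 40.38
tool_pos: [0.5591, -0.0326, 0.1955]
tcp_rot: [0.721, -0.693, -0.001, 0.001]
ft_force: [1.9, 0.4, -1.2]
gripper_width: 0.528
```

Call:
servo_tool --steps '[0.038,0,0.01,0,0,0,0.076,-0.001,0.02,0,0,0,0.112,-0.0015,0.04,0,0,0,0.136,-0.0015,0.06,0,0,0,0.137,-0.0015,0.08,0,0,0]'

```text
clock: 40.8
tool_pos: [0.5656, -0.1721, 0.1144]
tcp_rot: [0.719, -0.695, -0.001, 0.002]
ft_force: [0.7, 1.4, -1.5]
gripper_width: 0.524
```

Call:
servo_tool --steps '[0,0,0.01,0,0,0,0,0,0.015,0,0,0,0,0,0.015,0,0,0]'

```text
clock: 41.05
tool_pos: [0.5659, -0.1673, 0.0998]
tcp_rot: [0.721, -0.693, -0.002, 0.002]
ft_force: [-0.1, 0.0, -1.2]
gripper_width: 0.53
```

```bash
python3 plan.py 0.5657 -0.17 0.048 -87.8; python3 - <<'E'
from h import *
c=snap("wrist","w35"); crop(c,"w35a",160,90,360,240,4)
E
```

```text
t 41.05 pos [ 0.5659 -0.1673  0.0998] yaw -87.74 F [-0.1  0.  -1.2] w 0.53
shift mm [ 2.7  0.1 51.8] dist 52 turn [ 0.29 -0.03  0.06]
```

View pics/w35a.png

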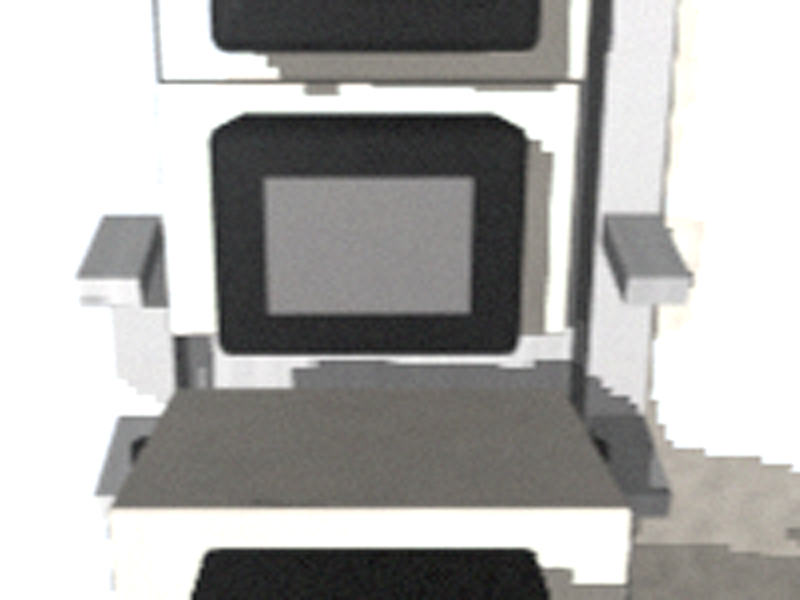

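Call:
servo_tool --steps '[0.002,0,0.012,0.2,0,0,0.004,0,0.026,0.2,0,0,0.004,0,0.04,0.2,0,0,0.004,0,0.05,0.2,0,0,0.004,0,0.053,0.2,0,0]'

```text
clock: 41.52
tool_pos: [0.5661, -0.1713, 0.0472]
tcp_rot: [0.721, -0.693, 0.0, 0.0]
ft_force: [-3.5, 0.4, 1.4]
gripper_width: 0.524
```

Call:
servo_tool --steps '[0,0,0.001,0,0,0,0,0,0.002,0,0,0,0,0,0.003,0,0,0,0,0,0.004,0,0,0,0,0,0.005,0,0,0]'

```text
clock: 41.93
tool_pos: [0.5662, -0.1723, 0.043]
tcp_rot: [0.721, -0.693, 0.0, 0.001]
ft_force: [-4.1, 0.9, 1.2]
gripper_width: 0.529
```

Call:
servo_tool --steps '[0.001,0,0,0,0,0,0.003,0,0,0,0,0,0.005,0,0,0,0,0,0.0065,0,0,0,0,0,0.0075,0,0,0,0,0]'

```text
clock: 42.35
tool_pos: [0.5664, -0.1777, 0.0423]
tcp_rot: [0.721, -0.693, -0.001, -0.001]
ft_force: [-5.4, 11.8, 3.3]
gripper_width: 0.532
```

```bash
python3 plan.py 0.5657 -0.17 0.042 -87.8; python3 - <<'E'
from h import *
c=snap("wrist","w36"); crop(c,"w36a",160,140,360,240,4)
E
```

```text
t 42.35 pos [ 0.5664 -0.1777  0.0423] yaw -87.81 F [-5.4 11.8  3.3] w 0.532
shift mm [-7.7  0.4  0.3] dist 8 turn [ 0.02  0.14 -0.01]
```

View pics/w36a.png

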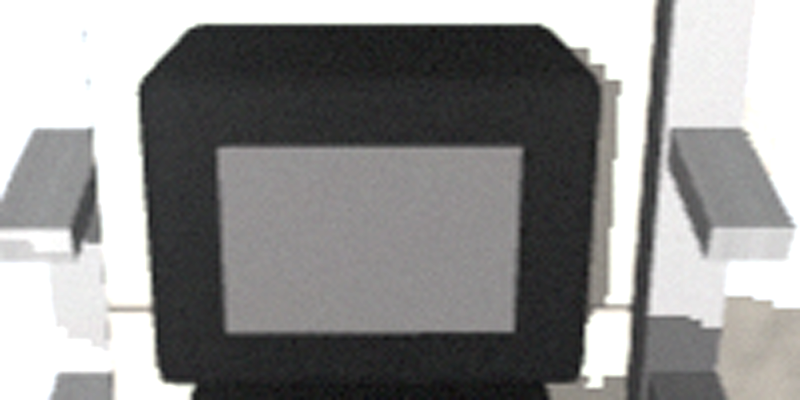

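Call:
servo_tool --steps '[0,0.001,0,0,0,0,0,0.002,0,0,0,0,0,0.002,0,0,0,0]'

```text
clock: 42.65
tool_pos: [0.5663, -0.1783, 0.0425]
tcp_rot: [0.721, -0.693, 0.001, -0.002]
ft_force: [-1.1, 6.5, -2.5]
gripper_width: 0.535
```

Call:
servo_tool --steps '[0,0,0,0,0,0,0,0,0,0,0,0,0,0,0,0,0,0,0,0,0,0,0,0,0,0,0,0,0,0]' --gripper 0

```text
clock: 43.07
tool_pos: [0.5655, -0.1801, 0.043]
tcp_rot: [0.721, -0.693, 0.001, -0.0]
ft_force: [0.2, -0.3, -0.6]
gripper_width: 0.999
```

Call:
servo_tool --steps '[0,0,0,0,0,0,0,0,-0.01,0,0,0,0,0,-0.03,0,0,0,0,0,-0.065,0,0,0,0,0,-0.105,0,0,0]'

```text
clock: 43.48
tool_pos: [0.5634, -0.1795, 0.1477]
tcp_rot: [0.721, -0.693, -0.001, 0.001]
ft_force: [1.8, -0.1, 0.4]
gripper_width: 1.003
```

```bash
python3 plan.py 0.5 0.1 0.2 -77.9; python3 - <<'E'
from h import *
c=snap("wrist","w37"); crop(c,"w37a",110,0,400,300,2)
c=snap("top","t37"); crop(c,"t37a",225,160,435,250,3)
E
```

```text
t 43.4833 pos [ 0.5634 -0.1795  0.1477] yaw -87.79 F [ 1.8 -0.1  0.4] w 1.003
shift mm [-281.7   52.8  -52.2] dist 291 turn [ 0.2  -0.01 -9.89]
```

View pics/w37a.png

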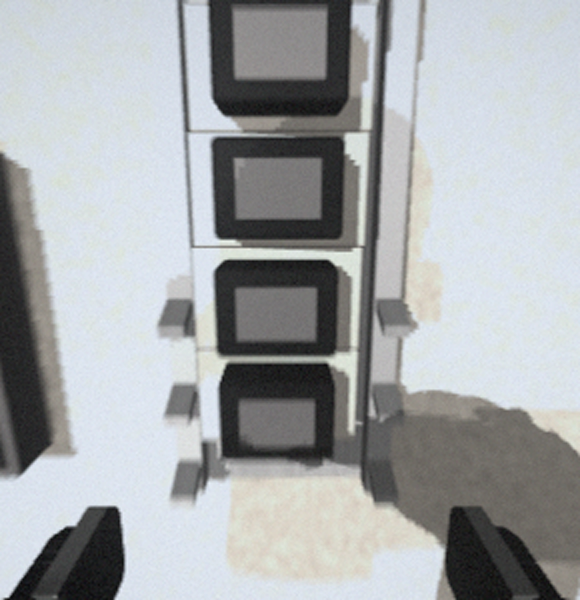

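View pics/t37a.png

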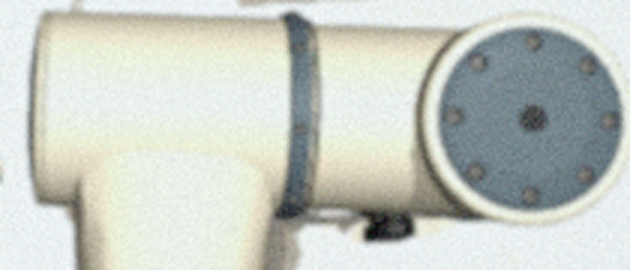

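```bash
cat > wed.py <<'E'
from h import *
def wedge(c,z=.036,box=None):
    hsv=cv2.cvtColor(c["image"],cv2.COLOR_RGB2HSV)
    m=((hsv[...,0]>3)&(hsv[...,0]<20)&(hsv[...,1]>120)&(hsv[...,2]>50)).astype(np.uint8)
    if box: b=np.zeros_like(m); b[box[1]:box[3],box[0]:box[2]]=1; m*=b
    n,l,st,ce=cv2.connectedComponentsWithStats(m); i=1+np.argmax(st[1:,4])
    cn=max(cv2.findContours((l==i).astype(np.uint8),0,2)[0],key=cv2.contourArea)
    rr=cv2.minAreaRect(cn); bp=cv2.boxPoints(rr)
    return ce[i],st[i],bp,onplane(c,bp,z),onplane(c,ce[i],z)
E
python3 - <<'E'
from wed import *
for n in ("t1","t34"):
    c=load(n); ce,st,bp,P,C=wedge(c,box=(230,180,300,260)); print(n,ce,st,C.round(4)); print(P.round(4).tolist())
    d=P[1]-P[0]; e=P[2]-P[1]; print(np.linalg.norm(d),np.linalg.norm(e))
crop(load("t34"),"t34w",230,175,275,240,9)
E
```

```text
t1 [262.86792453 222.02401372] [251 200  25  45 583] [[ 0.5329 -0.0031  0.036 ]]
[[0.5801, 0.0287, 0.036], [0.5897, -0.0044, 0.036], [0.4851, -0.0345, 0.036], [0.4756, -0.0016, 0.036]]
0.03440971825297179 0.10886593876753844
t34 [250.37961336 206.84534271] [240 185  23  44 569] [[0.5712 0.0278 0.036 ]]
[[0.62, 0.0579, 0.036], [0.6283, 0.0251, 0.036], [0.5232, -0.0014, 0.036], [0.515, 0.0313, 0.036]]
0.03391648200501093 0.108417480234856
```

View pics/t34w.png

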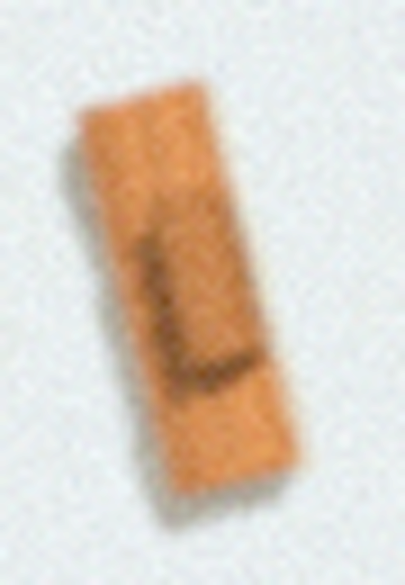

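```bash
python3 plan.py 0.573 0.028 0.14 -75.8
```

```text
t 43.5833 pos [ 0.569  -0.1812  0.1563] yaw -87.74 F [ 0.2  0.4 -0.5] w 1.0
shift mm [-208.9  -12.    15.3] dist 210 turn [ -0.79  -0.41 -11.94]
```

Call:
servo_tool --steps '[-0.04,-0.002,-0.01,0,0,-3,-0.08,-0.004,-0.01,0,0,-6,-0.12,-0.006,-0.01,0,0,-9,-0.16,-0.01,-0.005,0,0,-11,-0.195,-0.013,0,0,0,-12]'

```text
clock: 44.0
tool_pos: [0.5707, 0.018, 0.1486]
tcp_rot: [0.79, -0.613, 0.001, -0.001]
ft_force: [1.0, -0.0, 0.1]
gripper_width: 1.001
```

Call:
servo_tool --steps '[-0.01,0,0.004,0,0,0,-0.01,0,0.008,0,0,0,-0.01,0,0.008,0,0,0,-0.01,0,0.008,0,0,0]'

```text
clock: 44.33
tool_pos: [0.5679, 0.0247, 0.1397]
tcp_rot: [0.789, -0.614, 0.001, 0.0]
ft_force: [0.4, 0.4, -0.4]
gripper_width: 0.999
```

```bash
python3 plan.py 0.573 0.023 0.1 -75.8; python3 - <<'E'
from h import *
c=snap("wrist","w38"); crop(c,"w38a",150,130,370,300,3)
E
```

```text
t 44.3333 pos [0.5679 0.0247 0.1397] yaw -75.82 F [ 0.4  0.4 -0.4] w 0.999
shift mm [ 2.8 -4.5 39.7] dist 40 turn [-0.02 -0.09 -0.02]
```

View pics/w38a.png

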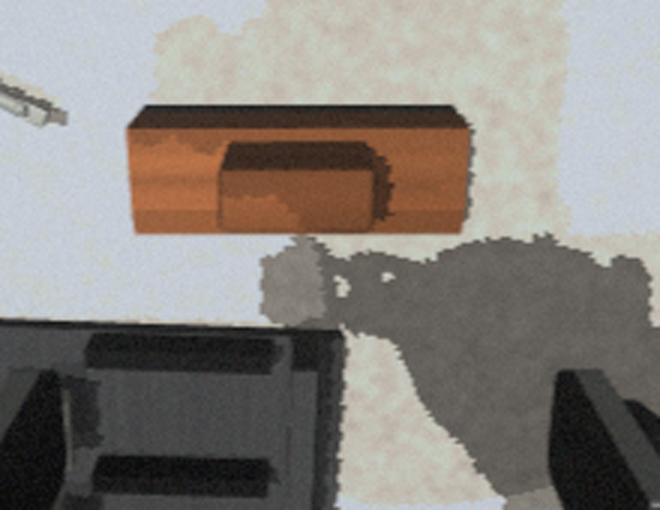

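```bash
python3 - <<'E'
from gap import *
c=load("w38")
q=[(222,167),(375,167),(372,230),(218,230)]
p=cw(c,q,.07,(150,130),3); print("block top",p.round(4).tolist(),p.mean(0).round(4),np.ptp(p,0))
q=[(127,127),(473,127),(463,233),(133,233)]
p=cw(c,q,.036,(150,130),3); print("bar top",p.round(4).tolist(),p.mean(0).round(4)); print(np.linalg.norm(p[1]-p[0]),np.linalg.norm(p[2]-p[1]))
d=p[0]-p[1]; print("yaw",np.rad2deg(np.arctan2(d[1],d[0])))
d=p[3]-p[2]; print("yaw",np.rad2deg(np.arctan2(d[1],d[0])))
E
```

```text
block top [[0.5959, 0.0186, 0.07], [0.553, 0.0077, 0.07], [0.5486, 0.0267, 0.07], [0.5929, 0.0379, 0.07]] [0.5726 0.0227 0.07  ] [4.73039544e-02 3.02085264e-02 2.77555756e-17]
bar top [[0.6297, 0.0236, 0.036], [0.5205, -0.0042, 0.036], [0.5125, 0.0319, 0.036], [0.6211, 0.0595, 0.036]] [0.571  0.0277 0.036 ]
0.11265988298889672 0.036935230620999016
yaw 14.252169550006252
yaw 14.256372195297827
```

Call:
servo_tool --steps '[0.0028,-0.004,0.03,0,0,0,0.0028,-0.004,0.06,0,0,0,0.0028,-0.004,0.085,0,0,0,0.0028,-0.004,0.1,0,0,0,0.0028,-0.004,0.11,0,0,0]'

```text
clock: 44.8
tool_pos: [0.5716, 0.0221, 0.0276]
tcp_rot: [0.789, -0.615, -0.0, 0.001]
ft_force: [0.5, 0.3, 0.1]
gripper_width: 1.003
```

Call:
servo_tool --steps '[0,0,0.004,0,0,0,0,0,0.008,0,0,0,0,0,0.01,0,0,0,0,0,0.01,0,0,0]'

```text
clock: 45.13
tool_pos: [0.573, 0.0235, 0.02]
tcp_rot: [0.789, -0.614, 0.001, -0.0]
ft_force: [-0.5, 0.1, 0.2]
gripper_width: 0.999
```

```bash
python3 plan.py 0.5727 0.023 0.0155 -75.75; python3 - <<'E'
from h import *
c=snap("wrist","w39"); crop(c,"w39a",150,180,370,320,3)
E
```

```text
t 45.1333 pos [0.573  0.0235 0.02  ] yaw -75.8 F [-0.5  0.1  0.2] w 0.999
shift mm [0.4 0.5 4.5] dist 5 turn [-0.09 -0.06 -0.05]
```

View pics/w39a.png

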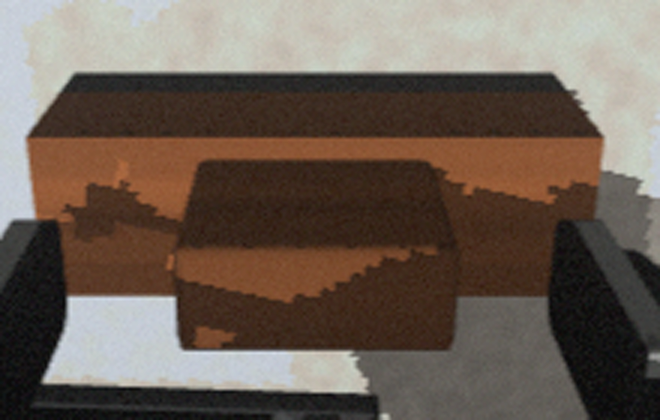

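Call:
servo_tool --steps '[0,0.0005,0.003,0,0,0,0,0.0005,0.0045,0,0,0,0,0.0005,0.0045,0,0,0,0,0.0005,0.0045,0,0,0,0,0.0005,0.0045,0,0,0]'

```text
clock: 45.6
tool_pos: [0.5721, 0.0235, 0.015]
tcp_rot: [0.789, -0.614, 0.001, 0.0]
ft_force: [0.8, 0.2, -0.1]
gripper_width: 1.003
```

Call:
servo_tool --steps '[0,0,0,0,0,0,0,0,0,0,0,0,0,0,0,0,0,0,0,0,0,0,0,0,0,0,0,0,0,0]' --gripper 255

```text
clock: 46.02
tool_pos: [0.5721, 0.0235, 0.0151]
tcp_rot: [0.789, -0.614, 0.001, 0.0]
ft_force: [-0.6, 1.2, 1.8]
gripper_width: 0.529
```

Call:
servo_tool --steps '[0,0,0,0,0,0,0,0,0,0,0,0,0,0,0,0,0,0]'

```text
clock: 46.27
tool_pos: [0.5721, 0.0235, 0.0151]
tcp_rot: [0.789, -0.614, 0.001, 0.0]
ft_force: [-0.3, 0.1, 3.6]
gripper_width: 0.525
```

```bash
python3 plan.py 0.5727 0.023 0.0155 -75.75; python3 - <<'E'
from h import *
c=snap("wrist","w40"); crop(c,"w40a",150,180,370,350,3)
E
```

```text
t 46.2667 pos [0.5721 0.0235 0.0151] yaw -75.78 F [-0.3  0.1  3.6] w 0.525
shift mm [ 0.6 -0.4 -0.4] dist 1 turn [-0.04 -0.07 -0.03]
```

View pics/w40a.png

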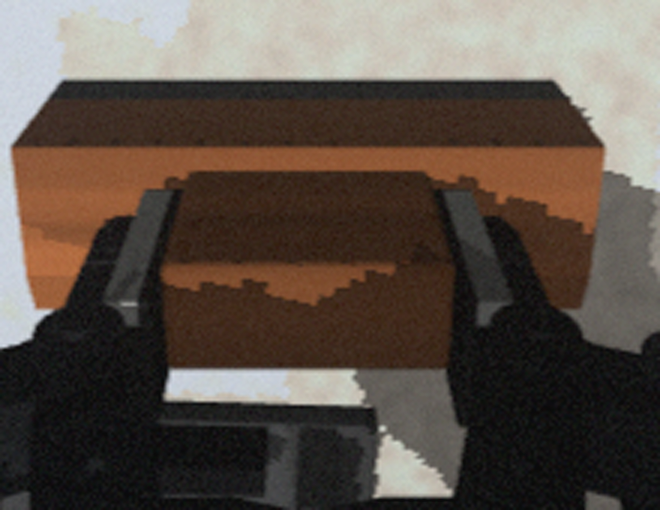

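Call:
servo_tool --steps '[0,0,-0.01,0,0,0,0,0,-0.03,0,0,0,0,0,-0.06,0,0,0,0,0,-0.09,0,0,0,0,0,-0.115,0,0,0]'

```text
clock: 46.73
tool_pos: [0.5716, 0.0235, 0.1315]
tcp_rot: [0.789, -0.614, 0.0, 0.0]
ft_force: [0.8, 1.0, -3.4]
gripper_width: 0.524
```

```bash
python3 plan.py 0.5635 -0.11 0.13 -87.8; python3 - <<'E'
from h import *
c=snap("wrist","w41"); crop(c,"w41a",150,180,370,350,3)
E
```

```text
t 46.7333 pos [0.5716 0.0235 0.1315] yaw -75.79 F [ 0.8  1.  -3.4] w 0.524
shift mm [127.5  40.6   1.7] dist 134 turn [-1.000e-02 -5.000e-02  1.201e+01]
```

View pics/w41a.png

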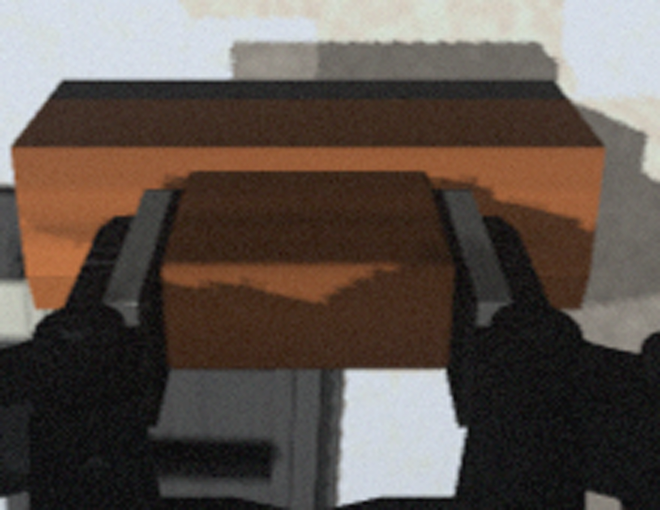

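Call:
servo_tool --steps '[0.03,0.009,0,0,0,3,0.06,0.018,0,0,0,6,0.09,0.027,0,0,0,9,0.115,0.036,0,0,0,11,0.1275,0.0406,0,0,0,12]'

```text
clock: 47.2
tool_pos: [0.5626, -0.1125, 0.1292]
tcp_rot: [0.719, -0.695, -0.0, 0.001]
ft_force: [0.0, 0.4, -3.7]
gripper_width: 0.528
```

Call:
servo_tool --steps '[0,0,0,0,0,0,0,0,0,0,0,0,0,0,0,0,0,0]'

```text
clock: 47.45
tool_pos: [0.5637, -0.1093, 0.1296]
tcp_rot: [0.721, -0.693, 0.0, 0.0]
ft_force: [0.0, -0.2, -3.7]
gripper_width: 0.529
```

```bash
python3 plan.py 0.5635 -0.138 0.1 -87.8; python3 - <<'E'
from h import *
c=snap("wrist","w42"); crop(c,"w42a",150,90,370,290,3)
c=snap("side","s42"); crop(c,"s42a",260,100,390,230,5)
E
```

```text
t 47.45 pos [ 0.5637 -0.1093  0.1296] yaw -87.76 F [ 0.  -0.2 -3.7] w 0.529
shift mm [28.7  1.3 29.6] dist 41 turn [ 0.01 -0.02  0.04]
```

View pics/w42a.png

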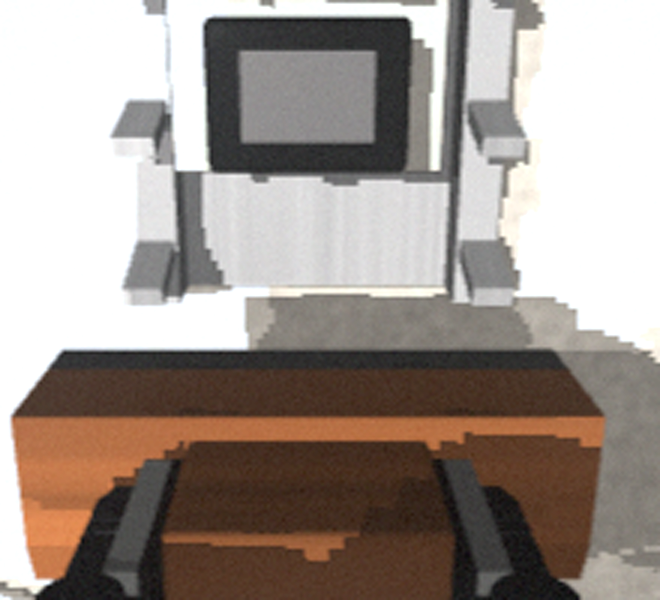

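View pics/s42a.png

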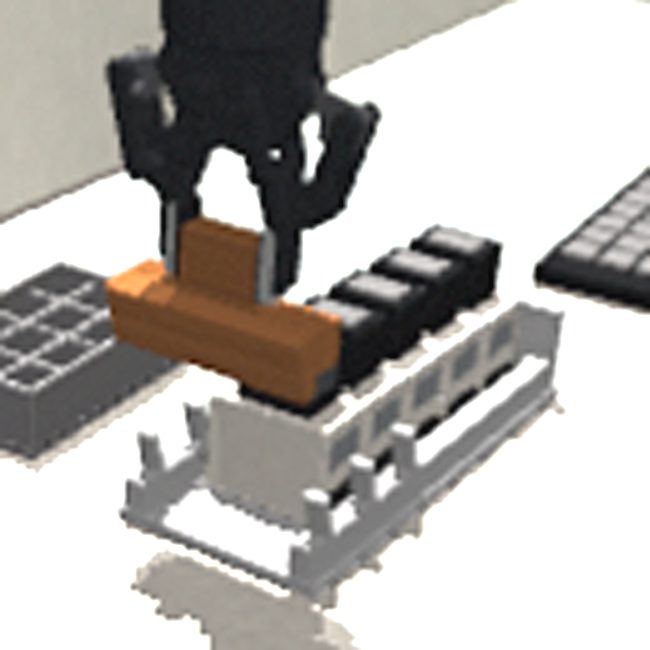

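```bash
python3 - <<'E'
from gap import *
c=load("w42"); o=(150,90)
p=cw(c,[(239,50),(376,50),(374,143),(240,143)],.1,o,3); print("m5 patch",p.mean(0).round(4),"yaw",np.rad2deg(np.arctan2(*(p[0]-p[1])[[1,0]])))
a=cw(c,[(180,171),(440,171)],.066,o,3); print("m5 back",a.round(4).tolist())
w=cw(c,[(62,350),(556,350)],.1146,o,3); print("wedge bottom front",w.round(4).tolist(),w.mean(0).round(4),np.linalg.norm(w[0]-w[1]))
w=cw(c,[(14,415),(604,415)],.1506,o,3); print("wedge top front",w.round(4).tolist(),w.mean(0).round(4),np.linalg.norm(w[0]-w[1]))
# teeth pair 3: top face near edges (front -y edge row~243, +y edge row 290)
for nm,q in (("t3 top -y edge",[(142,242),(500,245)]),("t3 top +y edge",[(147,289),(497,289)]),("t2 top +y",[(135,138),(505,138)]),("t2 top -y",[(143,101),(490,101)])):
    t=cw(c,q,.056,o,3); print(nm,t.mean(0).round(4))
E
```

```text
m5 patch [ 0.5673 -0.1776  0.1   ] yaw 2.3043095326413785
m5 back [[0.6007, -0.1546, 0.066], [0.5307, -0.1574, 0.066]]
wedge bottom front [[0.621, -0.1206, 0.1146], [0.5085, -0.1251, 0.1146]] [ 0.5647 -0.1229  0.1146] 0.11262195239838091
wedge top front [[0.6202, -0.1213, 0.1506], [0.5095, -0.1257, 0.1506]] [ 0.5649 -0.1235  0.1506] 0.1108043765338831
t3 top -y edge [ 0.5615 -0.1337  0.056 ]
t3 top +y edge [ 0.5606 -0.12    0.056 ]
t2 top +y [ 0.5632 -0.1636  0.056 ]
t2 top -y [ 0.5646 -0.1736  0.056 ]
```

Call:
servo_tool --steps '[0.01,0.001,0.005,0,0,0,0.02,0.002,0.012,0,0,0,0.027,0.003,0.02,0,0,0,0.0287,0.003,0.027,0,0,0,0.0287,0.003,0.032,0,0,0]'

```text
clock: 47.97
tool_pos: [0.5611, -0.1394, 0.0963]
tcp_rot: [0.72, -0.694, -0.0, 0.001]
ft_force: [-0.6, -0.4, -3.5]
gripper_width: 0.525
```

Call:
servo_tool --steps '[0,0,0.004,0,0,0,0,0,0.008,0,0,0,0,0,0.008,0,0,0]'

```text
clock: 48.22
tool_pos: [0.5616, -0.1385, 0.089]
tcp_rot: [0.721, -0.693, -0.0, 0.001]
ft_force: [0.1, -0.4, -3.2]
gripper_width: 0.528
```

```bash
python3 plan.py 0.5617 -0.138 0.085 -87.8; python3 - <<'E'
from h import *
c=snap("wrist","w43"); crop(c,"w43a",150,90,370,290,3)
c=snap("side","s43"); crop(c,"s43a",260,100,390,230,5)
E
```

```text
t 48.2167 pos [ 0.5616 -0.1385  0.089 ] yaw -87.78 F [ 0.1 -0.4 -3.2] w 0.528
shift mm [-0.5 -0.2  4. ] dist 4 turn [ 0.06 -0.04  0.02]
```

View pics/w43a.png

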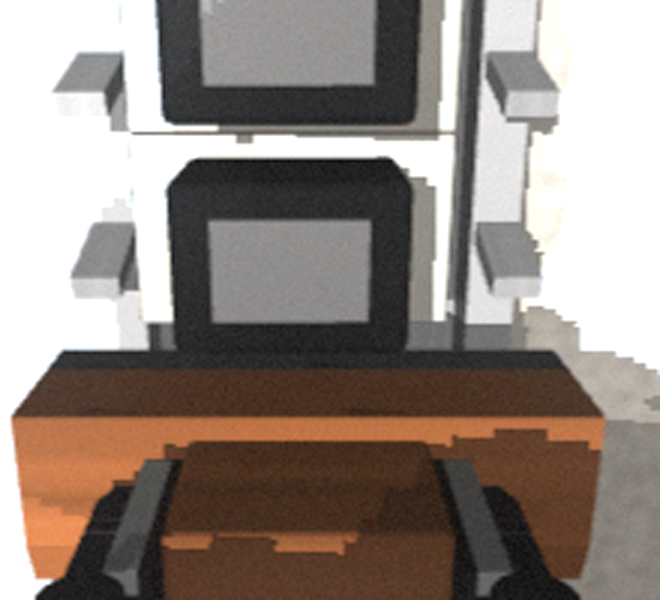

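View pics/s43a.png

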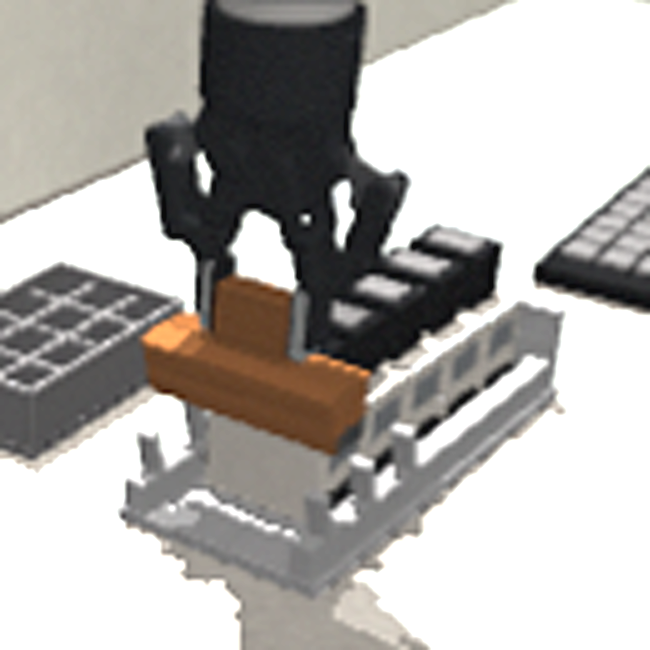

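Call:
servo_tool --steps '[0,0,0.006,0,0,0,0,0,0.012,0,0,0,0,0,0.018,0,0,0,0,0,0.023,0,0,0,0,0,0.027,0,0,0]'

```text
clock: 48.73
tool_pos: [0.5616, -0.1388, 0.062]
tcp_rot: [0.721, -0.693, 0.0, 0.0]
ft_force: [-0.9, -0.1, -3.3]
gripper_width: 0.53
```

Call:
servo_tool --steps '[0,0,0.001,0,0,0,0,0,0.003,0,0,0,0,0,0.004,0,0,0]'

```text
clock: 48.98
tool_pos: [0.5621, -0.1389, 0.0589]
tcp_rot: [0.721, -0.693, 0.001, 0.0]
ft_force: [-0.6, 0.5, -3.2]
gripper_width: 0.526
```

```bash
python3 plan.py 0.5617 -0.138 0.043 -87.8; python3 - <<'E'
from h import *
c=snap("wrist","w44"); crop(c,"w44a",150,90,370,290,3)
c=snap("side","s44"); crop(c,"s44a",260,100,390,230,5)
E
```

```text
t 48.9833 pos [ 0.5621 -0.1389  0.0589] yaw -87.79 F [-0.6  0.5 -3.2] w 0.526
shift mm [-0.9  0.4 15.9] dist 16 turn [-0.03 -0.06  0.01]
```

View pics/w44a.png

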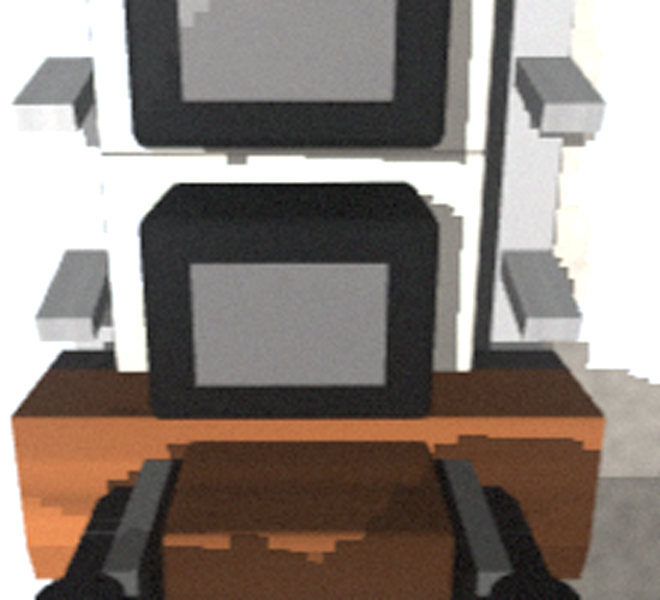

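View pics/s44a.png

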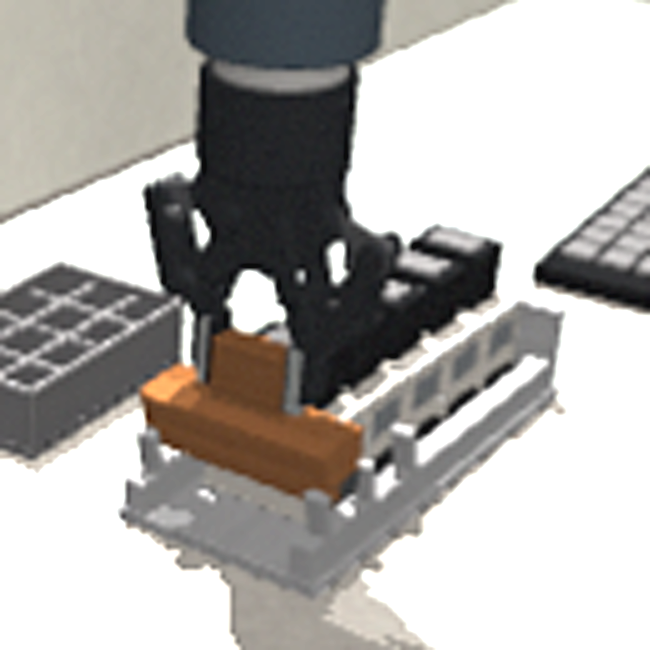

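Call:
servo_tool --steps '[0,0,0.002,0,0,0,0,0,0.004,0,0,0,0.0005,0,0.006,0,0,0,0.001,0,0.008,0,0,0,0.0016,0,0.01,0,0,0]'

```text
clock: 49.5
tool_pos: [0.5621, -0.1406, 0.0489]
tcp_rot: [0.721, -0.693, 0.001, 0.0]
ft_force: [0.9, -1.3, -2.3]
gripper_width: 0.528
```

Call:
servo_tool --steps '[0.0005,0,0.0015,0,0,0,0.001,0,0.003,0,0,0,0.001,0,0.003,0,0,0]'

```text
clock: 49.75
tool_pos: [0.562, -0.1416, 0.0456]
tcp_rot: [0.721, -0.693, 0.0, 0.0]
ft_force: [0.2, -1.3, -3.4]
gripper_width: 0.528
```

```bash
python3 plan.py 0.5617 -0.142 0.043 -87.8
```

```text
t 49.75 pos [ 0.562  -0.1416  0.0456] yaw -87.8 F [ 0.2 -1.3 -3.4] w 0.528
shift mm [0.4 0.3 2.6] dist 3 turn [-0.   -0.06  0.  ]
```

Call:
servo_tool --steps '[0.0003,0,0.001,0,0,0,0.0006,0,0.002,0,0,0,0.0009,0,0.003,0,0,0,0.0012,0,0.004,0,0,0,0.0012,0,0.004,0,0,0]'

```text
clock: 50.17
tool_pos: [0.5626, -0.1423, 0.0431]
tcp_rot: [0.721, -0.693, 0.001, -0.0]
ft_force: [-1.2, 2.3, 4.5]
gripper_width: 0.528
```

```bash
python3 plan.py 0.5617 -0.142 0.043 -87.8;python3 - <<'E'
from h import *
c=snap("wrist","w45"); crop(c,"w45a",150,90,370,290,3)
c=snap("side","s45"); crop(c,"s45a",260,120,390,230,6)
E
```

```text
t 50.1667 pos [ 0.5626 -0.1423  0.0431] yaw -87.75 F [-1.2  2.3  4.5] w 0.528
shift mm [-0.4  0.9  0.1] dist 1 turn [-0.1  -0.06  0.05]
```

View pics/w45a.png

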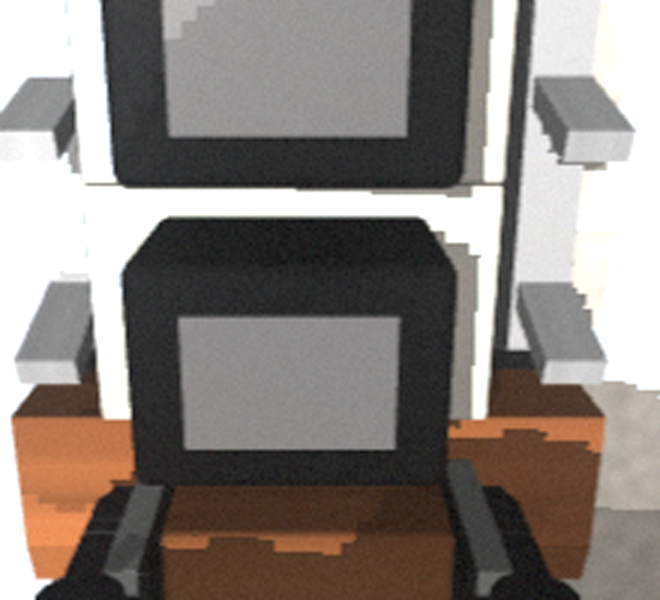

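View pics/s45a.png

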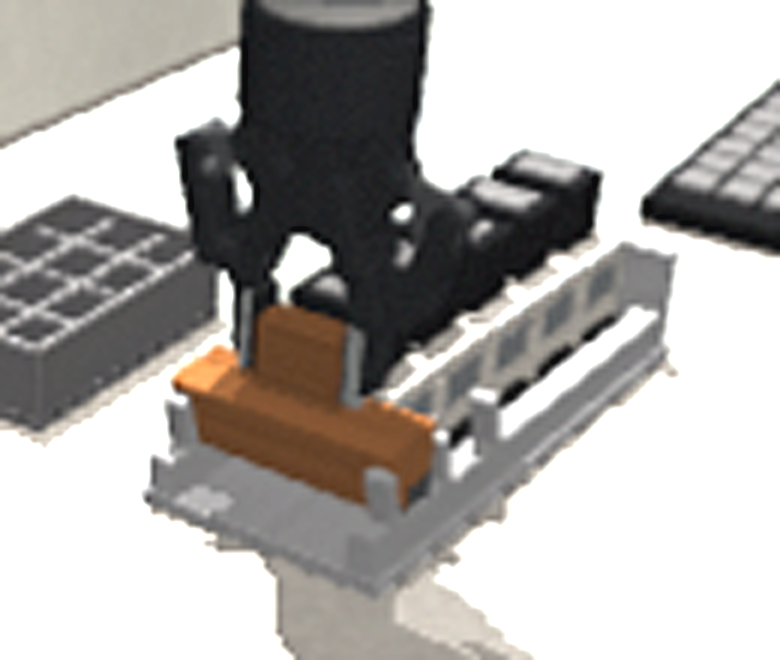

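Call:
servo_tool --steps '[0,0,0.001,0,0,0,0,0,0.002,0,0,0,0,0,0.002,0,0,0]'

```text
clock: 50.52
tool_pos: [0.5626, -0.1424, 0.0431]
tcp_rot: [0.721, -0.693, 0.001, -0.0]
ft_force: [-5.7, 5.1, 17.4]
gripper_width: 0.527
```

```bash
python3 plan.py 0.5617 -0.142 0.043 -87.8;python3 - <<'E'
from h import *
c=load("s45")
s=read_state(); p=s["tool_pos"]
# predicted wedge lower corner (+x..-x end, leaning side) in side image for bottom z options
ax=np.array([np.cos(np.deg2rad(2.2)),np.sin(np.deg2rad(2.2)),0]); ay=np.array([-ax[1],ax[0],0])
cc=np.array([p[0]+.0008,p[1],0])
for zb in (.024,.028,.034): print(zb,((proj(c,[cc-ax*.056+ay*.014+[0,0,zb],cc-ax*.056-ay*.014+[0,0,zb],cc-ax*.056+ay*.025+[0,0,zb+.036]])-[260,120])*6).round(0).tolist())
E
```

```text
t 50.5167 pos [ 0.5626 -0.1424  0.0431] yaw -87.73 F [-5.7  5.1 17.4] w 0.527
shift mm [-0.4  0.9  0.1] dist 1 turn [-0.14 -0.09  0.07]
0.024 [[389.0, 524.0], [423.0, 497.0], [383.0, 462.0]]
0.028 [[390.0, 516.0], [424.0, 489.0], [384.0, 453.0]]
0.034 [[391.0, 504.0], [425.0, 477.0], [385.0, 441.0]]
```

Call:
servo_tool --steps '[0,0.001,0.001,0,0,0,0,0.001,0.0015,0,0,0,0,0.001,0.0015,0,0,0]'

```text
clock: 50.77
tool_pos: [0.5627, -0.1424, 0.043]
tcp_rot: [0.721, -0.693, 0.002, -0.001]
ft_force: [-5.5, 7.0, 24.0]
gripper_width: 0.532
```

Call:
servo_tool --steps '[0,0,-0.003,0,0,0,0,0,-0.0035,0,0,0,0,0,-0.0035,0,0,0]'

```text
clock: 51.02
tool_pos: [0.5621, -0.1424, 0.0432]
tcp_rot: [0.721, -0.693, 0.001, -0.001]
ft_force: [-1.0, 4.3, 7.6]
gripper_width: 0.527
```

Call:
servo_tool --steps '[0,0,0,0,0,0,0,0,0,0,0,0,0,0,0,0,0,0,0,0,0,0,0,0,0,0,0,0,0,0]' --gripper 0

```text
clock: 51.43
tool_pos: [0.5611, -0.1429, 0.0417]
tcp_rot: [0.721, -0.693, 0.0, 0.0]
ft_force: [0.3, 0.5, 0.4]
gripper_width: 1.0
```

Call:
servo_tool --steps '[0,0,0,0,0,0,0,0,-0.01,0,0,0,0,0,-0.03,0,0,0,0,0,-0.065,0,0,0,0,0,-0.1,0,0,0]'

```text
clock: 51.85
tool_pos: [0.5602, -0.1427, 0.1431]
tcp_rot: [0.721, -0.693, -0.0, 0.001]
ft_force: [0.8, 0.2, 1.1]
gripper_width: 0.999
```

```bash
python3 plan.py 0.5617 -0.142 0.2 -87.8;python3 - <<'E'
from h import *
c=snap("wrist","w46"); crop(c,"w46a",130,60,390,290,3)
c=snap("side","s46"); crop(c,"s46a",260,120,390,230,6)
E
```

```text
t 51.85 pos [ 0.5602 -0.1427  0.1431] yaw -87.78 F [0.8 0.2 1.1] w 0.999
shift mm [ -0.6  -1.4 -56.9] dist 57 turn [ 0.1  -0.07  0.02]
```

View pics/w46a.png

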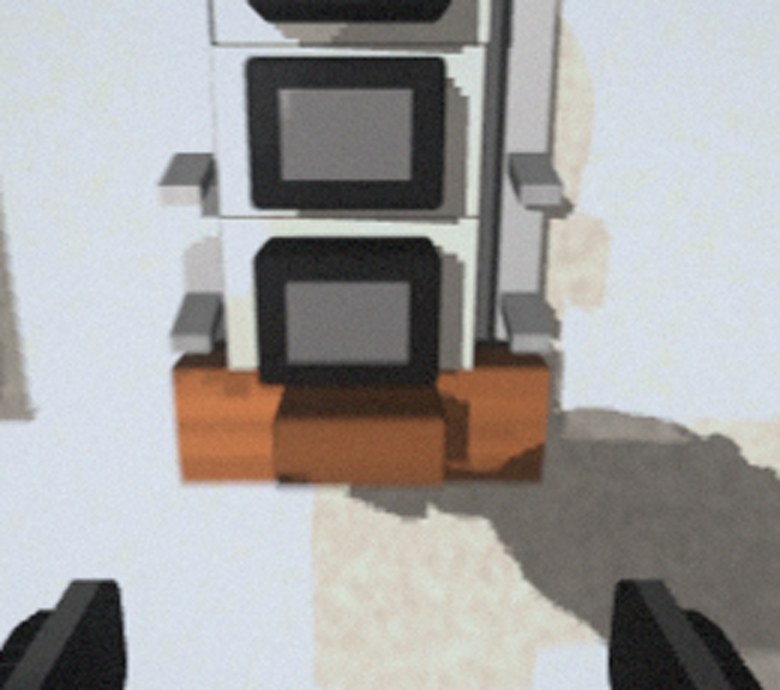

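View pics/s46a.png

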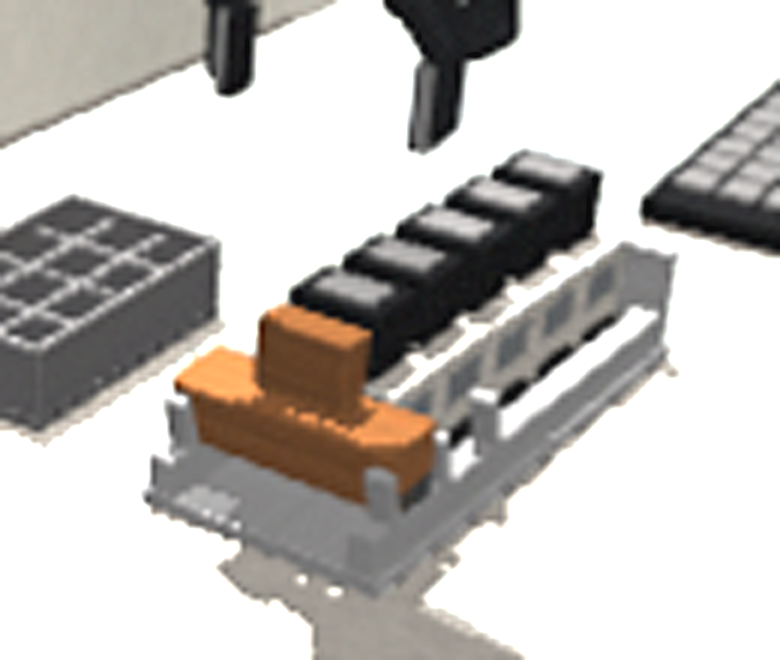

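Call:
servo_tool --steps '[0.03,0,-0.02,0,0,0,0.06,0,-0.04,0,0,0,0.095,0,-0.06,0,0,0,0.125,0,-0.06,0,0,0,0.14,0,-0.06,0,0,0]'

```text
clock: 52.37
tool_pos: [0.5668, -0.2858, 0.2041]
tcp_rot: [0.72, -0.694, 0.002, -0.0]
ft_force: [-0.1, 0.7, -0.4]
gripper_width: 1.0
```

Call:
servo_tool --steps '[0,0,0,0,0,0,0,0,0,0,0,0,0,0,0,0,0,0]'

```text
clock: 52.62
tool_pos: [0.5663, -0.2816, 0.2018]
tcp_rot: [0.721, -0.693, 0.0, 0.0]
ft_force: [-0.5, 0.2, -0.4]
gripper_width: 1.002
```

```bash
python3 - <<'E'
from h import *
c=snap("wrist","w47"); crop(c,"w47a",150,0,360,384,2); crop(c,"w47b",180,20,340,140,5)
s=read_state(); print(s["tool_pos"],s["clock"])
E
```

```text
[ 0.56646859 -0.28137715  0.20198769] 52.6667
```

View pics/w47b.png

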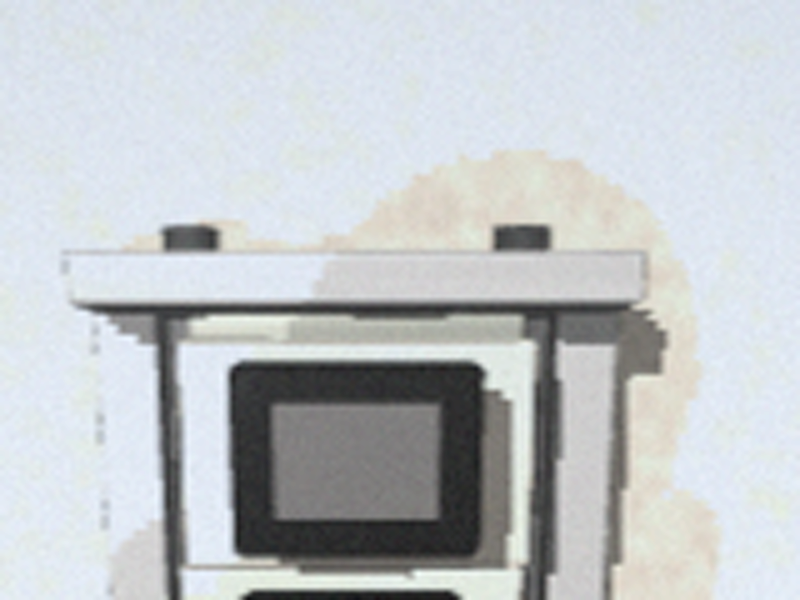

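View pics/w47a.png

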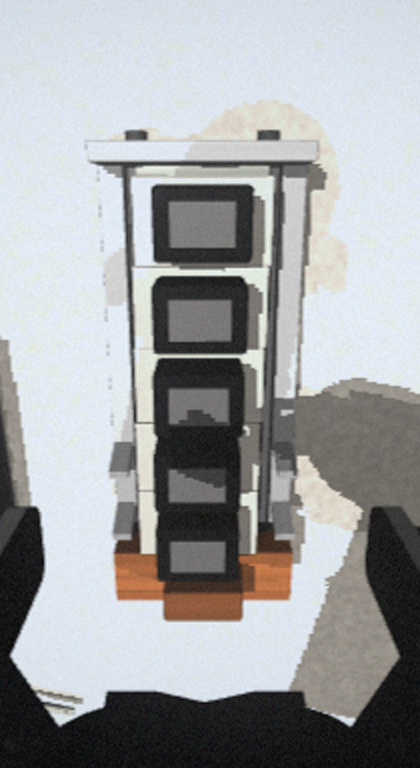

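```bash
python3 - <<'E'
from gap import *
c=load("w47"); o=(180,20)
w=cw(c,[(75,304),(640,303)],.06,o,5).mean(0); p=cw(c,[(272,404),(442,404),(440,520),(274,520)],.1,o,5); m=p.mean(0)
f=cw(c,[(180,340),(535,340)],.066,o,5).mean(0); b=cw(c,[(190,568),(520,566)],.066,o,5).mean(0)
print("wall",w.round(4),"m1",m.round(4),"face",f.round(4),"back",b.round(4),"m1-wall",m[1]-w[1])
d=load("w17"); w=cw(d,[(45,37),(705,37)],.06).mean(0); print("w17 wall",w.round(4),"m1-wall",-.3491-w[1])
# centre line of walls here
print("walls",cw(c,[(160,450),(556,450)],.028,o,5).mean(0).round(4))
# all patches in w47 (2x, origin 150,0)
for q in ([(168,200),(238,200),(237,248),(169,248)],[(168,300),(233,300),(232,342),(169,342)],[(168,389),(230,389),(229,424),(169,424)],[(169,468),(228,468),(227,503),(169,503)],[(170,542),(225,542),(225,574),(170,574)]): print(cw(c,q,.1,(150,0),2).mean(0).round(4))
print("wedge block",cw(c,[(166,595),(242,595),(241,620),(165,620)],.098,(150,0),2).mean(0).round(4))
E
```

```text
wall [ 0.5721 -0.3826  0.06  ] m1 [ 0.5709 -0.3535  0.1   ] face [ 0.5718 -0.3755  0.066 ] back [ 0.5705 -0.3312  0.066 ] m1-wall 0.029134246875605008
w17 wall [ 0.572  -0.3829  0.06  ] m1-wall 0.033786145023337266
walls [ 0.5708 -0.3534  0.028 ]
[ 0.5709 -0.3538  0.1   ]
[ 0.5703 -0.3093  0.1   ]
[ 0.5694 -0.2658  0.1   ]
[ 0.5681 -0.2214  0.1   ]
[ 0.5669 -0.1765  0.1   ]
wedge block [ 0.5622 -0.1418  0.098 ]
```

```bash
python3 -c "
from workcell import finish_job
print(finish_job())"
```

```text
the job is handed in; nothing more can be done
None
```

All five modules are off the rail and stand upright in the carrier, one closed row from the buffer. The wedge is driven home at the fifth pair of teeth with its plumb face to the last module. The gripper is open and clear, and I handed the job in at about 53 s; no verdict was reported.

**Last checks, from wrist pictures and the force readings:**
- **Row:** module spacing measured 43.5 to 44.9 mm with no visible gaps, and module 1 to wedge 212 mm (212 mm expected).
- **Wedge:** it stopped at wedge centre z of about 63 mm and did not sink further at a wrist reading of 24 N (about 27 N on the wedge), so I take it as fully home. Its x matched the carrier centre line to about 1 mm.
- **Buffer:** the joint cannot be read directly. Module 1 sat about 4.5 mm nearer the end wall than before wedging, against about 3 mm expected; I put the difference down to picture accuracy.
- **Bystanders:** I did not re-measure the bottle, tray and screwdriver at the end. I saw no contact with them.

**What disagreed or went wrong:**
- **First grasp:** it closed above the module. The real fingertips sit about 40 mm farther back from the reported TCP than described. I corrected the height from pictures and used it throughout.
- **First real grip:** the fingertips pressed on the module with 19 N.
- **Off-centre modules:** modules 4 and 5 sit up to about 3 mm towards the carrier's +x wall, inside the 5 mm limit.
- **Knocked wedge:** it was moved a few centimetres during the run. I measured it again before gripping it.

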